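# Scoop ball knobs from the sorting tray into a stock bin and stamp its label

### The arm

A 7-joint arm with a two-finger parallel gripper is mounted at the origin on the work surface. World frame = base frame: x ahead of the robot, y to its left, z up, the work surface at z = 0. Lengths are in m, angles in rad, forces in N, time in s.
With the tool pointing down it reaches from about 0.425 to 0.875 m from the base axis. Payload 9.9 kg.
Tool frame: the origin (TCP) lies midway between the tips of the shut fingers; the grasp point (between the pads) lies r.grip_point_offset behind it (r.grip_point_offset is the distance from the TCP to the grasp point, in m); z points along the fingers, y is the direction in which the jaws open and shut (so a half turn about z gives the same grasp; the last joint's range is limited). The gripper opens to 85 mm and grips with 20 to 120 N. Pads are 22 mm wide; open, the fingers measure 114 mm over their backs; the gripper's body (76 mm by 85 mm) begins 54 mm behind the grasp point. The pads swing forward as they close: fully open they stand 13 mm farther back than shut.
Start: joints at [1.092, 0.576, 0.025, 1.437, -0.015, 1.129, -0.057], TCP at [0.26, -0.623, 0.231] pointing down, gripper open.
Joint ranges: [-2.76, 2.76], [-0.34, 2.15], [-1.52, 1.57], [0.19, 2.46], [-1.09, 4.23], [0.17, 1.99], [-2.82, 2.82]. Speed limits (rad/s): [2.22, 2.22, 3.01, 3.01, 3.14, 3.14, 3.14].

### API

Orientations are given as a unit quaternion [w, x, y, z].
In Python, from station import r gives the robot as it stands.
- The arm moves only by the tool step_arm, never from a script. Its arguments are lists of equal length, an entry for each row: "slide": the shift along the tool's x, y, z each as a share of 0.025 m, from -1 to 1, a list of three; "dr": the turn, a rotation vector about the tool's x, y, z each as a share of 0.1 rad, from -1 to 1, a list of three. In form: {"slide": [[dx, dy, dz], ...], "dr": [[wx, wy, wz], ...]}. A call has 1 to 12 rows; each row shifts and turns the commanded pose from where the row before left it, along the tool's axes as they then stand; what a row does not reach is not made up. A row lasts 1/10 s, in which the tool goes at most 50 mm and 8.59 degrees, less where a joint would pass 70% of its speed; a pose out of reach is approached as far as the arm can. A call with a number of a shift or a turn outside -1 to 1 is refused whole. A call with a gripper value outside its range is refused whole. "jaw" is the opening, from 0 (shut) to 1 (fully open), set as the call begins (left out, the last holds). The fingers move at their own pace and stop on an object; "force" is the grip in N (left out, the last holds). Time passes only in rows, so rows that do not move let the fingers close. It gives the time, the measured TCP pose, the force and the opening at its end, in the units of the state.
- r.observe(): the state, without advancing time (a new reading comes with each control period).
- r.snapshot(name): name is "scene" or "top"; returns a dict with "pixels" (400x640x3 uint8, red, green, blue), "vfov" (degrees; the focal length in pixels is half the picture's height over the tangent of half this angle, whatever the lens; pixels are square), "cx", "cy" (the principal point, pixels), "k1" (the pictures are not rectified: a ray, as slopes to the right and down, at radius r is drawn at 1 + k1 r^2 times it, then the intrinsics apply), "position" and "attitude" of the camera in the world. Camera axes: x right, y down, z forward; pixel columns grow to the right and rows downward; lengths in m; the calibration is good to about 2 mm. A picture is of the moment at which its call begins. There is no depth.
- r.finish_job(): hands the job in, once; it reports no verdict.
The state is a dict: "time": time; "q": joint angles; "qd": joint speeds; "joint_efforts": joint torques, N m; "eef_pos": TCP position; "tcp_rot": TCP orientation; "wrist_force": force on the tool from outside, world axes, zero at the start; "torque": the same for the moment, N m; "finger_gap": finger opening in m.
Only numpy, scipy, OpenCV 4.12 (cv2) and the standard library are available. Lean on these libraries where they do the work, as an engineer would, in place of code of your own. Each camera call takes 0.05 s, during which the arm holds its last target.

### The job

With the wire scoop, get every big ball knob out of the sorting tray and into the grey stock bin without touching the knobs with the fingers, letting all the small broken chips drop through so that they stay in the tray. Then, without lifting or tipping the bin, slide it so that the ringed spot on its label shelf sits right under the stamp tip, press the plunger fully down to stamp inside the ring, and leave the bin there. Finish with the scoop standing level in the middle of its mat and the can, carton and filter left where they were.

Things in the scene. Friction and masses are not known exactly. Their poses are not given: they have to be found in the camera images.
- tray: Fixed open sheet-metal sorting tray, outside 330 x 162 mm, 45 mm high, walls and floor 5 mm thick (inside 320 x 152 mm). A rib 10 mm wide, rising 30 mm above the floor, runs 42 mm inwards from the middle of its -x (near) end wall and parts the knobs left and right. Origin at the centre of its underside, x along its length (roughly away from the robot), z up.
- mat: Thin fixed black rubber parking mat, 200 x 160 mm, 3 mm thick, for the scoop. Origin at the centre of its underside, x along its 200 mm side (roughly away from the robot), z up.
- scoop_grip (a point): Centre of the black grip block (70 mm along x, 24 along y, 32 high) of the steel wire scoop, 95 mm above its underside and over its middle. The mouth opens to -x (roughly towards the robot at the start), z up when level. A flat strap 24 mm wide and 5 mm thick runs from the block's rear end straight down (x = 35 to 40 mm) to the basket. Weight 0.25 kg.
- scoop_floor (a point): Middle of the scoop's underside, axes as the grip. Basket x -35 to +40, y +-68 mm: four 4 mm floor wires along x at y = -66, -17, 17, 66 (tips at x = -35), the inner two turned up to a rear bar 16 mm up at x = 34, the outer two running back to heels at x = 57; a second rear bar 38 mm up; side rails slope up to 24 mm at the rear. Holds 2 knobs: they stay with the mouth tipped up 15 degrees, roll out tipped down 35 to 45; chips fall through.
- bin_c (a point): Centre (half-way up, 42.5 mm above its underside) of the loose grey stock bin: outside 160 mm (x) by 180 mm (y), 85 mm high, walls and floor 5 mm. z up; its label shelf is on the -y side and its pull tab on the +y side. About 0.5 kg empty; it slides on the counter.
- bin_tab (a point): Point on the bin's upright pull tab, 105 mm above its underside and 85 mm to +y of its centre. The tab is 60 mm along the bin's x, 10 mm thick along y, and stands from the +y wall up to 120 mm above the underside (35 mm above the rim).
- bin_spot (a point): Centre of the ringed spot (24 mm across) on the bin's label shelf, on the shelf's top face 24 mm above the bin's underside and 120 mm to -y of the bin's centre. The shelf is 70 mm along x, 4 mm thick and sticks out 60 mm from the bin's -y wall.
- stand: Fixed grey stamping stand. Origin on the counter straight below the stamp tip; its post (30 x 36 mm) stands 90 mm to its +x on a 60 x 90 x 6 mm foot (x 70 to 130 mm, y -55 to +35 mm), and an arm 36 mm wide between 105 and 127 mm up runs from the post to the plunger. z up.
- stamp_tip (a point): Lower end of the stamp's 10 mm wide tip, on the plunger; 44 mm above the counter when up.
- plunger_top (a point): Centre of the top face of the plunger's round black cap (44 mm across, 14 mm thick), 191 mm above the counter when up.
- plunger (a joint): Travel of the stamp plunger in m: 0 up, 0.018 fully down (tip 2 mm above the label shelf). Sprung: about 2 N to start, 6 N fully down; it returns by itself.
- can: Metal can 68 mm across, 120 mm high; a bystander. Origin under its centre.
- carton: Cardboard carton 90 x 120 x 70 mm high; a bystander. Origin under its centre.
- filter: Upright cylindrical air filter 90 mm across (end rims 96), 130 mm high; a bystander. Origin under its centre.
- knob1_c (a point): Centre of a black plastic ball knob (a gear-lever ball), 50 mm across, about 70 g; it rolls. Absent in some starts.
- knob2_c (a point): Centre of a black plastic ball knob (a gear-lever ball), 50 mm across, about 70 g; it rolls. Absent in some starts.
- knob3_c (a point): Centre of a black plastic ball knob (a gear-lever ball), 50 mm across, about 70 g; it rolls. Absent in some starts.
- knob4_c (a point): Centre of a black plastic ball knob (a gear-lever ball), 50 mm across, about 70 g; it rolls. Absent in some starts.
- knob5_c (a point): Centre of a black plastic ball knob (a gear-lever ball), 50 mm across, about 70 g; it rolls. Absent in some starts.
- knob6_c (a point): Centre of a black plastic ball knob (a gear-lever ball), 50 mm across, about 70 g; it rolls. Absent in some starts.
- chip1_c (a point): Centre of a small black chip of broken moulding, 20 x 20 x 12 mm, 12 g.
- chip2_c (a point): Centre of a small black chip of broken moulding, 20 x 20 x 12 mm, 12 g.
- chip3_c (a point): Centre of a small black chip of broken moulding, 20 x 20 x 12 mm, 12 g.
- chip4_c (a point): Centre of a small black chip of broken moulding, 20 x 20 x 12 mm, 12 g.
Not all that is in view belongs to the job. Leave any green or pink look-alike of the part that bears scoop_grip alone.

How it is judged:
By the outcome, as a careful person would: the job done as asked, in the order asked, and still so for the second after the job is handed in, with the robot touching nothing.
Of knob1, knob2, knob3, knob4, knob5, knob6 only 4 to 6 are there at a start; the rules pass over those that are not, and their reading is None.
At some moment in a run one of scoop, bin may be knocked a few centimetres aside while the robot is not near it.
It also fails if it takes over 210 s, if anything falls off the work surface, if the arm or the gripper's body presses on something with over 40 N, if the wrist force passes 120 N, or if a joint passes its speed limit or range.

## Working session

There is one attempt and no reset: what is moved stays moved. The work goes in short steps, Python scripts to look and compute and a tool call to move; the robot and the scene stay as the last step left them, time stands still between calls to the robot, and variables do not carry over. Pictures are saved under pics/ and viewed, and the job is handed in when it is done.

Besides the shell and the picture viewer there is one more tool, called after "Request:" as name(argument=value, ...) on one line, values as JSON. step_arm: Moves the arm, as the interface text tells. Its arguments: {"type":"object","properties":{"slide":{"type":"array","items":{"type":"array","items":{"type":"number"}}},"dr":{"type":"array","items":{"type":"array","items":{"type":"number"}}},"jaw":{"type":"number"},"force":{"type":"number"}},"required":["slide","dr"]}

```bash
ls -la; mkdir -p pics; python3 - <<'E'
from station import r
import cv2
for n in ("scene","top"):
    s=r.snapshot(n); cv2.imwrite(f"pics/{n}0.png",s["pixels"][:,:,::-1])
    print(n,{k:v for k,v in s.items() if k!="pixels"})
print(r.observe()); print(r.grip_point_offset)
E
```

```text
total 12
drwxr-xr-x  3 agent agent 4096 Dec  7 14:35 .
drwxr-xr-x 23 root  root  4096 Dec  7 14:35 ..
drwxr-xr-x  2 agent agent 4096 Dec  7 14:35 pics
scene {'vfov': 50.30726123521361, 'cx': 324.7560161812047, 'cy': 199.55344028871434, 'k1': 0.02769434166257052, 'position': array([1.05480385, 0.92023713, 0.92897924]), 'attitude': array([-0.12482003,  0.24158785,  0.87167257, -0.4077281 ])}
top {'vfov': 46.736083026649716, 'cx': 315.9936561220975, 'cy': 201.00882912090913, 'k1': -0.038882040722448746, 'position': array([0.37582124, 0.11436785, 1.46539561]), 'attitude': array([ 0.03796981, -0.70118754,  0.71067427, -0.04285325])}
{'time': 0.1, 'q': array([ 1.0922071 ,  0.57644058,  0.02483779,  1.43785101, -0.01500633,
        1.12900442, -0.05649914]), 'qd': array([ 0.00041769, -0.00095918, -0.00100849, -0.00078882,  0.00043883,
        0.000155  ,  0.00073929]), 'joint_efforts': array([ 4.10980429e-03, -7.67309046e+01,  2.25684352e+00, -2.86605692e+01,
        1.57398573e-02,  8.69718060e-03, -2.67444767e-05]), 'eef_pos': array([ 0.25946452, -0.62268249,  0.23052415]), 'tcp_rot': array([-7.37479223e-04,  9.80576823e-01,  1.96133929e-01, -1.81581338e-04]), 'wrist_force': array([-0.31585723,  0.96666092, -0.13729004]), 'torque': array([-0.01682002, -0.02193391,  0.01832843]), 'finger_gap': 0.08551423656685554}
0.0187
```

View pics/scene0.png

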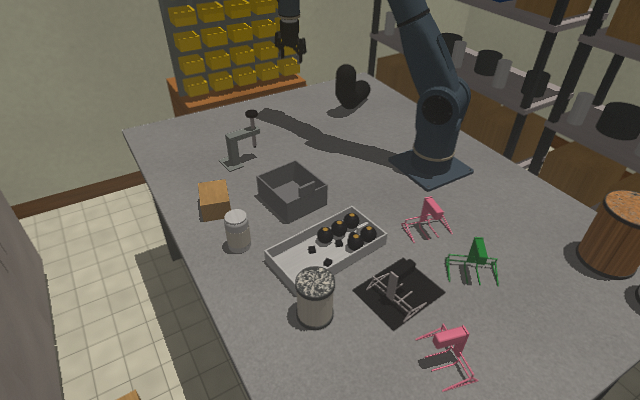

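View pics/top0.png

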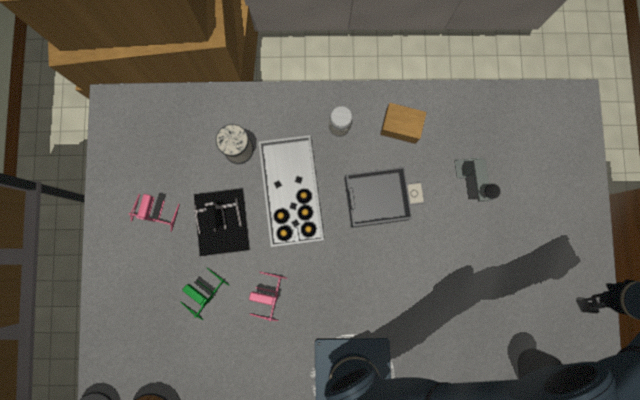

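```bash
cat > h.py <<'E'
import numpy as np, cv2
from scipy.spatial.transform import Rotation as R
from station import r
def quat(q): return R.from_quat([q[1],q[2],q[3],q[0]])
class Cam:
    def __init__(s,n):
        d=r.snapshot(n); s.img=d["pixels"][:,:,::-1].copy(); s.f=200/np.tan(np.radians(d["vfov"]/2))
        s.cx,s.cy,s.k=d["cx"],d["cy"],d["k1"]; s.p=np.array(d["position"]); s.R=quat(d["attitude"]).as_matrix()
    def w2p(s,P):
        c=s.R.T@(np.array(P,float)-s.p); x=c[:2]/c[2]; x=x*(1+s.k*(x@x)); return np.array([s.cx+s.f*x[0],s.cy+s.f*x[1]])
    def p2w(s,u,v,z):
        d=np.array([(u-s.cx)/s.f,(v-s.cy)/s.f]); x=d.copy()
        for _ in range(20): x=d/(1+s.k*(x@x))
        ray=s.R@np.array([x[0],x[1],1]); return s.p+ray*(z-s.p[2])/ray[2]
    def crop(s,name,u0,v0,u1,v1,k):
        im=cv2.resize(s.img[v0:v1,u0:u1],None,fx=k,fy=k,interpolation=cv2.INTER_CUBIC)
        st=20 if k>=4 else 50
        for u in range((u0//st+1)*st,u1,st):
            cv2.line(im,((u-u0)*k,0),((u-u0)*k,6),(0,0,255),1); cv2.putText(im,str(u),((u-u0)*k,16),0,.35,(0,0,255))
        for v in range((v0//st+1)*st,v1,st):
            cv2.line(im,(0,(v-v0)*k),(6,(v-v0)*k),(0,0,255),1); cv2.putText(im,str(v),(8,(v-v0)*k),0,.35,(0,0,255))
        cv2.imwrite("pics/"+name,im)
def tcp():
    o=r.observe(); return np.array(o["eef_pos"]),quat(o["tcp_rot"]),o
E
python3 - <<'E'
from h import *
t=Cam("top"); t.crop("t1.png",120,110,280,260,5); t.crop("t2.png",250,90,430,250,4); t.crop("t3.png",380,130,520,230,5)
s=Cam("scene"); s.crop("s1.png",340,180,500,300,5); s.crop("s2.png",250,190,400,300,5)
E
```

```text
(no output)
```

View pics/t1.png

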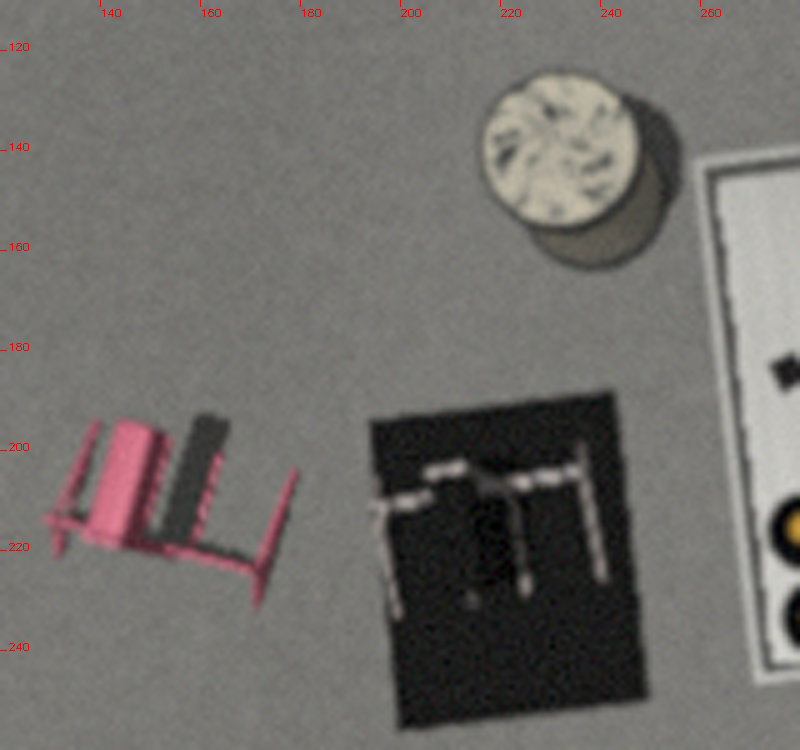

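View pics/t2.png

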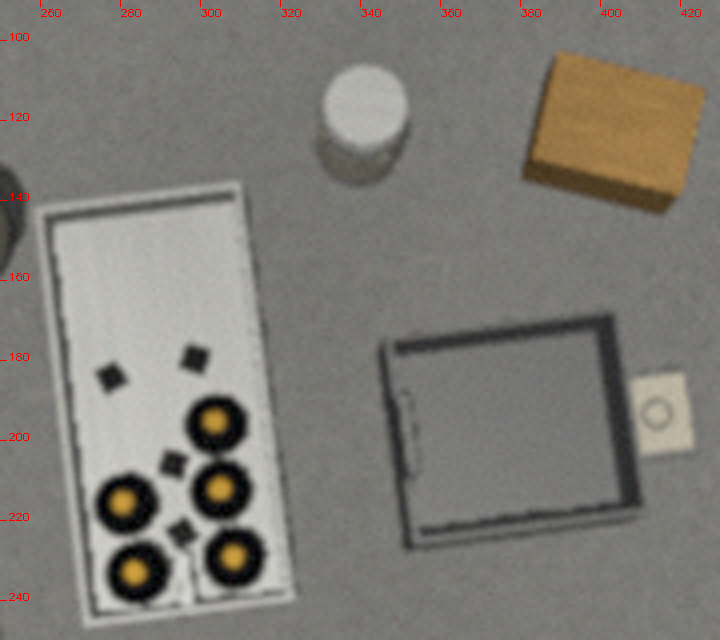

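View pics/t3.png

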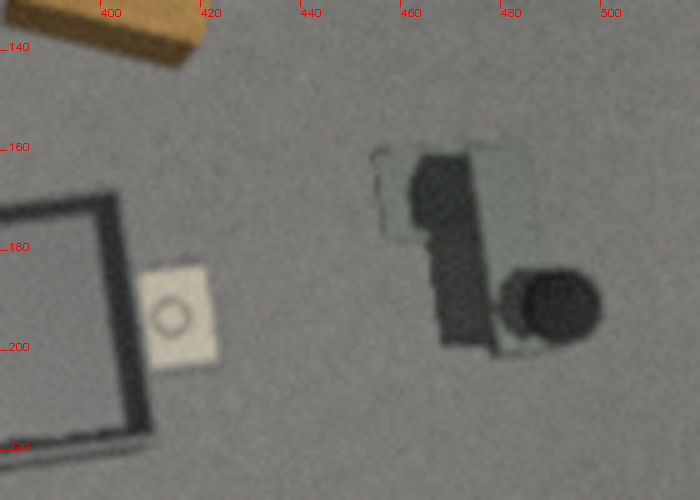

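View pics/s1.png

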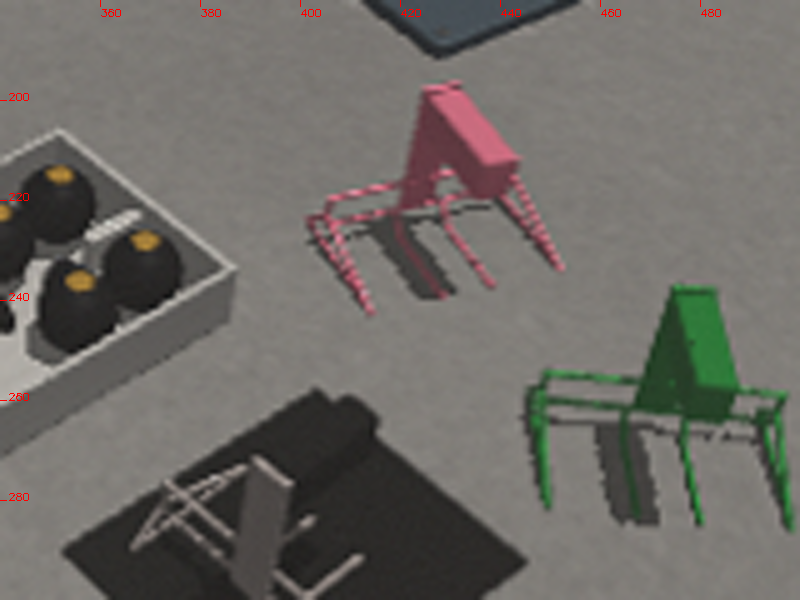

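View pics/s2.png

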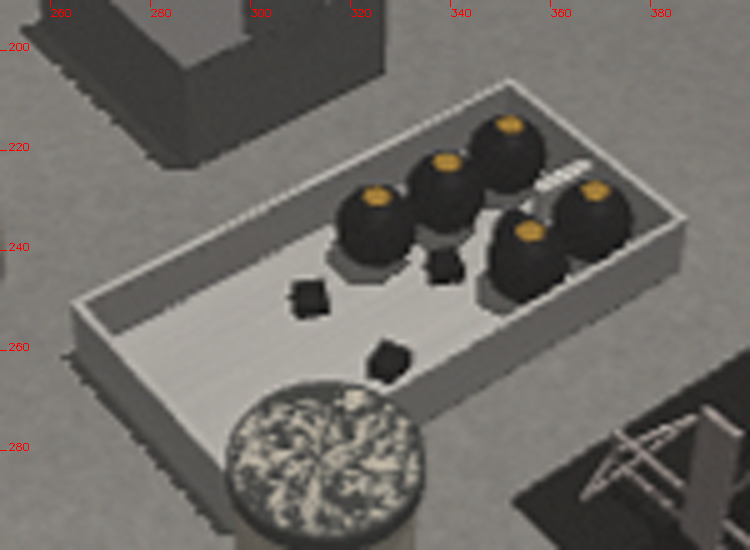

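```bash
cat > m0.py <<'E'
from h import *
t=Cam("top")
def show(n,pts,z):
    W=np.array([t.p2w(u,v,z)[:2] for u,v in pts]); print(n,W.round(4).tolist()); return W
m=show("mat",[(194.8,194.2),(242.4,188.4),(249.6,249.6),(200,255.6)],.003); print(m.mean(0))
T=show("tray",[(259.5,141.5),(310,135.5),(324,239.5),(271.5,247)],.045); print(T.mean(0))
for W in(m,T):
    d=(W[0]+W[1]-W[2]-W[3])/2; print("yaw",np.degrees(np.arctan2(d[1],d[0])),np.linalg.norm(d), np.linalg.norm(W[0]+W[3]-W[1]-W[2])/2)
B=show("bin",[(345,176),(403.5,168.5),(410.3,216.8),(351.5,227)],.085); print(B.mean(0)); d=(B[0]+B[1]-B[2]-B[3])/2; print("yaw",np.degrees(np.arctan2(d[1],d[0])),np.linalg.norm(d),np.linalg.norm(B[0]+B[3]-B[1]-B[2])/2)
show("spot",[(414.25,193.35)],.024)
show("cap",[(492.4,191.2)],.191)
show("foot",[(455,160),(487,158.6),(457,178)],.006)
tp=show("tips",[(240.6,226.4),(225.2,228.4),(214.6,230.2),(199.6,233.4)],.005)
k=show("knobs",[(250+a/4,90+b/4) for a,b in [(214,421),(221,488),(234,556),(123,502),(135,572)]],.055)
d=np.array(m[0]+m[1]-m[2]-m[3]);
d=T[0]+T[1]-T[2]-T[3]; d/=np.linalg.norm(d); n=np.array([-d[1],d[0]])
print("knobs in tray",[( ((q-T.mean(0))@d).round(3),((q-T.mean(0))@n).round(3)) for q in k])
c=show("chips",[(250+a/4,90+b/4) for a,b in [(111,377),(195,359),(173,464),(183,533)]],.017)
print("chips in tray",[( ((q-T.mean(0))@d).round(3),((q-T.mean(0))@n).round(3)) for q in c])
E
python3 m0.py
```

```text
mat [[0.5706, 0.4892], [0.5873, 0.3373], [0.3927, 0.3139], [0.3759, 0.4699]]
[0.48162797 0.4025905 ]
tray [[0.7291, 0.278], [0.7463, 0.1194], [0.42, 0.0805], [0.3993, 0.2413]]
[0.5736829  0.17980098]
yaw 6.263854274214772 0.19584273483475778 0.15489602653308154
yaw 6.572750427066335 0.33022929064182033 0.1607917937828727
bin [[0.6092, 0.015], [0.6301, -0.1632], [0.483, -0.1784], [0.4548, -0.0012]]
[ 0.54429366 -0.08194454]
yaw 5.946730974123816 0.1516124795977103 0.1793913036157943
spot [[0.5616, -0.2066]]
cap [[0.5433, -0.3899]]
foot [[0.6706, -0.347], [0.6742, -0.4517], [0.6118, -0.3505]]
tips [[0.4659, 0.3422], [0.4602, 0.3908], [0.455, 0.4243], [0.4455, 0.4716]]
knobs [[0.5561, 0.1416], [0.5044, 0.1368], [0.4522, 0.1275], [0.4946, 0.2118], [0.4411, 0.2029]]
knobs in tray [(np.float64(-0.022), np.float64(-0.036)), (np.float64(-0.074), np.float64(-0.035)), (np.float64(-0.127), np.float64(-0.038)), (np.float64(-0.075), np.float64(0.041)), (np.float64(-0.129), np.float64(0.038))]
chips [[0.597, 0.2234], [0.6106, 0.1569], [0.5273, 0.1749], [0.4728, 0.1676]]
chips in tray [(np.float64(0.028), np.float64(0.041)), (np.float64(0.034), np.float64(-0.027)), (np.float64(-0.047), np.float64(0.0)), (np.float64(-0.102), np.float64(-0.001))]
```

```bash
cat >> h.py <<'E'
def frame(x,y,z,yaw): 
    return np.array([x,y,z]),R.from_euler('z',yaw,degrees=True)
SC=[]
for y in(-.066,.066): SC.append([(-.035,y,.002),(.057,y,.002)])
for y in(-.017,.017): SC.append([(-.035,y,.002),(.034,y,.002),(.034,y,.016)])
SC.append([(.034,-.066,.016),(.034,.066,.016)]);SC.append([(.034,-.066,.038),(.034,.066,.038)])
for z in(.079,.111): SC.append([(-.035,-.012,z),(.035,-.012,z),(.035,.012,z),(-.035,.012,z),(-.035,-.012,z)])
for y in(-.012,.012): SC.append([(.0375,y,.111),(.0375,y,.0)])
def rect(x0,x1,y0,y1,z): return [(x0,y0,z),(x1,y0,z),(x1,y1,z),(x0,y1,z),(x0,y0,z)]
BIN=[rect(-.08,.08,-.09,.09,.085),rect(-.075,.075,-.085,.085,.085),rect(-.035,.035,-.15,-.09,.024),rect(-.03,.03,.08,.09,.12),rect(-.08,.08,-.09,.09,0),
  [(.012*np.cos(a),-.12+.012*np.sin(a),.024) for a in np.linspace(0,6.3,13)]]
STAND=[rect(.07,.13,-.055,.035,.006),rect(.075,.105,-.018,.018,.127),rect(0,.09,-.018,.018,.127),[(.022*np.cos(a),.022*np.sin(a),.191) for a in np.linspace(0,6.3,25)]]
TRAY=[rect(-.165,.165,-.081,.081,.045),rect(-.16,.16,-.076,.076,.045),rect(-.16,-.118,-.005,.005,.035),rect(-.165,.165,-.081,.081,0)]
MAT=[rect(-.1,.1,-.08,.08,.003)]
def draw(c,name,u0,v0,u1,v1,k,models):
    im=cv2.resize(c.img[v0:v1,u0:u1],None,fx=k,fy=k,interpolation=cv2.INTER_CUBIC)
    for M,(p,rot),col in models:
        for pl in M:
            pp=[c.w2p(p+rot.apply(q)) for q in pl]
            a=np.array([((u+.5-u0)*k,(v+.5-v0)*k) for u,v in pp]).round().astype(int)
            cv2.polylines(im,[a.reshape(-1,1,2)],False,col,1,cv2.LINE_AA)
    cv2.imwrite("pics/"+name,im)
def plan(x,y,z,yaw,tilt=0):
    """tilt>0: mouth (-x) down. prints rot units (tool frame) then slides in final tool frame"""
    p,q,o=tcp(); tgt=R.from_euler('z',yaw,degrees=True)*R.from_euler('y',-tilt,degrees=True)*R.from_quat([1,0,0,0])
    rv=(q.inv()*tgt).as_rotvec()/0.1; d=tgt.inv().apply(np.array([x,y,z])-p)/0.025
    print("t",round(o["time"],2),"pos",p.round(4),"gap",round(o["finger_gap"],4),"F",np.round(o["wrist_force"],1)); print("rot units",rv.round(3),"slide units",d.round(3))
E
python3 - <<'E'
from h import *
t=Cam("top");s=Cam("scene")
G=(0,255,0);Y=(0,255,255)
sc=frame(.4903,.4124,.003,9);tr=frame(.5737,.1798,0,6.6);b=frame(.5485,-.087,0,6);st=frame(.5433,-.3899,0,6);m=frame(.4816,.4026,0,6.5)
draw(t,"o1.png",180,170,340,260,5,[(SC,sc,G),(MAT,m,Y),(TRAY,tr,Y)])
draw(s,"o2.png",250,190,450,330,4,[(SC,sc,G),(MAT,m,Y),(TRAY,tr,Y)])
draw(t,"o3.png",340,140,510,240,4,[(BIN,b,G),(STAND,st,Y)])
draw(s,"o4.png",190,90,340,220,5,[(BIN,b,G),(STAND,st,Y)])
E
```

```text
(no output)
```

View pics/o1.png

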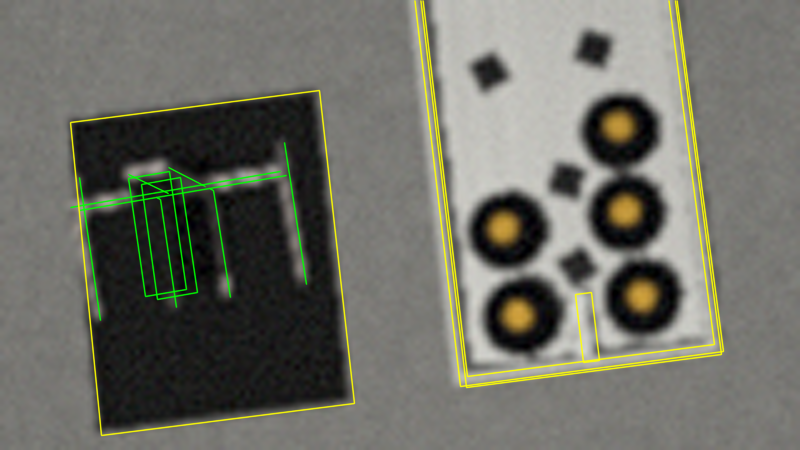

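View pics/o2.png

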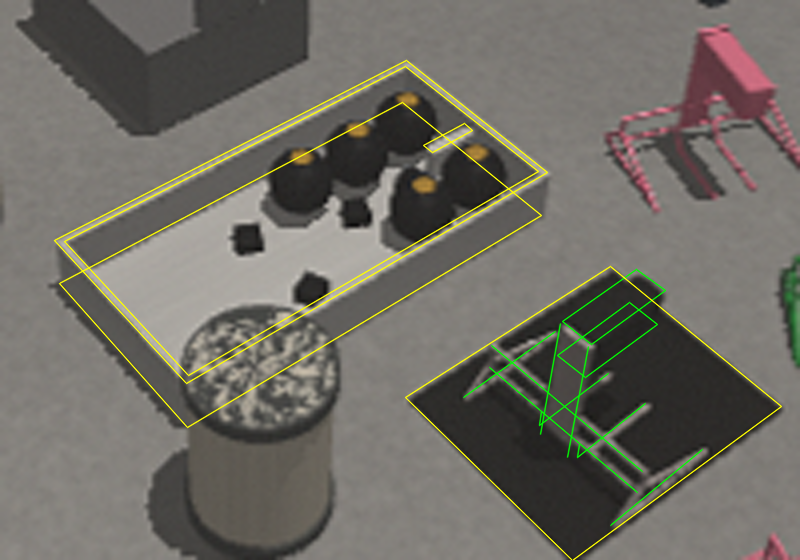

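View pics/o3.png

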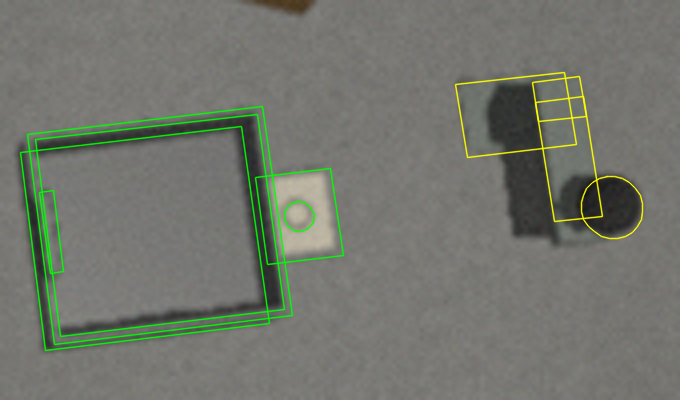

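View pics/o4.png

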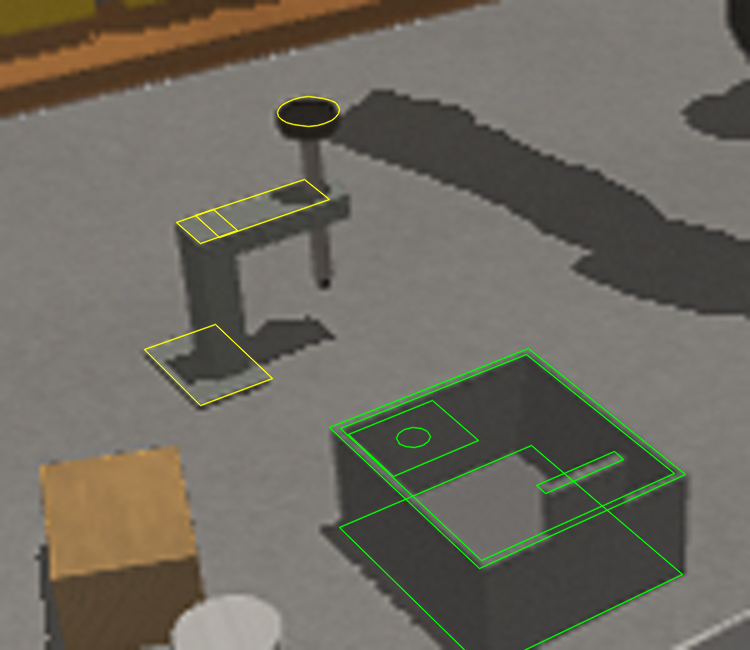

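The steel scoop with the black grip is on the black mat: top (220,215), scene (409,265). The pink and green look-alikes are at top (150,207), (265,297) and (203,295), all off the mat, and the task says to leave them. The crops and overlays agree with this.

```bash
python3 - <<'E'
from h import *
plan(.5,-.3,.3,9); plan(.5,.41,.20,9)
E
```

```text
t 0.35 pos [ 0.2596 -0.623   0.2311] gap 0.0854 F [-0.2 -0.8  1.1]
rot units [-0.004  0.     2.377] slide units [ 11.519 -11.256  -2.756]
t 0.35 pos [ 0.2596 -0.623   0.2311] gap 0.0854 F [-0.2 -0.8  1.1]
rot units [-0.004  0.     2.377] slide units [ 15.962 -39.306   1.244]
```

Request:
step_arm(slide=[[0, 0, -0.95], [0, 0, -0.95], [0, 0, -0.9], [0.9, -1, 0], [1, -1, 0], [1, -1, 0], [1, -1, 0], [1, -1, 0], [1, -1, 0], [1, -1, 0], [1, -1, 0], [1, -1, 0]], dr=[[0, 0, 0.8], [0, 0, 0.8], [0, 0, 0.777], [0, 0, 0], [0, 0, 0], [0, 0, 0], [0, 0, 0], [0, 0, 0], [0, 0, 0], [0, 0, 0], [0, 0, 0], [0, 0, 0]], jaw=1)

```text
time: 1.55
eef_pos: [0.4449, -0.3647, 0.3014]
tcp_rot: [0.0, 0.997, 0.078, 0.0]
wrist_force: [0.6, 0.4, -0.2]
finger_gap: 0.0854
```

Request:
step_arm(slide=[[1, -1, 0], [1, -1, 0], [1, -1, 0], [1, -1, 0], [0, -1, 0], [0, -1, 0], [0, -1, 0], [0, -1, 0], [0, -1, 0], [0, -1, 0], [0, -1, 0], [0, -1, 0]], dr=[[0, 0, 0], [0, 0, 0], [0, 0, 0], [0, 0, 0], [0, 0, 0], [0, 0, 0], [0, 0, 0], [0, 0, 0], [0, 0, 0], [0, 0, 0], [0, 0, 0], [0, 0, 0]])

```text
time: 2.75
eef_pos: [0.4957, -0.0531, 0.3015]
tcp_rot: [0.0, 0.997, 0.078, 0.0]
wrist_force: [0.5, -0.1, 0.0]
finger_gap: 0.0852
```

Request:
step_arm(slide=[[0, -1, 0], [0, -1, 0], [0, -1, 0], [0, -1, 0], [0, -1, 0], [0, -1, 0], [0, -1, 0], [0, -1, 0], [0, -1, 0], [0, -1, 0], [0, -1, 0], [0, -1, 0]], dr=[[0, 0, 0], [0, 0, 0], [0, 0, 0], [0, 0, 0], [0, 0, 0], [0, 0, 0], [0, 0, 0], [0, 0, 0], [0, 0, 0], [0, 0, 0], [0, 0, 0], [0, 0, 0]])

```text
time: 3.95
eef_pos: [0.4488, 0.2432, 0.3015]
tcp_rot: [-0.0, 0.997, 0.078, 0.0]
wrist_force: [-0.5, 0.1, -0.7]
finger_gap: 0.0852
```

```bash
python3 - <<'E'
from h import *
plan(.488,.412,.3,9)
E
```

```text
t 3.95 pos [0.4488 0.2432 0.3015] gap 0.0852 F [-0.5  0.1 -0.7]
rot units [-0.001 -0.004 -0.001] slide units [ 2.604 -6.426  0.059]
```

Request:
step_arm(slide=[[0.37, -0.92, 0], [0.37, -0.92, 0], [0.37, -0.92, 0], [0.37, -0.92, 0], [0.37, -0.92, 0], [0.37, -0.92, 0], [0.38, -0.91, 0], [0, 0, 0], [0, 0, 0]], dr=[[0, 0, 0], [0, 0, 0], [0, 0, 0], [0, 0, 0], [0, 0, 0], [0, 0, 0], [0, 0, 0], [0, 0, 0], [0, 0, 0]])

```text
time: 4.85
eef_pos: [0.4879, 0.4111, 0.3008]
tcp_rot: [0.0, 0.997, 0.079, -0.0]
wrist_force: [0.3, 0.9, -1.0]
finger_gap: 0.0857
```

```bash
python3 - <<'E'
from h import *
plan(.488,.412,.079,9)
s=Cam("scene"); sc=frame(.4903,.4124,.003,9); draw(s,"o5.png",330,130,500,330,4,[(SC,sc,(0,255,0))])
E
```

```text
t 4.85 pos [0.4879 0.4111 0.3008] gap 0.0857 F [ 0.3  0.9 -1. ]
rot units [0.006 0.007 0.006] slide units [ 8.000e-03 -3.400e-02  8.874e+00]
```

View pics/o5.png

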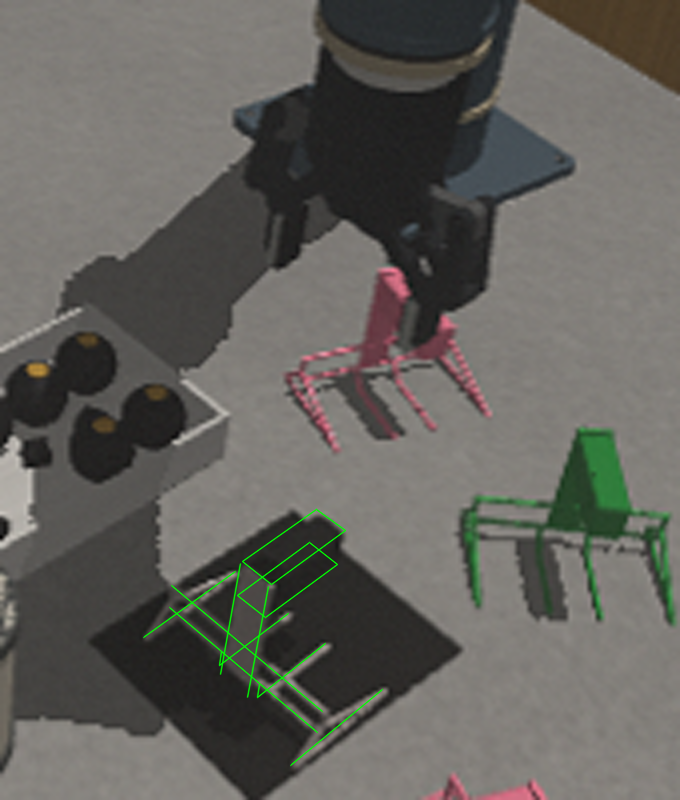

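Request:
step_arm(slide=[[0, 0, 1], [0, 0, 1], [0, 0, 1], [0, 0, 1], [0, 0, 1], [0, 0, 1], [0, 0, 1], [0, 0, 1], [0, 0, 0.5], [0, 0, 0.37], [0, 0, 0]], dr=[[0, 0, 0], [0, 0, 0], [0, 0, 0], [0, 0, 0], [0, 0, 0], [0, 0, 0], [0, 0, 0], [0, 0, 0], [0, 0, 0], [0, 0, 0], [0, 0, 0]])

```text
time: 6.0
eef_pos: [0.4881, 0.4105, 0.0792]
tcp_rot: [0.0, 0.997, 0.078, -0.0]
wrist_force: [0.2, -0.4, 0.1]
finger_gap: 0.0854
```

Request:
step_arm(slide=[[0, 0, 0], [0, 0, 0], [0, 0, 0], [0, 0, 0], [0, 0, 0], [0, 0, 0], [0, 0, 0], [0, 0, 0], [0, 0, 0], [0, 0, 0]], dr=[[0, 0, 0], [0, 0, 0], [0, 0, 0], [0, 0, 0], [0, 0, 0], [0, 0, 0], [0, 0, 0], [0, 0, 0], [0, 0, 0], [0, 0, 0]], jaw=0, force=90)

```text
time: 7.0
eef_pos: [0.4884, 0.4118, 0.0804]
tcp_rot: [-0.001, 0.997, 0.079, 0.001]
wrist_force: [-1.0, 0.6, 5.4]
finger_gap: 0.0228
```

```bash
python3 - <<'E'
from h import *
plan(.488,.412,.079,9)
s=Cam("scene"); t=Cam("top"); p,q,o=tcp()
sc=frame(.4903,.4124,.003,9); draw(s,"o6.png",330,180,460,330,5,[(SC,sc,(0,255,0))]); draw(t,"o7.png",180,170,340,260,5,[(SC,sc,(0,255,0))])
E
```

```text
t 7.0 pos [0.4884 0.4118 0.0804] gap 0.0228 F [-1.   0.6  5.4]
rot units [-0.01  -0.011  0.002] slide units [-0.013 -0.011  0.056]
```

View pics/o6.png

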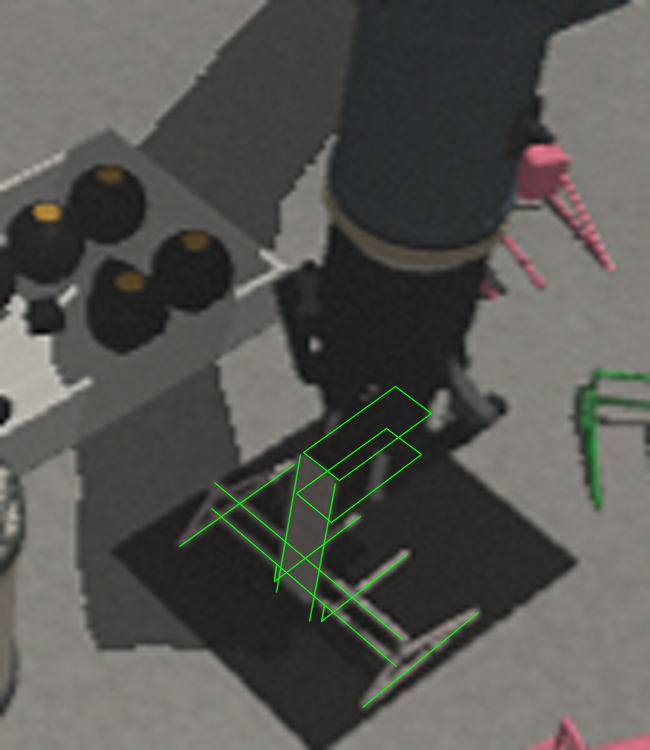

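```bash
cat >> h.py <<'E'
TR=(np.array([.5737,.1798,0]),R.from_euler('z',6.57,degrees=True))
OFF=np.array([.002,0,-.0774]) # scoop underside centre in grip frame (x fwd, z up) from TCP
def planS(x,y,z,tilt=0,yaw=0,base=TR):
    """scoop floor point target in base frame (z above base), tilt>0 mouth down"""
    P=base[0]+base[1].apply([x,y,z]); yw=base[1].as_euler('zyx',degrees=True)[0]+yaw
    rot=R.from_euler('z',yw,degrees=True)*R.from_euler('y',-tilt,degrees=True)
    T=P-rot.apply(OFF); plan(*T,yw,tilt)
E
python3 - <<'E'
from h import *
t=Cam("top"); f=t.p2w(232.4,139.6,.13); print("filter",f)
d=TR[1].inv().apply(f-TR[0]); print(d)
planS(.09,.003,.10)
E
```

```text
filter [0.71479973 0.34826361 0.13      ]
[0.15944821 0.15121307 0.13      ]
t 7.15 pos [0.4884 0.4118 0.0804] gap 0.0226 F [-1.   0.4  5.9]
rot units [-0.011 -0.011  0.426] slide units [ 5.849  9.489 -3.879]
```

Request:
step_arm(slide=[[0, 0, -1], [0, 0, -1], [0, 0, -1], [0, 0, -0.88], [0, 1, 0], [0, 1, 0], [0, 1, 0], [0, 1, 0], [0.1, 1, 0], [0.4, 1, 0], [0.5, 1, 0], [0.6, 1, 0]], dr=[[0, 0, 0.1], [0, 0, 0.1], [0, 0, 0.1], [0, 0, 0.12], [0, 0, 0], [0, 0, 0], [0, 0, 0], [0, 0, 0], [0, 0, 0], [0, 0, 0], [0, 0, 0], [0, 0, 0]])

```text
time: 8.35
eef_pos: [0.5507, 0.2159, 0.1764]
tcp_rot: [0.0, 0.998, 0.058, -0.0]
wrist_force: [0.7, 0.2, -2.4]
finger_gap: 0.0233
```

Request:
step_arm(slide=[[0.8, 0.8, 0], [0.8, 0.69, 0], [0.9, 0, 0], [0.9, 0, 0], [0.85, 0, 0], [0, 0, 0], [0, 0, 0]], dr=[[0, 0, 0], [0, 0, 0], [0, 0, 0], [0, 0, 0], [0, 0, 0], [0, 0, 0], [0, 0, 0]])

```text
time: 9.05
eef_pos: [0.6601, 0.1921, 0.1757]
tcp_rot: [0.0, 0.998, 0.057, -0.001]
wrist_force: [-0.1, 0.1, -2.6]
finger_gap: 0.0231
```

```bash
cat >> h.py <<'E'
def scpose():
    p,q,o=tcp(); rot=q*R.from_quat([1,0,0,0]).inv(); return p+rot.apply(OFF),rot
def both(n,boxt=(240,120,440,260),boxs=(180,150,400,320),extra=[]):
    t=Cam("top");s=Cam("scene"); m=[(SC,scpose(),(0,255,0))]+extra
    draw(t,n+"t.png",*boxt,4,m); draw(s,n+"s.png",*boxs,3,m)
E
python3 - <<'E'
from h import *
planS(.09,.003,.006)
both("a1")
E
```

```text
t 9.05 pos [0.6601 0.1921 0.1757] gap 0.0231 F [-0.1  0.1 -2.6]
rot units [0.002 0.018 0.003] slide units [ 0.032 -0.027  3.691]
```

View pics/a1t.png

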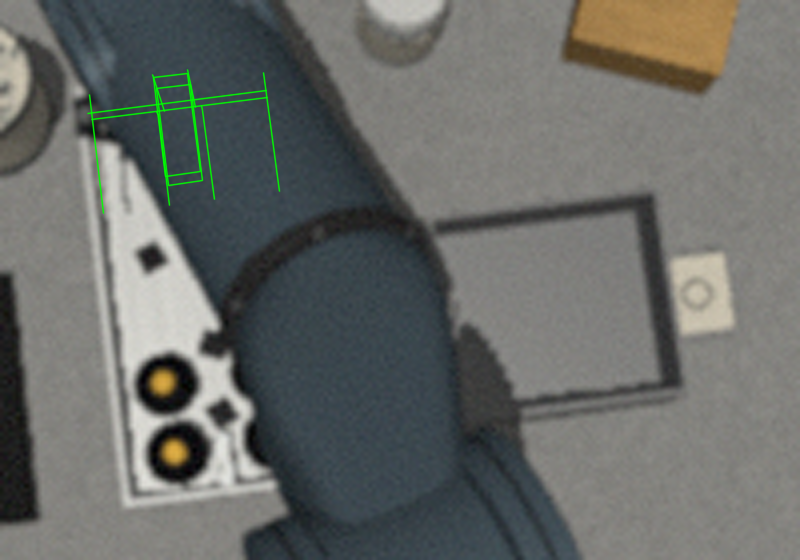

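View pics/a1s.png

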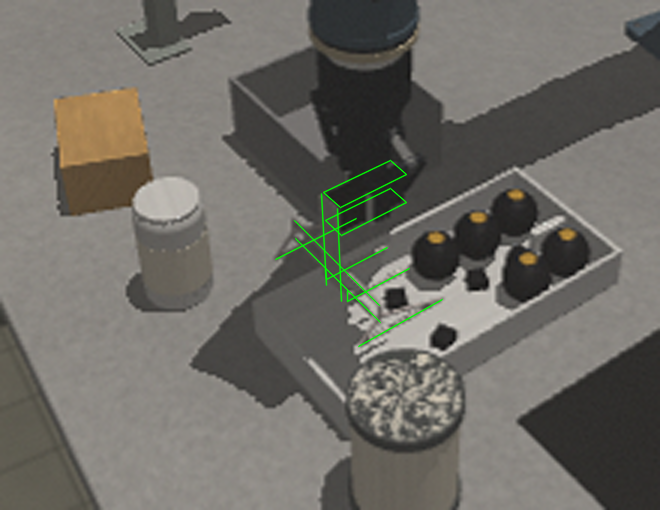

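Request:
step_arm(slide=[[0, 0, 0.9], [0, 0, 0.9], [0, 0, 0.8], [0, 0, 0.6], [0, 0, 0.3], [0, 0, 0.15], [0, 0, 0]], dr=[[0, 0.01, 0], [0, 0, 0], [0, 0, 0], [0, 0, 0], [0, 0, 0], [0, 0, 0], [0, 0, 0]])

```text
time: 9.85
eef_pos: [0.6607, 0.1924, 0.0855]
tcp_rot: [-0.0, 0.998, 0.058, 0.001]
wrist_force: [0.2, -0.7, -2.0]
finger_gap: 0.0231
```

```bash
python3 - <<'E'
from h import *
planS(-.03,.003,.006)
s=Cam("scene"); draw(s,"a2s.png",230,190,400,310,4,[(SC,scpose(),(0,255,0)),(TRAY,TR,(0,255,255))])
E
```

```text
t 9.85 pos [0.6607 0.1924 0.0855] gap 0.0231 F [ 0.2 -0.7 -2. ]
rot units [-0.001 -0.011  0.005] slide units [-4.797 -0.019  0.082]
```

View pics/a2s.png

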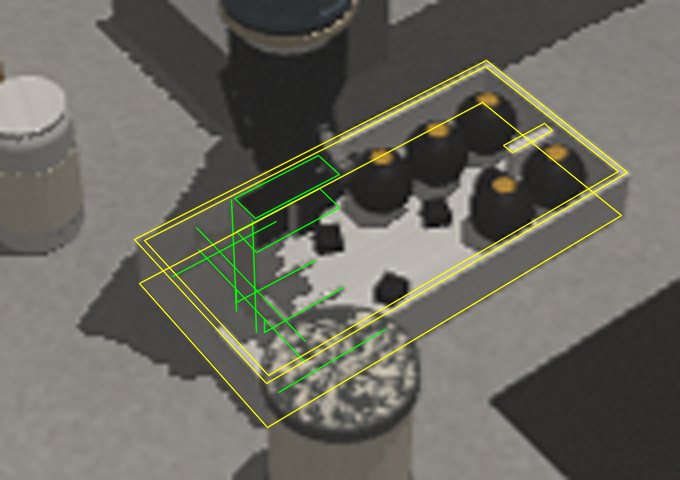

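Request:
step_arm(slide=[[0, 0, 0.09], [-0.3, 0, 0], [-0.4, 0, 0], [-0.4, 0, 0], [-0.4, 0, 0], [-0.4, 0, 0], [-0.4, 0, 0], [-0.4, 0, 0], [-0.4, 0, 0], [-0.4, 0, 0], [-0.3, 0, 0], [0, 0, 0]], dr=[[0, 0, 0], [0, 0, 0], [0, 0, 0], [0, 0, 0], [0, 0, 0], [0, 0, 0], [0, 0, 0], [0, 0, 0], [0, 0, 0], [0, 0, 0], [0, 0, 0], [0, 0, 0]])

```text
time: 11.1
eef_pos: [0.5652, 0.1813, 0.083]
tcp_rot: [0.0, 0.998, 0.058, 0.0]
wrist_force: [0.5, -0.3, -2.7]
finger_gap: 0.0227
```

```bash
python3 - <<'E'
from h import *
planS(-.03,.003,.006)
s=Cam("scene"); draw(s,"a3s.png",230,190,400,310,4,[])
E
```

```text
t 11.1 pos [0.5652 0.1813 0.083 ] gap 0.0227 F [ 0.5 -0.3 -2.7]
rot units [ 0.002 -0.003  0.009] slide units [-0.95  -0.022 -0.015]
```

View pics/a3s.png

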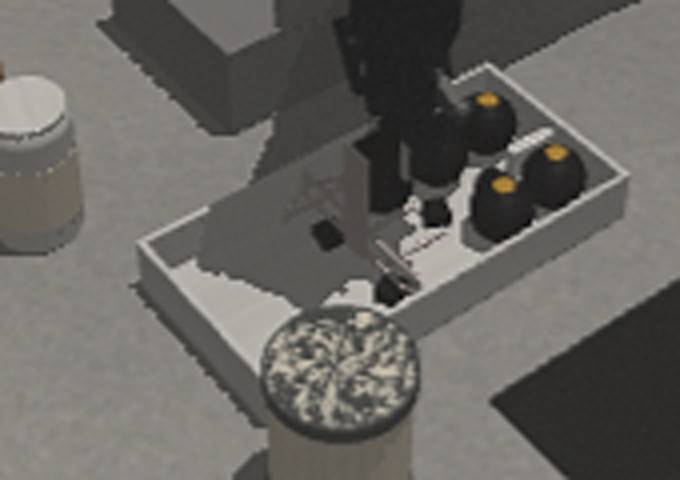

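Request:
step_arm(slide=[[-0.2, 0, 0], [-0.2, 0, 0], [-0.2, 0, 0], [-0.2, 0, 0], [-0.2, 0, 0], [0, 0, 0], [0, 0, 0]], dr=[[0, 0, 0], [0, 0, 0], [0, 0, 0], [0, 0, 0], [0, 0, 0], [0, 0, 0], [0, 0, 0]])

```text
time: 11.85
eef_pos: [0.5416, 0.1786, 0.083]
tcp_rot: [-0.0, 0.998, 0.058, 0.001]
wrist_force: [0.4, -0.6, -2.4]
finger_gap: 0.023
```

```bash
python3 - <<'E'
from h import *
planS(-.005,.003,.026,-15)
planS(-.005,.003,.12,-15)
s=Cam("scene"); draw(s,"a4s.png",230,190,400,310,4,[(SC,scpose(),(0,255,0))])
E
```

```text
t 11.85 pos [0.5416 0.1786 0.083 ] gap 0.023 F [ 0.4 -0.6 -2.4]
rot units [ 0.    -2.63   0.005] slide units [ 1.556 -0.023 -1.172]
t 11.85 pos [0.5416 0.1786 0.083 ] gap 0.023 F [ 0.4 -0.6 -2.4]
rot units [ 0.    -2.63   0.005] slide units [ 0.583 -0.023 -4.804]
```

View pics/a4s.png

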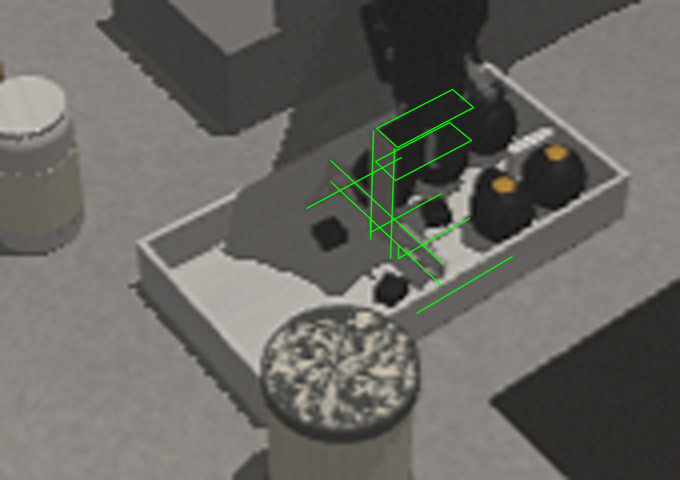

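Request:
step_arm(slide=[[0.23, 0, -0.18], [0.23, 0, -0.18], [0.23, 0, -0.18], [0.23, 0, -0.18], [0.22, 0, -0.18], [0.22, 0, -0.18], [0.2, 0, -0.1], [0, 0, 0], [0, 0, 0]], dr=[[0, -0.38, 0], [0, -0.38, 0], [0, -0.38, 0], [0, -0.38, 0], [0, -0.38, 0], [0, -0.38, 0], [0, -0.35, 0], [0, 0, 0], [0, 0, 0]])

```text
time: 12.8
eef_pos: [0.5829, 0.1832, 0.1073]
tcp_rot: [0.007, 0.99, 0.057, -0.13]
wrist_force: [0.1, -0.3, -3.0]
finger_gap: 0.023
```

```bash
python3 - <<'E'
from h import *
planS(-.005,.003,.12,-15)
s=Cam("scene"); draw(s,"a5s.png",230,190,400,310,4,[])
E
```

```text
t 12.8 pos [0.5829 0.1832 0.1073] gap 0.023 F [ 0.1 -0.3 -3. ]
rot units [ 0.001 -0.     0.002] slide units [-0.772 -0.026 -3.436]
```

View pics/a5s.png

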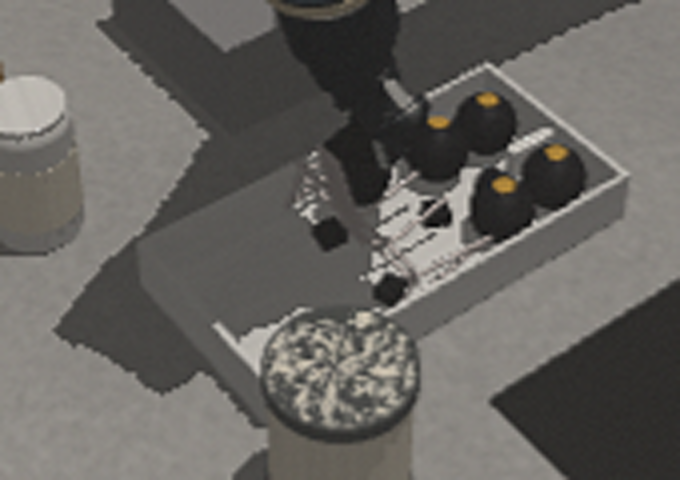

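Request:
step_arm(slide=[[-0.11, 0, -0.49], [-0.11, 0, -0.49], [-0.11, 0, -0.49], [-0.11, 0, -0.49], [-0.11, 0, -0.49], [-0.11, 0, -0.49], [-0.11, 0, -0.5], [0, 0, 0]], dr=[[0, 0, 0], [0, 0, 0], [0, 0, 0], [0, 0, 0], [0, 0, 0], [0, 0, 0], [0, 0, 0], [0, 0, 0]])

```text
time: 13.65
eef_pos: [0.5876, 0.1841, 0.1981]
tcp_rot: [0.007, 0.99, 0.057, -0.129]
wrist_force: [-0.2, -0.6, -3.5]
finger_gap: 0.0231
```

```bash
cat >> h.py <<'E'
BN=(np.array([.547,-.085,0]),R.from_euler('z',6,degrees=True))
E
python3 - <<'E'
from h import *
planS(.02,0,.12,-15,base=BN)
s=Cam("scene"); draw(s,"a6s.png",230,170,400,310,4,[])
E
```

```text
t 13.65 pos [0.5876 0.1841 0.1981] gap 0.0231 F [-0.2 -0.6 -3.5]
rot units [ 0.018 -0.03   0.101] slide units [-1.145 10.537  0.424]
```

View pics/a6s.png

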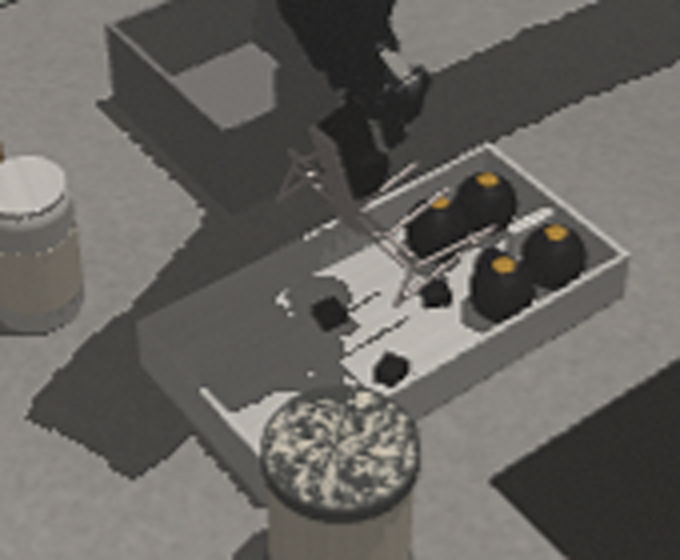

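Request:
step_arm(slide=[[-0.1, 0.4, -0.1], [-0.1, 0.7, -0.1], [-0.1, 0.9, 0], [-0.1, 0.98, 0], [-0.1, 0.98, 0], [-0.1, 0.98, 0], [-0.1, 0.98, 0], [-0.1, 0.98, 0], [-0.1, 0.98, 0], [-0.1, 0.98, 0], [-0.1, 0.95, 0], [-0.05, 0.73, 0]], dr=[[0, 0, 0.02], [0, 0, 0.02], [0, 0, 0.02], [0, 0, 0.02], [0, 0, 0.02], [0, 0, 0], [0, 0, 0], [0, 0, 0], [0, 0, 0], [0, 0, 0], [0, 0, 0], [0, 0, 0]])

```text
time: 14.9
eef_pos: [0.5877, -0.0849, 0.2087]
tcp_rot: [0.009, 0.99, 0.05, -0.131]
wrist_force: [0.8, 0.0, -3.7]
finger_gap: 0.0228
```

Request:
step_arm(slide=[[0, 0, 0], [0, 0, 0]], dr=[[0, 0, 0], [0, 0, 0]])

```text
time: 15.1
eef_pos: [0.5882, -0.0818, 0.2086]
tcp_rot: [0.008, 0.99, 0.051, -0.131]
wrist_force: [-0.7, 1.3, -3.6]
finger_gap: 0.023
```

```bash
python3 - <<'E'
from h import *
planS(.02,0,.115,0,base=BN)
planS(.02,0,.10,40,base=BN)
s=Cam("scene"); draw(s,"a7s.png",210,130,380,270,4,[(SC,scpose(),(0,255,0)),(BIN,BN,(0,255,255))])
E
```

```text
t 15.1 pos [ 0.5882 -0.0818  0.2086] gap 0.023 F [-0.7  1.3 -3.6]
rot units [ 0.021  2.624 -0.009] slide units [-0.934 -0.044  0.65 ]
t 15.1 pos [ 0.5882 -0.0818  0.2086] gap 0.023 F [-0.7  1.3 -3.6]
rot units [ 2.400e-02  9.606e+00 -2.000e-03] slide units [-3.528 -0.044 -0.316]
```

View pics/a7s.png

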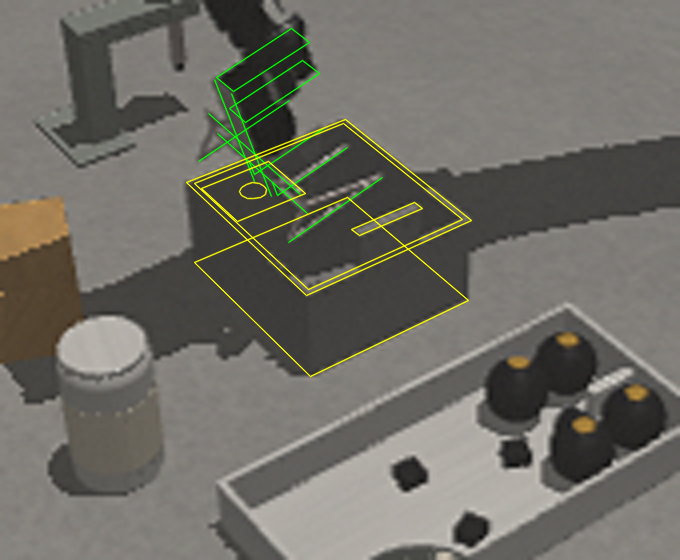

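Request:
step_arm(slide=[[-0.22, 0, 0.1], [-0.22, 0, 0.1], [-0.22, 0, 0], [-0.22, 0, 0], [-0.22, 0, -0.02], [-0.22, 0, -0.02], [-0.22, 0, -0.04], [-0.22, 0, -0.04], [0, 0, 0]], dr=[[0, 0.6, 0], [0, 0.6, 0], [0, 0.6, 0], [0, 0.6, 0], [0, 0.6, 0], [0, 0.6, 0], [0, 0.6, 0], [0, 0.6, 0], [0, 0, 0]])

```text
time: 16.05
eef_pos: [0.5412, -0.0852, 0.209]
tcp_rot: [-0.004, 0.993, 0.053, 0.108]
wrist_force: [-0.3, -0.2, -3.5]
finger_gap: 0.0229
```

```bash
python3 - <<'E'
from h import *
planS(.02,0,.10,40,base=BN)
P,rot=scpose(); print("floor in bin",BN[1].inv().apply(P-BN[0]))
E
```

```text
t 16.05 pos [ 0.5412 -0.0852  0.209 ] gap 0.0229 F [-0.3 -0.2 -3.5]
rot units [0.016 4.814 0.025] slide units [-2.091  0.015  0.908]
floor in bin [0.01276223 0.00019993 0.13383273]
```

Request:
step_arm(slide=[[-0.25, 0, 0.12], [-0.25, 0, 0.12], [-0.25, 0, 0.12], [-0.25, 0, 0.12], [-0.26, 0, 0.1], [-0.26, 0, 0.1], [-0.26, 0, 0.1], [-0.26, 0, 0.1], [0, 0, 0], [0, 0, 0], [0, 0, 0], [0, 0, 0]], dr=[[0, 0.6, 0], [0, 0.6, 0], [0, 0.6, 0], [0, 0.6, 0], [0, 0.6, 0], [0, 0.6, 0], [0, 0.6, 0], [0, 0.6, 0], [0, 0, 0], [0, 0, 0], [0, 0, 0], [0, 0, 0]])

```text
time: 17.25
eef_pos: [0.505, -0.0992, 0.171]
tcp_rot: [0.002, 0.973, 0.049, 0.226]
wrist_force: [-0.2, -0.9, -3.2]
finger_gap: 0.023
```

```bash
python3 - <<'E'
from h import *
P,rot=scpose(); print("floor in bin",BN[1].inv().apply(P-BN[0]))
planS(.02,0,.12,0,base=BN)
s=Cam("scene"); draw(s,"a8s.png",210,130,380,270,4,[(SC,scpose(),(0,255,0)),])
E
```

```text
floor in bin [-0.0074884 -0.0119438  0.102349 ]
t 17.25 pos [ 0.505  -0.0992  0.171 ] gap 0.023 F [-0.2 -0.9 -3.2]
rot units [ 0.285 -4.55  -0.033] slide units [ 2.452 -0.39  -1.057]
```

View pics/a8s.png

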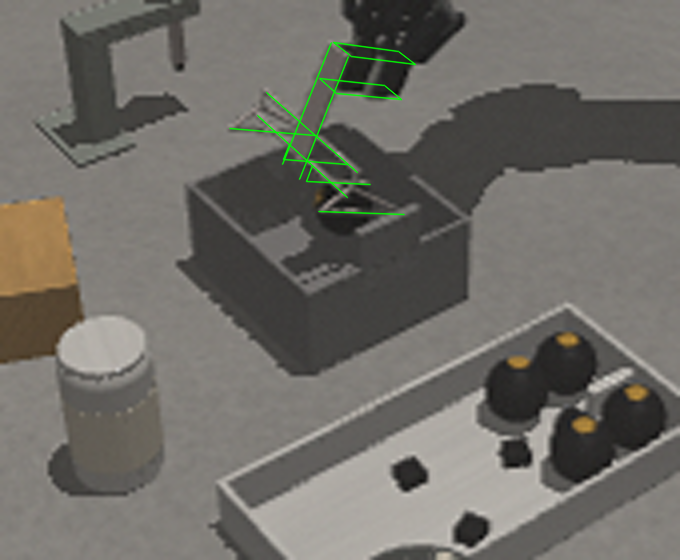

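```bash
python3 - <<'E'
from h import *
print(tcp()[2]["q"].round(2))
t=Cam("top"); t.crop("a9t.png",320,130,450,250,6)
s=Cam("scene"); s.crop("a9s.png",250,140,340,220,8)
E
```

```text
[ 0.68  0.32 -0.66  2.32  0.88  0.17 -2.22]
```

View pics/a9s.png

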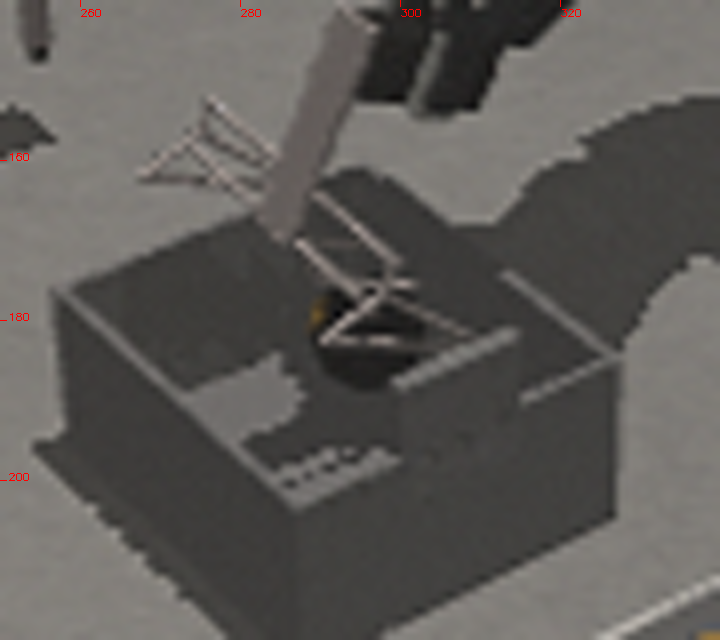

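View pics/a9t.png

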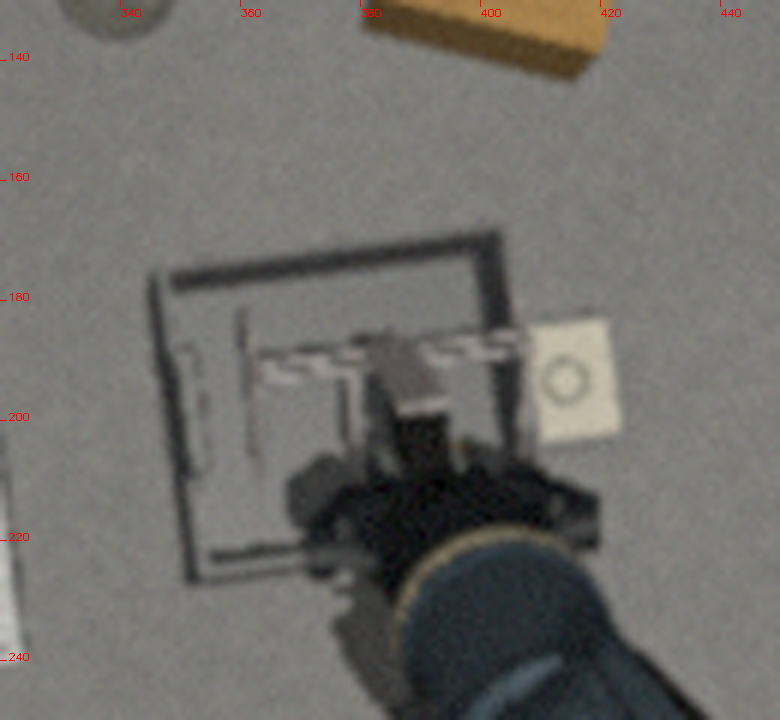

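```bash
python3 - <<'E'
from h import *
s=Cam("scene")
for z in(.03,.08,.11): 
    w=s.p2w(296,181,z); P,rot=scpose(); print(z,BN[1].inv().apply(w-BN[0]).round(3), "in scoop",rot.inv().apply(w-P).round(3))
E
```

```text
0.03 [-0.049 -0.046  0.03 ] in scoop [-0.069 -0.032 -0.048]
0.08 [-0.013  0.009  0.08 ] in scoop [-0.014  0.022 -0.017]
0.11 [0.009 0.042 0.11 ] in scoop [0.019 0.054 0.001]
```

Request:
step_arm(slide=[[0.3, 0, -0.25], [0.3, 0, -0.25], [0.3, 0, -0.25], [0.3, -0.1, -0.15], [0.3, -0.1, -0.15], [0.3, -0.1, -0.1], [0.3, -0.1, 0], [0.3, 0, 0], [0, 0, 0]], dr=[[0.03, -0.57, 0], [0.03, -0.57, 0], [0.03, -0.57, 0], [0.03, -0.57, 0], [0.03, -0.57, 0], [0.04, -0.57, 0], [0.04, -0.57, 0], [0.04, -0.57, 0], [0, 0, 0]])

```text
time: 18.35
eef_pos: [0.553, -0.0832, 0.2122]
tcp_rot: [-0.001, 0.999, 0.05, -0.001]
wrist_force: [0.1, -0.2, -2.2]
finger_gap: 0.0228
```

```bash
python3 - <<'E'
from h import *
planS(.06,.003,.11)
P,rot=scpose(); print("floor in bin",BN[1].inv().apply(P-BN[0]))
s=Cam("scene"); draw(s,"b1s.png",210,130,380,270,4,[(SC,scpose(),(0,255,0)),])
E
```

```text
t 18.35 pos [ 0.553  -0.0832  0.2122] gap 0.0228 F [ 0.1 -0.2 -2.2]
rot units [-0.018  0.014 -0.138] slide units [  4.346 -10.476   0.991]
floor in bin [0.00804423 0.00129234 0.13476553]
```

View pics/b1s.png

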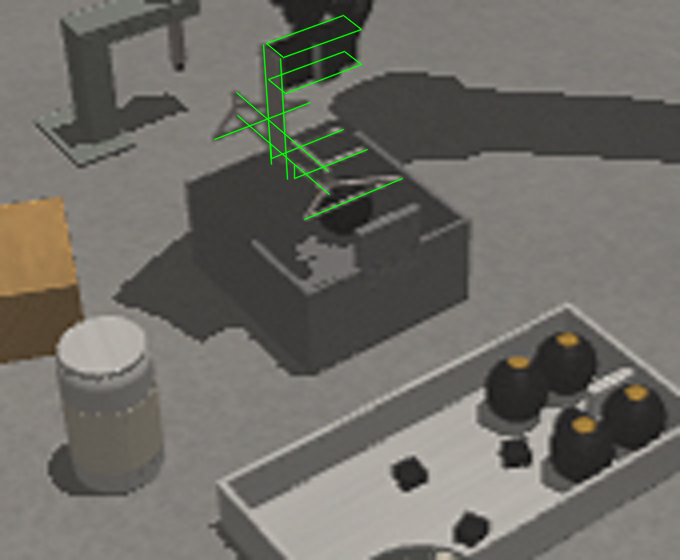

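Request:
step_arm(slide=[[0, -0.6, 0], [0.3, -1, 0], [0.5, -1, 0], [0.6, -1, 0], [0.6, -1, 0], [0.6, -1, 0], [0.6, -1, 0], [0.6, -1, 0], [0.6, -1, 0], [0.6, -1, 0], [0.6, -0.88, 0], [0.55, 0, 0]], dr=[[0, 0, -0.06], [0, 0, -0.08], [0, 0, 0], [0, 0, 0], [0, 0, 0], [0, 0, 0], [0, 0, 0], [0, 0, 0], [0, 0, 0], [0, 0, 0], [0, 0, 0], [0, 0, 0]])

```text
time: 19.6
eef_pos: [0.6723, 0.1996, 0.2129]
tcp_rot: [-0.001, 0.998, 0.061, -0.0]
wrist_force: [-0.2, 0.6, -2.1]
finger_gap: 0.0231
```

Request:
step_arm(slide=[[0, 0, 0], [0, 0, 0], [0, 0, 0]], dr=[[0, 0, 0], [0, 0, 0], [0, 0, 0]])

```text
time: 19.9
eef_pos: [0.6735, 0.1933, 0.2124]
tcp_rot: [0.001, 0.998, 0.057, -0.001]
wrist_force: [0.5, -0.2, -2.6]
finger_gap: 0.0232
```

```bash
python3 - <<'E'
from h import *
planS(.09,.003,.006)
s=Cam("scene"); draw(s,"b2s.png",210,130,400,310,4,[(SC,scpose(),(0,255,0)),])
s.crop("b2b.png",255,140,345,210,8)
E
```

```text
t 19.9 pos [0.6735 0.1933 0.2124] gap 0.0232 F [ 0.5 -0.2 -2.6]
rot units [ 0.01   0.012 -0.002] slide units [-0.509 -0.041  5.159]
```

View pics/b2s.png

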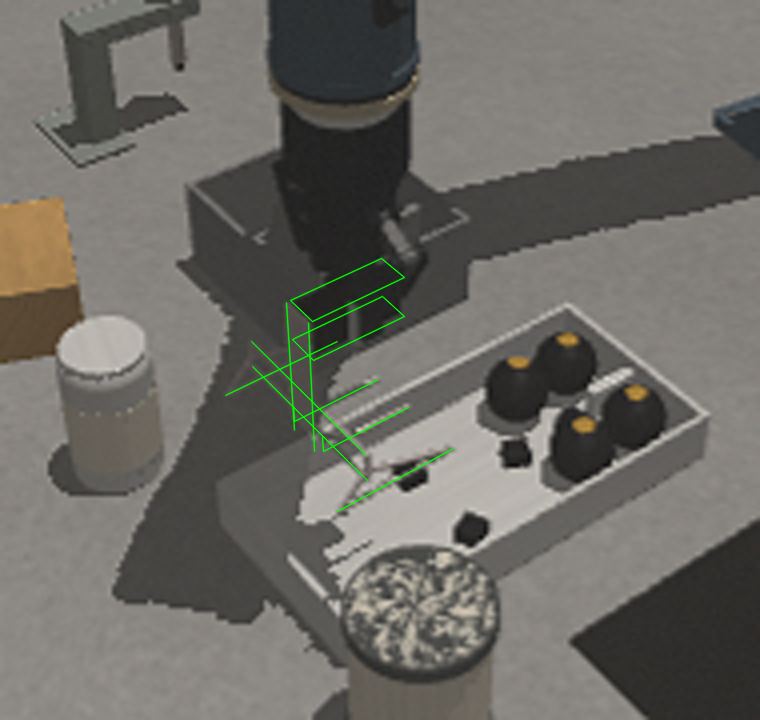

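Request:
step_arm(slide=[[-0.25, -0.04, 0.8], [-0.26, 0, 1], [0, 0, 1], [0, 0, 0.9], [0, 0, 0.7], [0, 0, 0.45], [0, 0, 0.2], [0, 0, 0.1], [0, 0, 0]], dr=[[0, 0.01, 0], [0, 0, 0], [0, 0, 0], [0, 0, 0], [0, 0, 0], [0, 0, 0], [0, 0, 0], [0, 0, 0], [0, 0, 0]])

```text
time: 20.85
eef_pos: [0.6618, 0.1935, 0.0839]
tcp_rot: [0.0, 0.998, 0.057, 0.0]
wrist_force: [-0.3, -0.1, -2.2]
finger_gap: 0.0226
```

Request:
step_arm(slide=[[-0.3, 0, 0], [-0.4, 0, 0], [-0.4, 0, 0], [-0.4, 0, 0], [-0.4, 0, 0], [-0.4, 0, 0], [-0.4, 0, 0], [-0.4, 0, 0], [-0.4, 0, 0], [-0.4, 0, 0], [-0.4, 0, 0], [-0.4, 0, 0]], dr=[[0, 0, 0], [0, 0, 0], [0, 0, 0], [0, 0, 0], [0, 0, 0], [0, 0, 0], [0, 0, 0], [0, 0, 0], [0, 0, 0], [0, 0, 0], [0, 0, 0], [0, 0, 0]])

```text
time: 22.05
eef_pos: [0.544, 0.1798, 0.0835]
tcp_rot: [0.0, 0.998, 0.057, -0.0]
wrist_force: [-0.2, -0.7, -2.1]
finger_gap: 0.0233
```

```bash
python3 - <<'E'
from h import *
planS(-.075,.003,.006)
s=Cam("scene"); draw(s,"b3s.png",230,190,400,310,4,[(SC,scpose(),(0,255,0)),])
E
```

```text
t 22.05 pos [0.544  0.1798 0.0835] gap 0.0233 F [-0.2 -0.7 -2.1]
rot units [ 0.005  0.002 -0.001] slide units [-1.899  0.015  0.002]
```

View pics/b3s.png

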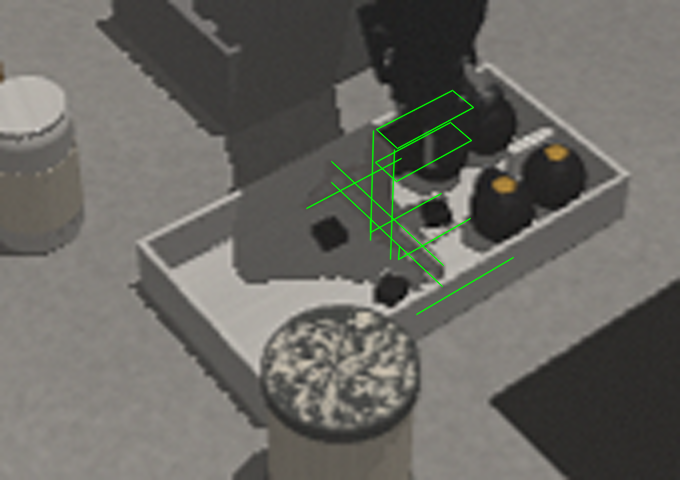

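Request:
step_arm(slide=[[-0.25, 0, 0], [-0.3, 0, 0], [-0.3, 0, 0], [-0.3, 0, 0], [-0.3, 0, 0], [-0.25, 0, 0], [-0.2, 0, 0], [0, 0, 0], [0, 0, 0]], dr=[[0, 0, 0], [0, 0, 0], [0, 0, 0], [0, 0, 0], [0, 0, 0], [0, 0, 0], [0, 0, 0], [0, 0, 0], [0, 0, 0]])

```text
time: 23.0
eef_pos: [0.4978, 0.1744, 0.0835]
tcp_rot: [0.0, 0.998, 0.057, 0.0]
wrist_force: [-0.7, -0.0, -2.5]
finger_gap: 0.0228
```

```bash
python3 - <<'E'
from h import *
planS(-.06,.003,.026,-15)
s=Cam("scene"); draw(s,"b4s.png",230,190,400,310,4,[])
E
```

```text
t 23.0 pos [0.4978 0.1744 0.0835] gap 0.0228 F [-0.7 -0.  -2.5]
rot units [ 6.000e-03 -2.619e+00 -2.000e-03] slide units [ 1.134  0.013 -1.039]
```

View pics/b4s.png

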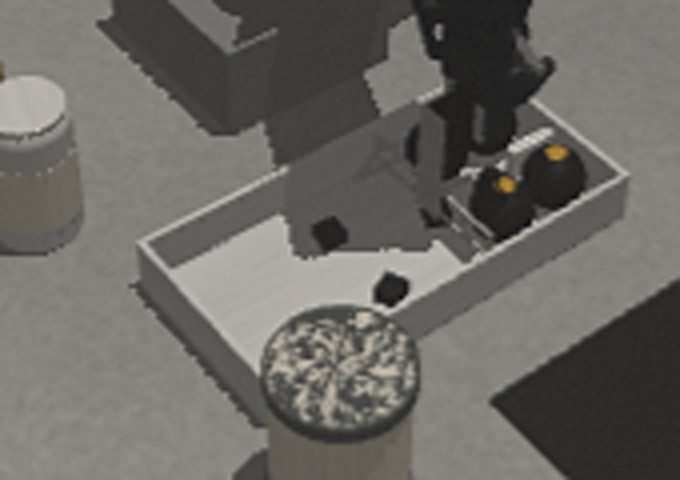

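Request:
step_arm(slide=[[0.2, 0, -0.18], [0.2, 0, -0.18], [0.2, 0, -0.18], [0.2, 0, -0.18], [0.22, 0, -0.18], [0.22, 0, -0.18], [0.2, 0, -0.1], [0, 0, 0], [0, 0, 0]], dr=[[0, -0.38, 0], [0, -0.38, 0], [0, -0.38, 0], [0, -0.38, 0], [0, -0.38, 0], [0, -0.38, 0], [0, -0.35, 0], [0, 0, 0], [0, 0, 0]])

```text
time: 23.95
eef_pos: [0.536, 0.1789, 0.1081]
tcp_rot: [0.008, 0.99, 0.057, -0.131]
wrist_force: [-0.4, 0.1, -3.9]
finger_gap: 0.0229
```

```bash
python3 - <<'E'
from h import *
planS(-.04,.003,.12,-15)
s=Cam("scene"); draw(s,"b5s.png",230,170,400,310,4,[])
E
```

```text
t 23.95 pos [0.536  0.1789 0.1081] gap 0.0229 F [-0.4  0.1 -3.9]
rot units [ 0.003  0.012 -0.004] slide units [-0.3    0.016 -3.532]
```

View pics/b5s.png

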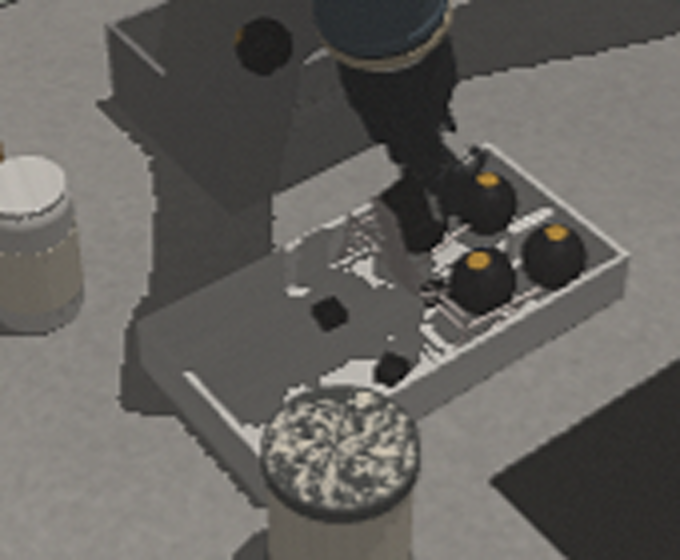

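Request:
step_arm(slide=[[0.1, 0, -0.4], [0.1, 0, -0.5], [0, 0, -0.5], [-0.1, 0, -0.5], [-0.1, 0, -0.5], [-0.1, 0, -0.5], [-0.1, 0, -0.5], [-0.1, 0, -0.4], [0, 0, 0]], dr=[[0, 0, 0], [0, 0, 0], [0, 0, 0], [0, 0, 0], [0, 0, 0], [0, 0, 0], [0, 0, 0], [0, 0, 0], [0, 0, 0]])

```text
time: 24.9
eef_pos: [0.554, 0.1814, 0.2039]
tcp_rot: [0.007, 0.99, 0.057, -0.13]
wrist_force: [-0.9, 0.1, -4.0]
finger_gap: 0.0229
```

```bash
python3 - <<'E'
from h import *
planS(.025,0,.13,-15,base=BN)
s=Cam("scene"); draw(s,"b6s.png",230,150,400,300,4,[])
E
```

```text
t 24.9 pos [0.554  0.1814 0.2039] gap 0.0229 F [-0.9  0.1 -4. ]
rot units [ 0.024 -0.007  0.094] slide units [ 0.307 10.57  -0.139]
```

View pics/b6s.png

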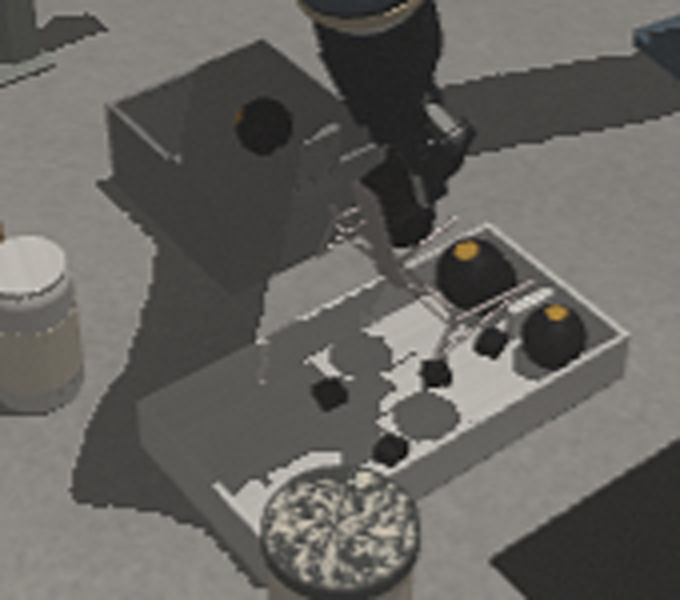

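Request:
step_arm(slide=[[0.03, 0.4, -0.1], [0.03, 0.7, -0.05], [0.03, 0.9, 0], [0.03, 0.98, 0], [0.03, 0.98, 0], [0.03, 0.98, 0], [0.03, 0.98, 0], [0.03, 0.98, 0], [0.03, 0.98, 0], [0.03, 0.98, 0], [0, 0.98, 0], [0, 0.73, 0]], dr=[[0, 0, 0.02], [0, 0, 0.02], [0, 0, 0.02], [0, 0, 0.02], [0, 0, 0.02], [0, 0, 0], [0, 0, 0], [0, 0, 0], [0, 0, 0], [0, 0, 0], [0, 0, 0], [0, 0, 0]])

```text
time: 26.15
eef_pos: [0.5894, -0.0849, 0.204]
tcp_rot: [0.009, 0.99, 0.05, -0.132]
wrist_force: [-0.2, -0.2, -3.6]
finger_gap: 0.0229
```

Request:
step_arm(slide=[[0, 0, 0], [0, 0, 0], [-0.22, 0, 0.1], [-0.22, 0, 0.1], [-0.22, 0, 0], [-0.22, 0, 0], [-0.22, 0, 0], [-0.22, 0, 0], [-0.22, 0, 0], [-0.22, 0, 0], [0, 0, 0]], dr=[[0, 0, 0], [0, 0, 0], [0, 0.5, 0], [0, 0.5, 0], [0, 0.5, 0], [0, 0.5, 0], [0, 0.5, 0], [0, 0.5, 0], [0, 0.5, 0], [0, 0.5, 0], [0, 0, 0]])

```text
time: 27.25
eef_pos: [0.5429, -0.0852, 0.2035]
tcp_rot: [-0.001, 0.996, 0.053, 0.068]
wrist_force: [0.9, -1.2, -3.7]
finger_gap: 0.023
```

```bash
python3 - <<'E'
from h import *
planS(.03,0,.105,32,base=BN)
P,rot=scpose(); print("floor in bin",BN[1].inv().apply(P-BN[0]))
print(tcp()[2]["q"].round(2))
s=Cam("scene"); draw(s,"b7s.png",210,130,380,270,4,[(SC,scpose(),(0,255,0)),])
E
```

```text
t 27.25 pos [ 0.5429 -0.0852  0.2035] gap 0.023 F [ 0.9 -1.2 -3.7]
rot units [0.037 4.231 0.031] slide units [-1.012  0.01   0.967]
floor in bin [ 8.36626551e-03 -7.18217679e-05  1.27076220e-01]
[ 0.77  0.5  -1.    1.91  0.56  0.88 -1.96]
```

View pics/b7s.png

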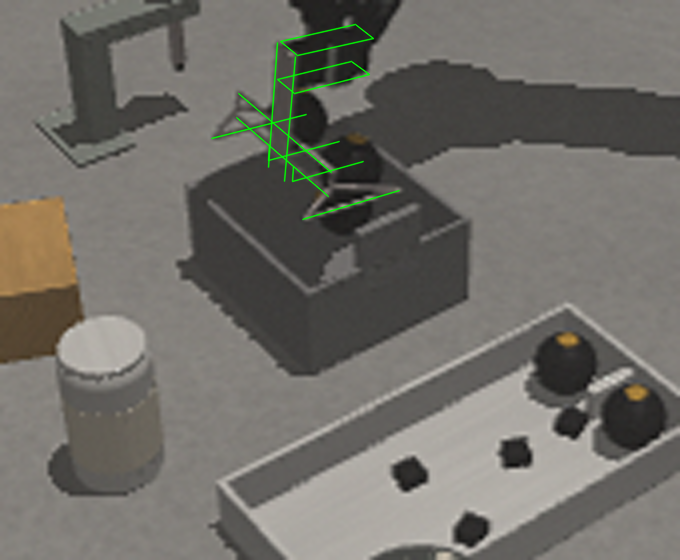

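Request:
step_arm(slide=[[-0.15, 0, 0.12], [-0.15, 0, 0.12], [-0.15, 0, 0.12], [-0.15, 0, 0.12], [-0.15, 0, 0.12], [-0.15, 0, 0.1], [-0.15, 0, 0.1], [-0.15, 0, 0.1], [0, 0, 0], [0, 0, 0], [0, 0, 0], [0, 0, 0]], dr=[[0, 0.55, 0], [0, 0.55, 0], [0, 0.55, 0], [0, 0.55, 0], [0, 0.55, 0], [0, 0.55, 0], [0, 0.55, 0], [0, 0.55, 0], [0, 0, 0], [0, 0, 0], [0, 0, 0], [0, 0, 0]])

```text
time: 28.5
eef_pos: [0.5252, -0.0916, 0.1754]
tcp_rot: [-0.008, 0.966, 0.051, 0.252]
wrist_force: [1.1, 0.5, -3.1]
finger_gap: 0.0226
```

```bash
python3 - <<'E'
from h import *
P,rot=scpose(); print("floor in bin",BN[1].inv().apply(P-BN[0]))
planS(.02,0,.14,0,base=BN)
print(tcp()[2]["q"].round(2))
s=Cam("scene"); draw(s,"b8s.png",210,130,380,270,4,[(SC,scpose(),(0,255,0)),])
E
```

```text
floor in bin [ 0.01711822 -0.00493952  0.10881   ]
t 28.5 pos [ 0.5252 -0.0916  0.1754] gap 0.0226 F [ 1.1  0.5 -3.1]
rot units [ 0.099 -5.094  0.016] slide units [ 1.615 -0.17  -1.68 ]
[ 0.88  0.4  -0.95  2.31  1.32  0.26 -2.65]
```

View pics/b8s.png

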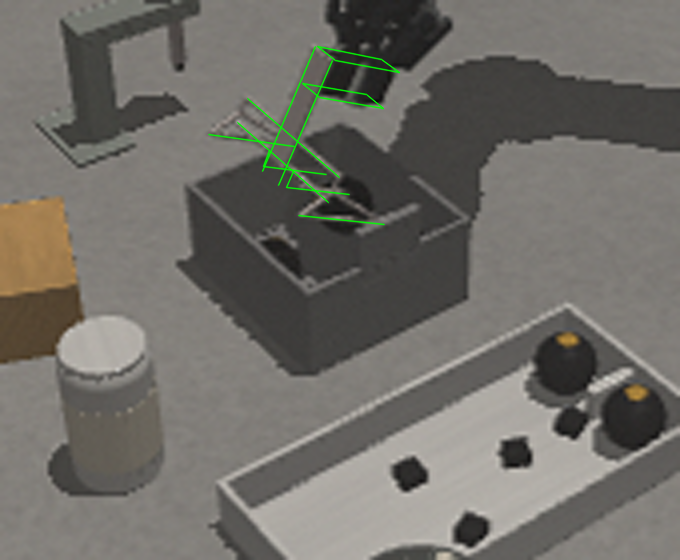

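Request:
step_arm(slide=[[0.22, 0, -0.28], [0.22, 0, -0.28], [0.22, 0, -0.28], [0.22, 0, -0.2], [0.22, -0.05, -0.2], [0.22, -0.05, -0.15], [0.22, -0.05, -0.1], [0.22, 0, 0], [0.2, 0, 0], [0, 0, 0]], dr=[[0.01, -0.57, 0], [0.01, -0.57, 0], [0.01, -0.57, 0], [0.01, -0.57, 0], [0.01, -0.57, 0], [0.01, -0.57, 0], [0.01, -0.57, 0], [0.01, -0.57, 0], [0.01, -0.54, 0], [0, 0, 0]])

```text
time: 29.55
eef_pos: [0.5587, -0.0854, 0.2208]
tcp_rot: [0.002, 0.999, 0.052, 0.011]
wrist_force: [-0.1, -0.9, -3.4]
finger_gap: 0.0228
```

```bash
python3 - <<'E'
from h import *
P,rot=scpose(); print("floor in bin",BN[1].inv().apply(P-BN[0]))
planS(.06,.002,.12)
print(tcp()[2]["q"].round(2))
s=Cam("scene"); draw(s,"b9s.png",210,130,380,270,4,[(SC,scpose(),(0,255,0)),])
E
```

```text
floor in bin [ 0.01522011 -0.00203871  0.14346249]
t 29.55 pos [ 0.5587 -0.0854  0.2208] gap 0.0228 F [-0.1 -0.9 -3.4]
rot units [ 0.051 -0.214 -0.116] slide units [  4.131 -10.551   0.936]
[ 0.77  0.61 -1.14  1.74  0.62  1.16 -2.02]
```

View pics/b9s.png

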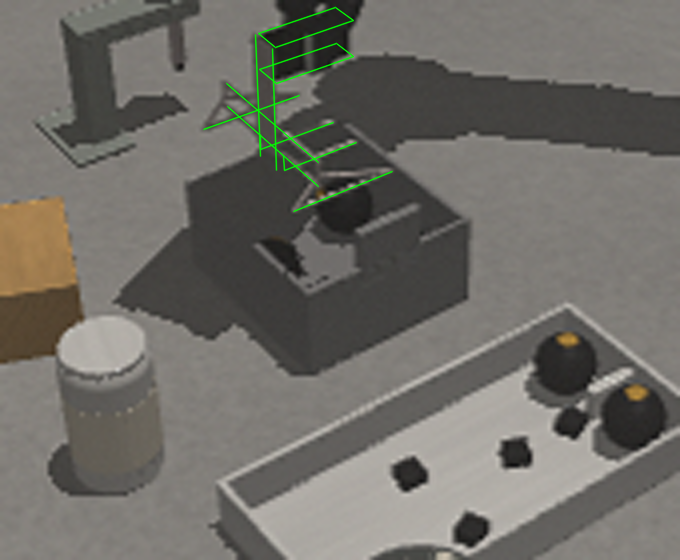

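```bash
python3 - <<'E'
from h import *
s=Cam("scene"); s.crop("b10.png",250,125,340,210,8)
print([r.observe()["wrist_force"].round(2) for _ in range(3)])
E
```

```text
[array([-0.17,  0.32, -2.8 ]), array([-0.17,  0.32, -2.8 ]), array([-0.17,  0.32, -2.8 ])]
```

View pics/b10.png

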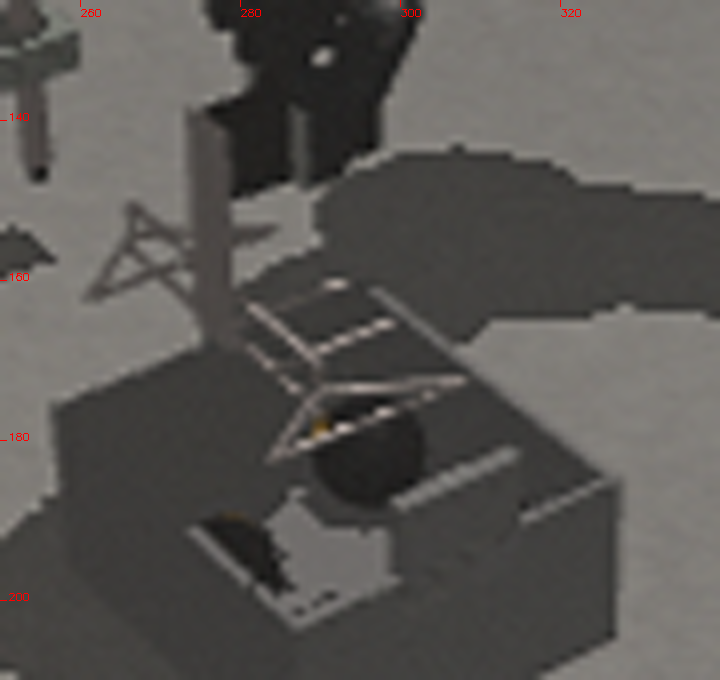

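Request:
step_arm(slide=[[0, -0.6, 0], [0.3, -1, 0], [0.5, -1, 0], [0.6, -1, 0], [0.6, -1, 0], [0.6, -1, 0], [0.6, -1, 0], [0.6, -1, 0], [0.6, -1, 0], [0.6, -1, 0], [0.6, -0.9, 0], [0.33, 0, 0]], dr=[[0.02, -0.1, -0.06], [0.03, -0.11, -0.06], [0, 0, 0], [0, 0, 0], [0, 0, 0], [0, 0, 0], [0, 0, 0], [0, 0, 0], [0, 0, 0], [0, 0, 0], [0, 0, 0], [0, 0, 0]])

```text
time: 30.85
eef_pos: [0.6734, 0.1965, 0.2208]
tcp_rot: [-0.0, 0.998, 0.06, 0.001]
wrist_force: [-0.6, 0.6, -3.1]
finger_gap: 0.0228
```

Request:
step_arm(slide=[[0, 0, 0], [0, 0, 0], [0, 0, 0]], dr=[[0, 0, 0], [0, 0, 0], [0, 0, 0]])

```text
time: 31.15
eef_pos: [0.6745, 0.1897, 0.2204]
tcp_rot: [0.002, 0.998, 0.056, 0.001]
wrist_force: [0.1, -0.3, -2.6]
finger_gap: 0.023
```

```bash
python3 - <<'E'
from h import *
planS(.09,.0,.006)
s=Cam("scene"); draw(s,"c2s.png",210,130,400,310,4,[(SC,scpose(),(0,255,0)),])
t=Cam("top"); t.crop("c2t.png",240,120,440,260,4)
E
```

```text
t 31.15 pos [0.6745 0.1897 0.2204] gap 0.023 F [ 0.1 -0.3 -2.6]
rot units [ 0.034 -0.01  -0.016] slide units [-0.532 -0.067  5.48 ]
```

View pics/c2s.png

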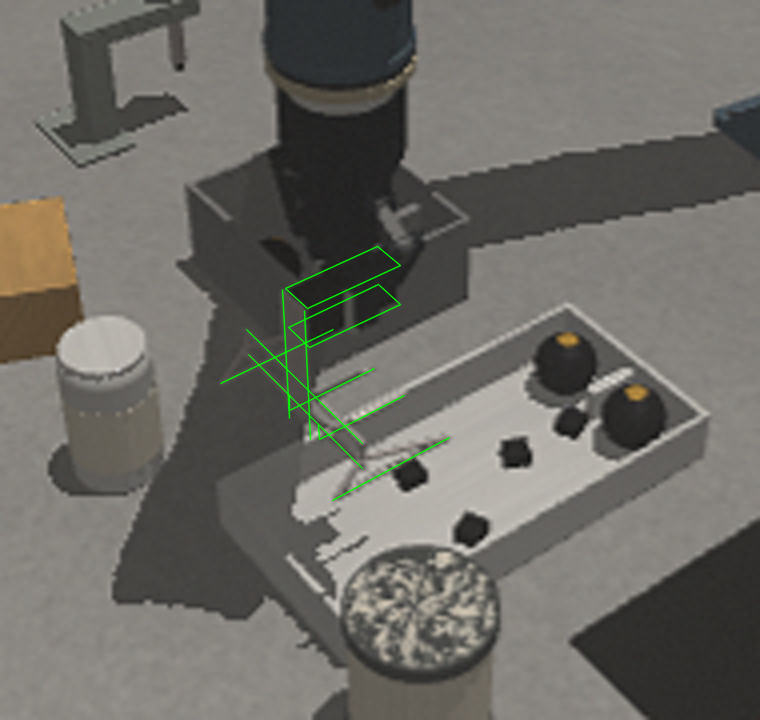

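View pics/c2t.png

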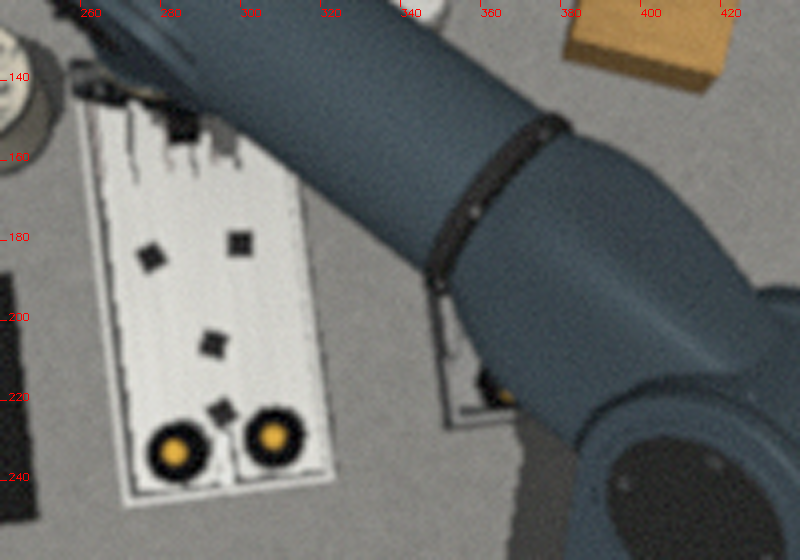

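Request:
step_arm(slide=[[-0.25, -0.06, 0.8], [-0.28, 0, 1], [0, 0, 1], [0, 0, 1], [0, 0, 0.8], [0, 0, 0.5], [0, 0, 0.25], [0, 0, 0.1], [0, 0, 0]], dr=[[0.03, 0, -0.01], [0, 0, 0], [0, 0, 0], [0, 0, 0], [0, 0, 0], [0, 0, 0], [0, 0, 0], [0, 0, 0], [0, 0, 0]])

```text
time: 32.15
eef_pos: [0.6619, 0.191, 0.0846]
tcp_rot: [-0.0, 0.998, 0.057, 0.001]
wrist_force: [-0.8, 0.3, -2.7]
finger_gap: 0.0228
```

Request:
step_arm(slide=[[-0.3, 0, 0], [-0.4, 0, 0], [-0.5, 0, 0], [-0.5, 0, 0], [-0.5, 0, 0], [-0.5, 0, 0], [-0.5, 0, 0], [-0.5, 0, 0], [-0.5, 0, 0], [-0.5, 0, 0], [-0.5, 0, 0], [-0.5, 0, 0]], dr=[[0, 0, 0], [0, 0, 0], [0, 0, 0], [0, 0, 0], [0, 0, 0], [0, 0, 0], [0, 0, 0], [0, 0, 0], [0, 0, 0], [0, 0, 0], [0, 0, 0], [0, 0, 0]])

```text
time: 33.35
eef_pos: [0.5189, 0.1743, 0.0845]
tcp_rot: [-0.0, 0.998, 0.058, 0.001]
wrist_force: [-0.1, 0.3, -2.3]
finger_gap: 0.0229
```

```bash
python3 - <<'E'
from h import *
planS(-.12,.0,.006)
s=Cam("scene"); draw(s,"c3s.png",230,190,400,310,4,[(SC,scpose(),(0,255,0)),])
E
```

```text
t 33.35 pos [0.5189 0.1743 0.0845] gap 0.0229 F [-0.1  0.3 -2.3]
rot units [ 0.    -0.017  0.007] slide units [-2.677  0.032  0.044]
```

View pics/c3s.png

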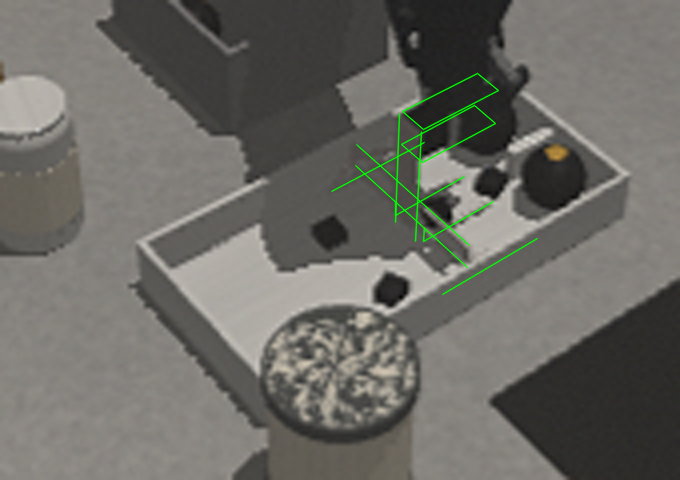

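Request:
step_arm(slide=[[-0.3, 0.03, 0.03], [-0.4, 0, 0], [-0.4, 0, 0], [-0.4, 0, 0], [-0.4, 0, 0], [-0.3, 0, 0], [-0.2, 0, 0], [-0.15, 0, 0], [-0.1, 0, 0], [0, 0, 0], [0, 0, 0]], dr=[[0, 0, 0], [0, 0, 0], [0, 0, 0], [0, 0, 0], [0, 0, 0], [0, 0, 0], [0, 0, 0], [0, 0, 0], [0, 0, 0], [0, 0, 0], [0, 0, 0]])

```text
time: 34.5
eef_pos: [0.4546, 0.1661, 0.083]
tcp_rot: [-0.0, 0.998, 0.057, 0.001]
wrist_force: [0.6, 0.4, -2.2]
finger_gap: 0.0227
```

```bash
python3 - <<'E'
from h import *
planS(-.10,.0,.026,-15)
s=Cam("scene"); draw(s,"c4s.png",230,190,400,310,4,[(SC,scpose(),(0,255,0)),])
E
```

```text
t 34.5 pos [0.4546 0.1661 0.083 ] gap 0.0227 F [ 0.6  0.4 -2.2]
rot units [-0.003 -2.63   0.003] slide units [ 1.277  0.002 -1.097]
```

View pics/c4s.png

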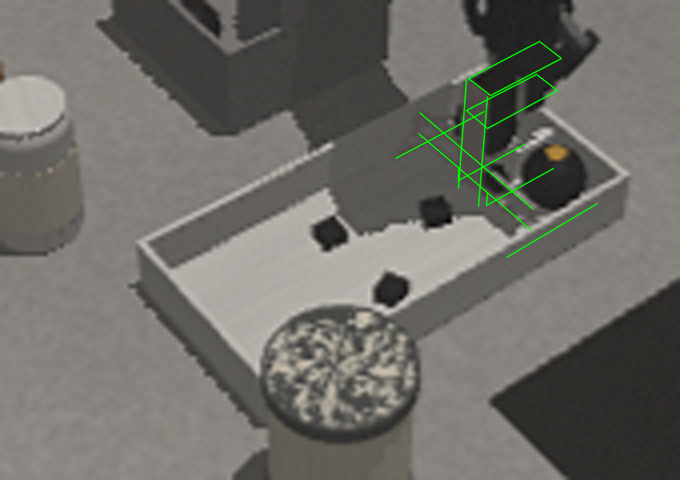

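Request:
step_arm(slide=[[0.14, 0, -0.18], [0.14, 0, -0.18], [0.16, 0, -0.18], [0.18, 0, -0.18], [0.2, 0, -0.18], [0.2, 0, -0.18], [0.2, 0, -0.1], [0, 0, 0], [0, 0, 0]], dr=[[0, -0.38, 0], [0, -0.38, 0], [0, -0.38, 0], [0, -0.38, 0], [0, -0.38, 0], [0, -0.38, 0], [0, -0.35, 0], [0, 0, 0], [0, 0, 0]])

```text
time: 35.45
eef_pos: [0.4873, 0.17, 0.1081]
tcp_rot: [0.007, 0.99, 0.057, -0.13]
wrist_force: [-0.9, -0.4, -3.4]
finger_gap: 0.0227
```

```bash
python3 - <<'E'
from h import *
planS(-.07,.0,.12,-15)
s=Cam("scene"); draw(s,"c5s.png",230,170,400,310,4,[])
E
```

```text
t 35.45 pos [0.4873 0.17   0.1081] gap 0.0227 F [-0.9 -0.4 -3.4]
rot units [-0.004 -0.     0.003] slide units [ 0.453  0.005 -3.732]
```

View pics/c5s.png

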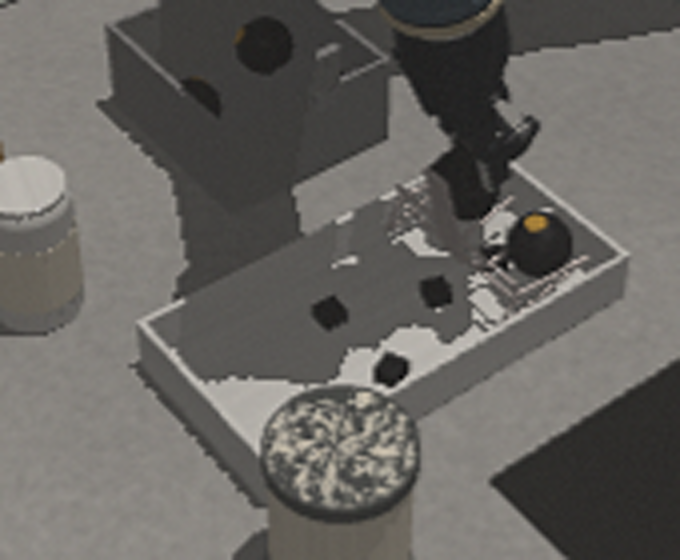

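Request:
step_arm(slide=[[0.1, 0, -0.4], [0.1, 0, -0.5], [0.1, 0, -0.5], [0, 0, -0.5], [0.05, 0, -0.5], [0.05, 0, -0.5], [0.05, 0, -0.5], [0, 0, -0.4], [0, 0, 0]], dr=[[0, 0, 0], [0, 0, 0], [0, 0, 0], [0, 0, 0], [0, 0, 0], [0, 0, 0], [0, 0, 0], [0, 0, 0], [0, 0, 0]])

```text
time: 36.4
eef_pos: [0.5234, 0.1746, 0.1988]
tcp_rot: [0.007, 0.99, 0.057, -0.129]
wrist_force: [-0.7, -0.0, -4.1]
finger_gap: 0.0229
```

```bash
python3 - <<'E'
from h import *
planS(.025,0,.13,-15,base=BN)
s=Cam("scene"); draw(s,"c6s.png",230,150,400,300,4,[])
E
```

```text
t 36.4 pos [0.5234 0.1746 0.1988] gap 0.0229 F [-0.7 -0.  -4.1]
rot units [ 0.016 -0.017  0.099] slide units [ 1.457 10.424 -0.66 ]
```

View pics/c6s.png

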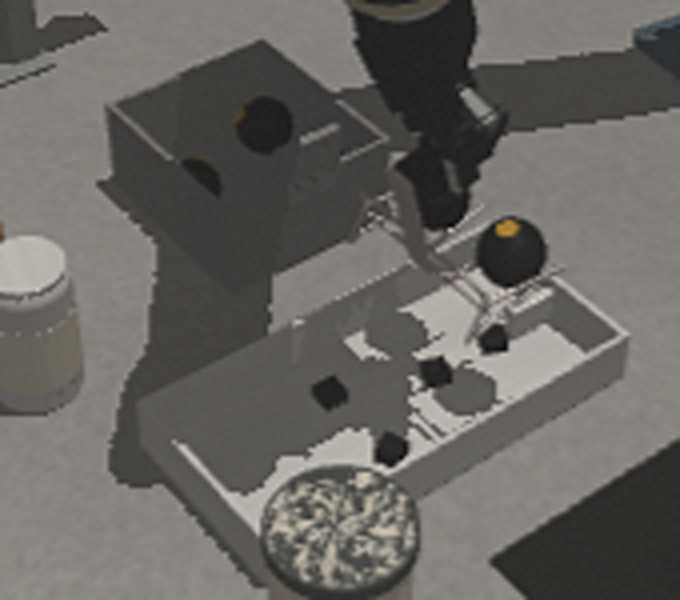

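Request:
step_arm(slide=[[0.1, 0.4, -0.1], [0.1, 0.7, -0.1], [0.1, 0.9, -0.1], [0.1, 0.98, -0.1], [0.1, 0.98, -0.1], [0.12, 0.98, -0.1], [0.14, 0.98, -0.06], [0.15, 0.98, 0], [0.15, 0.98, 0], [0.15, 0.98, 0], [0.15, 0.95, 0], [0.1, 0.61, 0]], dr=[[0, 0, 0.02], [0, 0, 0.02], [0, 0, 0.02], [0, 0, 0.02], [0, 0, 0.02], [0, 0, 0], [0, 0, 0], [0, 0, 0], [0, 0, 0], [0, 0, 0], [0, 0, 0], [0, 0, 0]])

```text
time: 37.65
eef_pos: [0.5898, -0.0849, 0.2036]
tcp_rot: [0.008, 0.99, 0.05, -0.131]
wrist_force: [0.2, -1.2, -3.6]
finger_gap: 0.023
```

Request:
step_arm(slide=[[0, 0, 0], [0, 0, 0], [-0.22, 0, 0.1], [-0.22, 0, 0.1], [-0.22, 0, 0], [-0.22, 0, 0], [-0.22, 0, 0], [-0.22, 0, 0], [-0.22, 0, 0], [-0.22, 0, 0], [0, 0, 0]], dr=[[0, 0, 0], [0, 0, 0], [0, 0.5, 0], [0, 0.5, 0], [0, 0.5, 0], [0, 0.5, 0], [0, 0.5, 0], [0, 0.5, 0], [0, 0.5, 0], [0, 0.5, 0], [0, 0, 0]])

```text
time: 38.75
eef_pos: [0.5429, -0.0848, 0.2032]
tcp_rot: [-0.002, 0.996, 0.054, 0.068]
wrist_force: [-0.0, -0.8, -4.4]
finger_gap: 0.0231
```

```bash
python3 - <<'E'
from h import *
planS(.03,0,.11,34,base=BN)
P,rot=scpose(); print("floor in bin",BN[1].inv().apply(P-BN[0]))
print(tcp()[2]["q"].round(2))
s=Cam("scene"); draw(s,"c7s.png",210,110,380,270,4,[])
E
```

```text
t 38.75 pos [ 0.5429 -0.0848  0.2032] gap 0.0231 F [-0.  -0.8 -4.4]
rot units [0.027 4.567 0.039] slide units [-1.036  0.024  0.756]
floor in bin [0.00847803 0.00032509 0.12679545]
[ 0.86  0.57 -1.19  1.91  0.69  0.96 -2.08]
```

View pics/c7s.png

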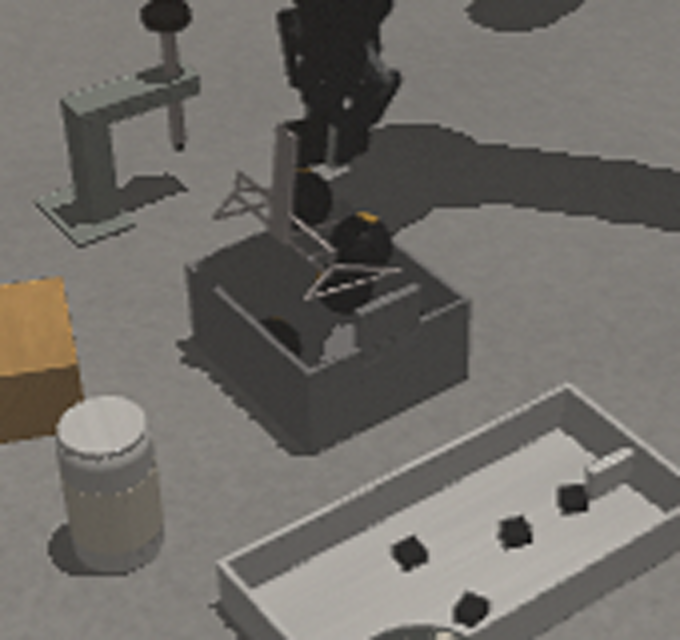

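Request:
step_arm(slide=[[-0.15, 0, 0.1], [-0.15, 0, 0.1], [-0.15, 0, 0.1], [-0.15, 0, 0.1], [-0.14, 0, 0.1], [-0.14, 0, 0.1], [-0.14, 0, 0.08], [-0.14, 0, 0.08], [0, 0, 0], [0, 0, 0], [0, 0, 0], [0, 0, 0]], dr=[[0, 0.55, 0], [0, 0.55, 0], [0, 0.55, 0], [0, 0.55, 0], [0, 0.55, 0], [0, 0.55, 0], [0, 0.55, 0], [0, 0.55, 0], [0, 0, 0], [0, 0, 0], [0, 0, 0], [0, 0, 0]])

```text
time: 40.0
eef_pos: [0.5224, -0.0874, 0.1721]
tcp_rot: [-0.014, 0.966, 0.056, 0.252]
wrist_force: [0.1, 0.0, -3.0]
finger_gap: 0.0227
```

```bash
python3 - <<'E'
from h import *
P,rot=scpose(); print("floor in bin",BN[1].inv().apply(P-BN[0]))
planS(.02,0,.14,0,base=BN)
print(tcp()[2]["q"].round(2))
s=Cam("scene"); s.crop("c8s.png",250,125,340,210,8)
E
```

```text
floor in bin [0.01479973 0.00053508 0.10555374]
t 40.0 pos [ 0.5224 -0.0874  0.1721] gap 0.0227 F [ 0.1  0.  -3. ]
rot units [-0.009 -5.103  0.112] slide units [ 1.71   0.009 -1.811]
[ 0.99  0.46 -1.13  2.32  1.39  0.36 -2.71]
```

View pics/c8s.png

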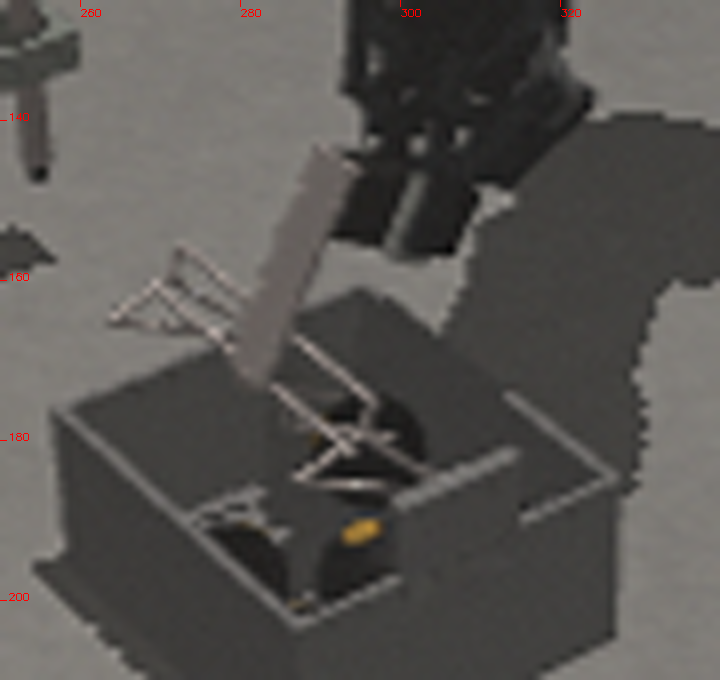

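Request:
step_arm(slide=[[0.22, 0, -0.28], [0.22, 0, -0.28], [0.22, 0, -0.28], [0.22, 0, -0.2], [0.22, 0, -0.2], [0.22, 0, -0.15], [0.22, 0, -0.1], [0.22, 0, 0], [0.2, 0, 0], [0, 0, 0]], dr=[[0, -0.57, 0.01], [0, -0.57, 0.01], [0, -0.57, 0.01], [0, -0.57, 0.01], [0, -0.57, 0.01], [0, -0.57, 0.01], [0, -0.57, 0.01], [0, -0.57, 0.01], [0, -0.54, 0.01], [0, 0, 0]])

```text
time: 41.05
eef_pos: [0.5559, -0.0846, 0.2178]
tcp_rot: [0.0, 0.999, 0.052, 0.008]
wrist_force: [0.6, 0.4, -2.9]
finger_gap: 0.0229
```

```bash
python3 - <<'E'
from h import *
MT=(np.array([.4816,.4026,.003]),R.from_euler('z',6.4,degrees=True))
planS(0,0,.12,base=MT)
print(tcp()[2]["q"].round(2))
s=Cam("scene"); s.crop("c9s.png",250,125,340,210,8)
E
```

```text
t 41.05 pos [ 0.5559 -0.0846  0.2178] gap 0.0229 F [ 0.6  0.4 -2.9]
rot units [ 0.016 -0.152 -0.069] slide units [ -0.862 -19.7     0.695]
[ 0.8   0.65 -1.21  1.75  0.66  1.2  -2.06]
```

View pics/c9s.png

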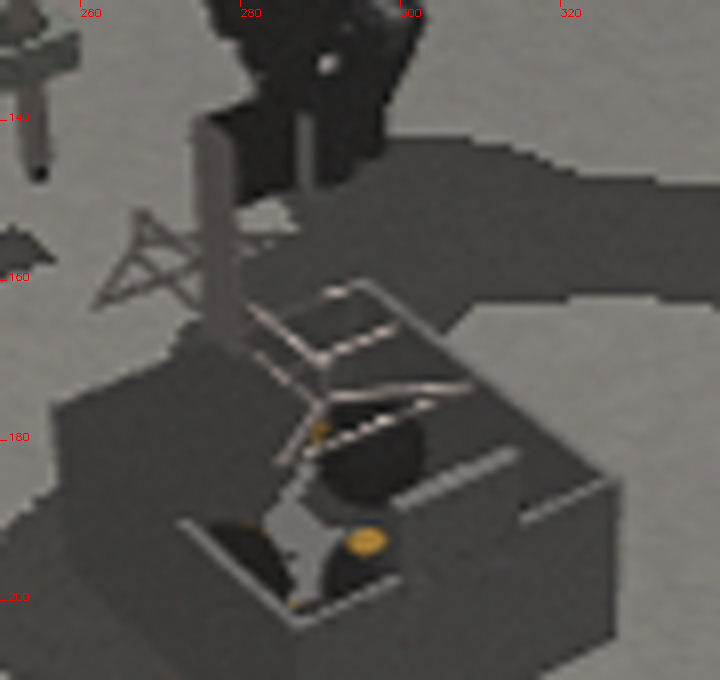

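Request:
step_arm(slide=[[0, -0.6, 0], [0, -1, 0], [0, -1, 0], [0, -1, 0], [0, -1, 0], [0, -1, 0], [0, -1, 0], [0, -1, 0], [-0.1, -1, 0], [-0.1, -1, 0], [-0.1, -1, 0], [-0.1, -1, 0]], dr=[[0.01, -0.1, -0.07], [0, -0.05, 0], [0, 0, 0], [0, 0, 0], [0, 0, 0], [0, 0, 0], [0, 0, 0], [0, 0, 0], [0, 0, 0], [0, 0, 0], [0, 0, 0], [0, 0, 0]])

```text
time: 42.3
eef_pos: [0.5107, 0.2029, 0.2172]
tcp_rot: [0.001, 0.998, 0.056, 0.0]
wrist_force: [-0.5, -0.1, -2.7]
finger_gap: 0.0229
```

Request:
step_arm(slide=[[-0.1, -1, 0], [-0.1, -1, 0], [-0.1, -1, 0], [-0.1, -1, 0], [-0.06, -1, 0], [0, -1, 0], [0, -1, 0], [0, -1, 0], [0, 0, 0], [0, 0, 0]], dr=[[0, 0, 0], [0, 0, 0], [0, 0, 0], [0, 0, 0], [0, 0, 0], [0, 0, 0], [0, 0, 0], [0, 0, 0], [0, 0, 0], [0, 0, 0]])

```text
time: 43.3
eef_pos: [0.4769, 0.3997, 0.2167]
tcp_rot: [0.001, 0.998, 0.057, 0.0]
wrist_force: [-0.3, 0.2, -1.7]
finger_gap: 0.0228
```

```bash
cat >> h.py <<'E'
MT=(np.array([.4816,.4026,.003]),R.from_euler('z',6.4,degrees=True))
E
python3 - <<'E'
from h import *
planS(0,0,.002,base=MT)
t=Cam("top"); t.crop("c10t.png",240,120,440,260,4)
t.crop("c10m.png",180,120,280,270,5)
s=Cam("scene"); draw(s,"c10s.png",300,150,480,330,4,[(SC,scpose(),(0,255,0)),(MAT,MT,(0,255,255))])
E
```

```text
t 43.3 pos [0.4769 0.3997 0.2167] gap 0.0228 F [-0.3  0.2 -1.7]
rot units [ 0.019 -0.002  0.023] slide units [ 0.12  -0.096  5.374]
```

View pics/c10t.png

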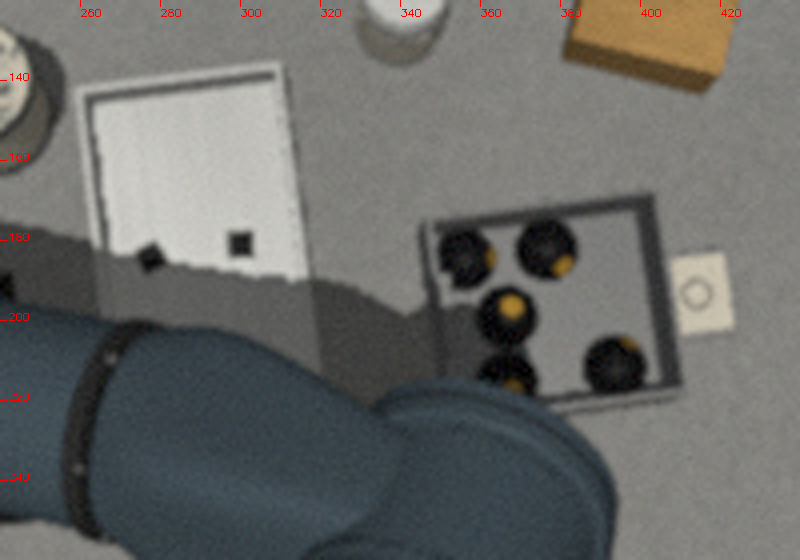

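View pics/c10s.png

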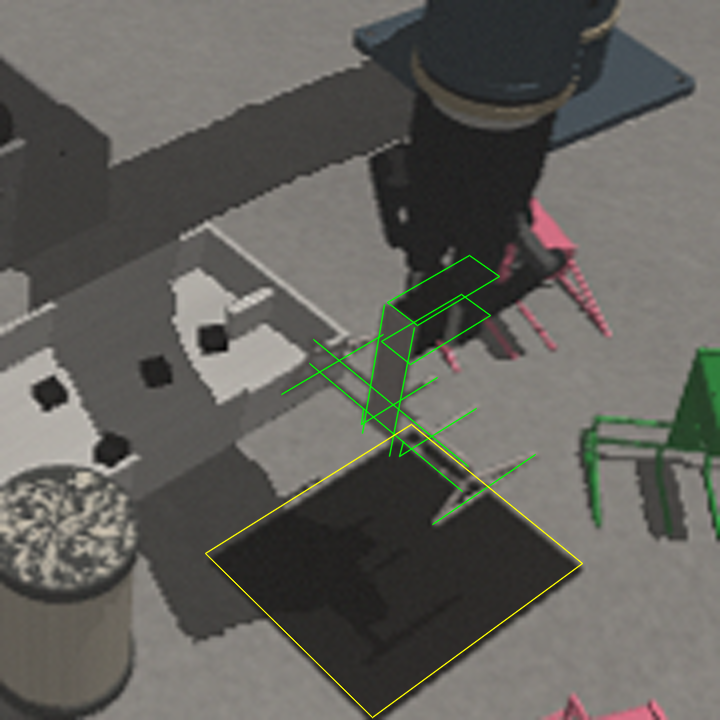

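Request:
step_arm(slide=[[0.12, -0.1, 0.7], [0, 0, 1], [0, 0, 1], [0, 0, 1], [0, 0, 0.8], [0, 0, 0.5], [0, 0, 0.25], [0, 0, 0.1], [0, 0, 0.05], [0, 0, 0.05], [0, 0, 0]], dr=[[0.02, 0, 0.02], [0, 0, 0], [0, 0, 0], [0, 0, 0], [0, 0, 0], [0, 0, 0], [0, 0, 0], [0, 0, 0], [0, 0, 0], [0, 0, 0], [0, 0, 0]])

```text
time: 44.5
eef_pos: [0.4811, 0.4021, 0.0807]
tcp_rot: [-0.0, 0.998, 0.055, 0.0]
wrist_force: [-0.2, -1.4, -2.1]
finger_gap: 0.0228
```

```bash
python3 - <<'E'
from h import *
planS(0,0,.0,base=MT)
s=Cam("scene"); draw(s,"c11s.png",330,180,460,330,5,[(SC,scpose(),(0,255,0)),(MAT,MT,(0,255,255))])
E
```

```text
t 44.5 pos [0.4811 0.4021 0.0807] gap 0.0228 F [-0.2 -1.4 -2.1]
rot units [-0.004 -0.004 -0.02 ] slide units [-0.057 -0.018  0.013]
```

View pics/c11s.png

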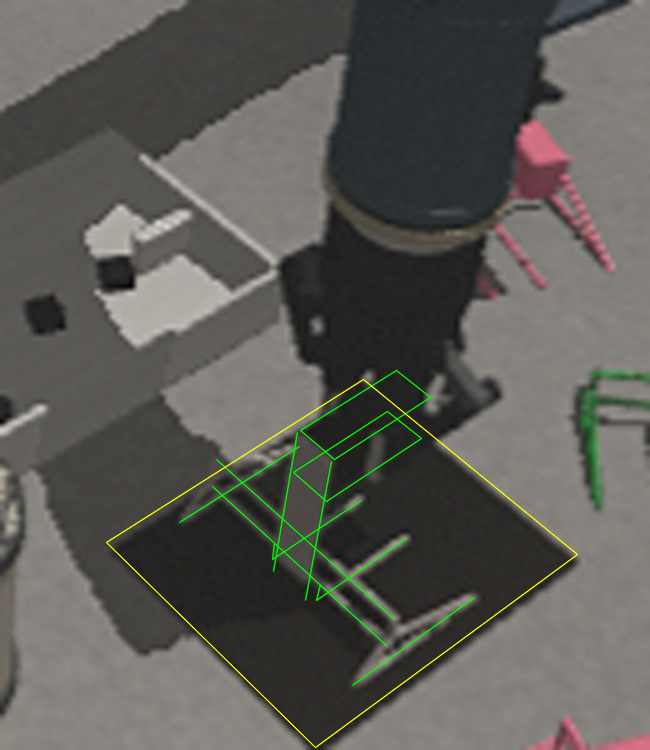

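Request:
step_arm(slide=[[0, 0, 0.03], [0, 0, 0.02], [0, 0, 0]], dr=[[0, 0, 0], [0, 0, 0], [0, 0, 0]])

```text
time: 44.85
eef_pos: [0.4811, 0.4021, 0.0804]
tcp_rot: [-0.0, 0.998, 0.055, 0.001]
wrist_force: [-2.2, -3.7, 9.7]
finger_gap: 0.023
```

Request:
step_arm(slide=[[0, 0, 0], [0, 0, 0], [0, 0, 0], [0, 0, 0], [0, 0, 0], [0, 0, 0], [0, 0, 0], [0, 0, 0]], dr=[[0, 0, 0], [0, 0, 0], [0, 0, 0], [0, 0, 0], [0, 0, 0], [0, 0, 0], [0, 0, 0], [0, 0, 0]], jaw=1)

```text
time: 45.65
eef_pos: [0.4809, 0.4019, 0.079]
tcp_rot: [0.0, 0.998, 0.055, -0.0]
wrist_force: [0.5, -0.5, -0.2]
finger_gap: 0.0857
```

Request:
step_arm(slide=[[0, 0, -0.3], [0, 0, -0.6], [0, 0, -1], [0, 0, -1], [0, 0, -1], [0, 0, -1], [0, 0, -1], [0, 0, -1], [0, 0, 0]], dr=[[0, 0, 0], [0, 0, 0], [0, 0, 0], [0, 0, 0], [0, 0, 0], [0, 0, 0], [0, 0, 0], [0, 0, 0], [0, 0, 0]])

```text
time: 46.55
eef_pos: [0.4813, 0.4037, 0.2565]
tcp_rot: [-0.002, 0.998, 0.055, 0.002]
wrist_force: [0.7, 0.5, 0.1]
finger_gap: 0.0853
```

```bash
python3 - <<'E'
from h import *
plan(.55,.0,.24,6)
print(tcp()[2]["q"].round(2))
s=Cam("scene"); draw(s,"d1s.png",330,180,460,330,5,[(MAT,MT,(0,255,255))])
E
```

```text
t 46.55 pos [0.4813 0.4037 0.2565] gap 0.0853 F [0.7 0.5 0.1]
rot units [-0.043 -0.047  0.054] slide units [ 1.044 16.346  0.661]
[-0.27  0.59 -0.86  1.52  0.46  1.24 -2.65]
```

View pics/d1s.png

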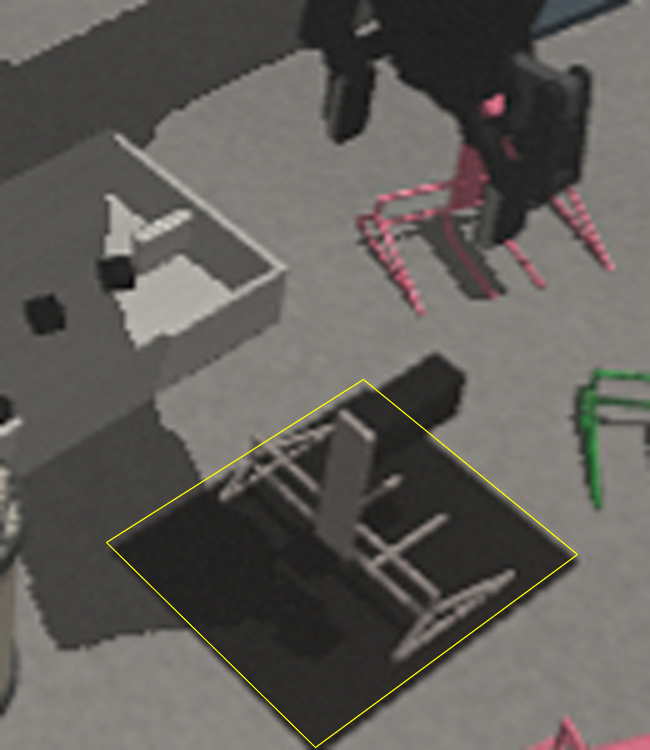

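```bash
cat > fit.py <<'E'
from h import *
from scipy.optimize import least_squares
def fit(c,pts,x0,z):
    def f(p):
        rot=R.from_euler('z',p[2],degrees=True)
        return np.concatenate([c.w2p(np.array([p[0],p[1],z])+rot.apply(m))-np.array(u) for m,u in pts])
    s=least_squares(f,x0,x_scale=[.01,.01,1]); return s.x,np.abs(s.fun).reshape(-1,2).max(1)
E
python3 - <<'E'
from fit import *
s=Cam("scene")
P=lambda a,b:(a/5+330,b/5+180)
pts=[((.057,.066,.002),P(393,660)),((-.035,.066,.002),P(513,573)),((-.035,.017,.002),P(447,517)),((-.035,-.017,.002),P(399,480)),((.04,-.012,.111),P(342,412)),((.04,.012,.111),P(373,440)),((.057,-.066,.002),P(223,497))]
x,e=fit(s,pts,[.46,.40,6],.003); print(x,e); 
P=np.array([x[0],x[1],.003]); print("in mat",MT[1].inv().apply(P-MT[0]))
draw(s,"d2s.png",330,180,460,330,5,[(MAT,MT,(0,255,255)),(SC,frame(x[0],x[1],.003,x[2]),(0,255,0))])
E
```

```text
[0.45320113 0.40356047 5.78624243] [0.37010673 0.33162783 0.08805864 0.59832408 0.7931908  0.23196916
 0.33616511]
in mat [-0.02811482  0.00412007  0.        ]
```

View pics/d2s.png

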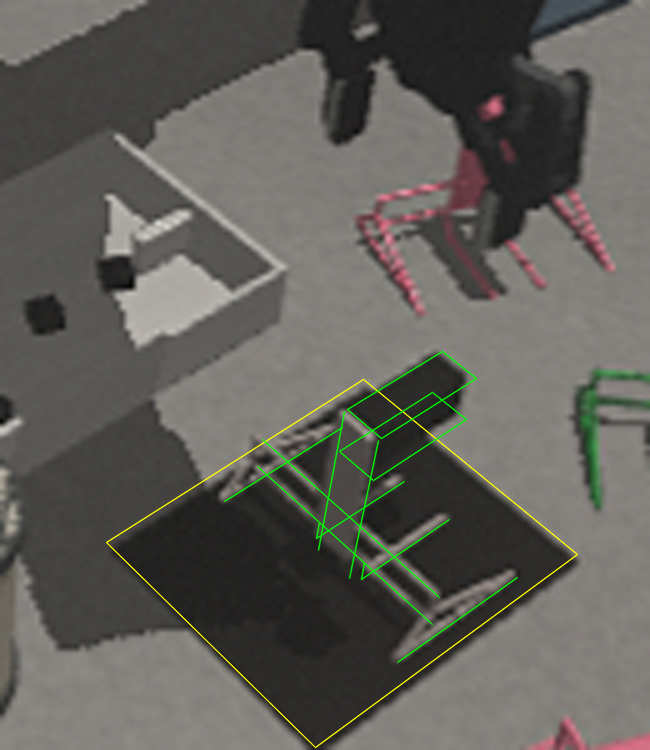

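```bash
python3 - <<'E'
from h import *
plan(.4515,.4033,.0795,5.8)
E
```

```text
t 46.65 pos [0.4809 0.4021 0.2529] gap 0.0854 F [-0.3  0.1 -0.5]
rot units [-0.009 -0.014  0.088] slide units [-1.165 -0.166  6.935]
```

Request:
step_arm(slide=[[-0.58, -0.08, 0], [-0.58, -0.08, 0.4], [0, 0, 1], [0, 0, 1], [0, 0, 1], [0, 0, 1], [0, 0, 1], [0, 0, 0.8], [0, 0, 0.5], [0, 0, 0.23], [0, 0, 0], [0, 0, 0]], dr=[[0, 0, 0.09], [0, 0, 0], [0, 0, 0], [0, 0, 0], [0, 0, 0], [0, 0, 0], [0, 0, 0], [0, 0, 0], [0, 0, 0], [0, 0, 0], [0, 0, 0], [0, 0, 0]])

```text
time: 47.85
eef_pos: [0.4517, 0.4032, 0.079]
tcp_rot: [-0.0, 0.999, 0.05, 0.0]
wrist_force: [-0.5, -0.2, -0.9]
finger_gap: 0.0852
```

Request:
step_arm(slide=[[0, 0, 0], [0, 0, 0], [0, 0, 0], [0, 0, 0], [0, 0, 0], [0, 0, 0], [0, 0, 0], [0, 0, 0], [0, 0, -0.2], [0, 0, 0]], dr=[[0, 0, 0], [0, 0, 0], [0, 0, 0], [0, 0, 0], [0, 0, 0], [0, 0, 0], [0, 0, 0], [0, 0, 0], [0, 0, 0], [0, 0, 0]], jaw=0, force=60)

```text
time: 48.85
eef_pos: [0.4516, 0.403, 0.0835]
tcp_rot: [-0.0, 0.999, 0.05, -0.0]
wrist_force: [-0.8, 0.9, -2.2]
finger_gap: 0.0235
```

```bash
python3 - <<'E'
from h import *
planS(0,0,.0,base=MT)
s=Cam("scene"); draw(s,"d3s.png",330,180,460,330,5,[(SC,scpose(),(0,255,0)),(MAT,MT,(0,255,255))])
E
```

```text
t 48.85 pos [0.4516 0.403  0.0835] gap 0.0235 F [-0.8  0.9 -2.2]
rot units [-0.002  0.002 -0.107] slide units [1.111 0.149 0.124]
```

View pics/d3s.png

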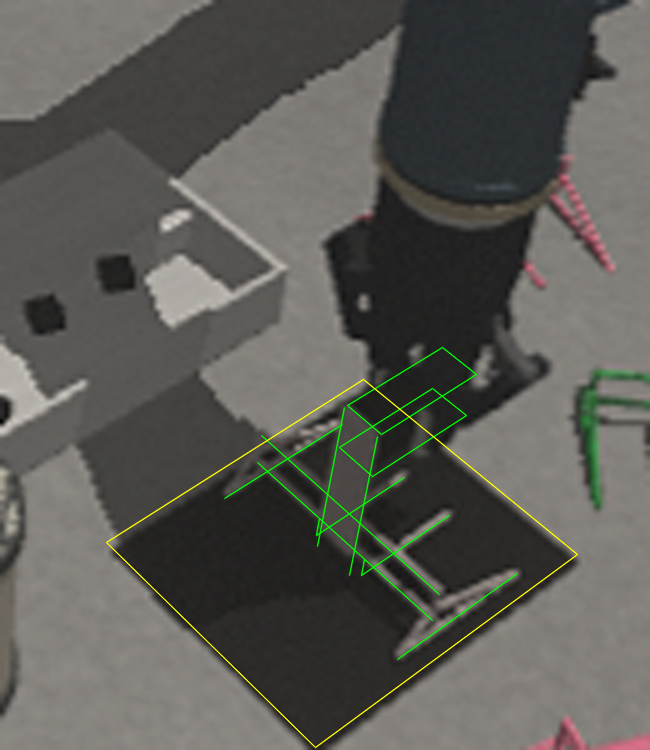

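Request:
step_arm(slide=[[0.25, 0.05, 0], [0.3, 0.05, 0], [0.3, 0.05, 0], [0.25, 0, 0], [0, 0, 0.06], [0, 0, 0.04], [0, 0, 0.03], [0, 0, 0]], dr=[[0, 0, -0.1], [0, 0, 0], [0, 0, 0], [0, 0, 0], [0, 0, 0], [0, 0, 0], [0, 0, 0], [0, 0, 0]])

```text
time: 49.7
eef_pos: [0.4789, 0.4021, 0.0799]
tcp_rot: [0.0, 0.998, 0.056, -0.0]
wrist_force: [0.3, 0.6, -2.3]
finger_gap: 0.0232
```

Request:
step_arm(slide=[[0, 0, 0], [0, 0, 0], [0, 0, 0], [0, 0, 0], [0, 0, 0], [0, 0, 0], [0, 0, 0], [0, 0, 0]], dr=[[0, 0, 0], [0, 0, 0], [0, 0, 0], [0, 0, 0], [0, 0, 0], [0, 0, 0], [0, 0, 0], [0, 0, 0]], jaw=1)

```text
time: 50.5
eef_pos: [0.4794, 0.402, 0.08]
tcp_rot: [0.0, 0.998, 0.055, -0.0]
wrist_force: [0.1, 0.1, 0.3]
finger_gap: 0.0856
```

Request:
step_arm(slide=[[0, 0, -0.3], [0, 0, -0.6], [0, 0, -1], [0, 0, -1], [0, 0, -1], [0, 0, -1], [0, 0, -1], [0, 0, -1], [0, 0, 0]], dr=[[0, 0, 0], [0, 0, 0], [0, 0, 0], [0, 0, 0], [0, 0, 0], [0, 0, 0], [0, 0, 0], [0, 0, 0], [0, 0, 0]])

```text
time: 51.4
eef_pos: [0.4799, 0.4038, 0.2576]
tcp_rot: [-0.002, 0.998, 0.056, 0.002]
wrist_force: [1.0, 0.5, 0.5]
finger_gap: 0.0854
```

```bash
python3 - <<'E'
from h import *
plan(.55,.0,.24,6)
print(tcp()[2]["q"].round(2))
s=Cam("scene"); draw(s,"d4s.png",330,180,460,330,5,[(MAT,MT,(0,255,255)),(SC,frame(.4816,.4026,.003,6.4),(0,255,0))])
t=Cam("top"); t.crop("d4t.png",330,130,510,260,4)
E
```

```text
t 51.4 pos [0.4799 0.4038 0.2576] gap 0.0854 F [1.  0.5 0.5]
rot units [-0.043 -0.05   0.064] slide units [ 1.099 16.357  0.703]
[-0.33  0.56 -0.74  1.52  0.39  1.21 -2.59]
```

View pics/d4s.png

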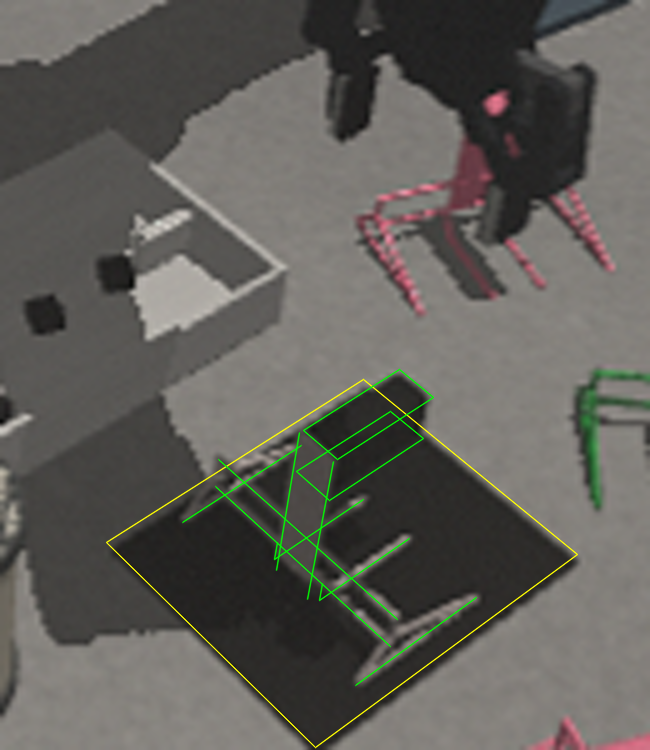

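View pics/d4t.png

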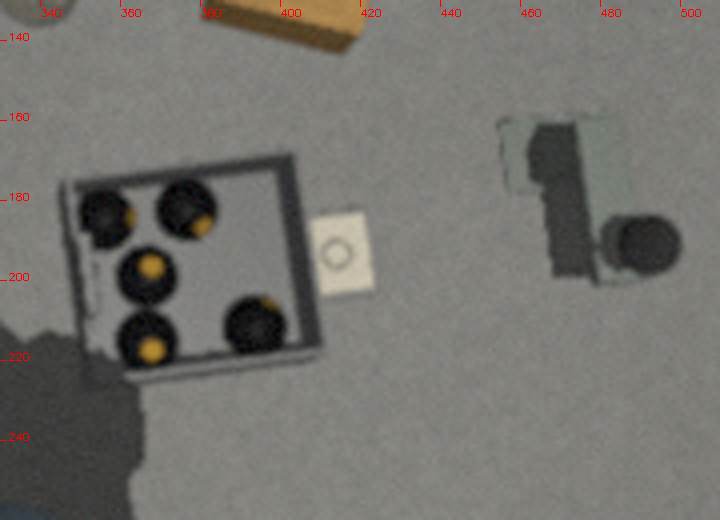

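```bash
cat > fb.py <<'E'
from h import *
from scipy.optimize import least_squares
def jfit(obs,x0,z=0):
    def f(p):
        rot=R.from_euler('z',p[2],degrees=True)
        return np.concatenate([c.w2p(np.array([p[0],p[1],z])+rot.apply(m))-np.array(u)+0 for c,m,u in obs])
    s=least_squares(f,x0,x_scale=[.01,.01,1],loss='soft_l1'); rot=None
    res=[]
    for c,m,u in obs:
        res.append((c.w2p(np.array([s.x[0],s.x[1],z])+R.from_euler('z',s.x[2],degrees=True).apply(m))-np.array(u)).round(1).tolist())
    return s.x,res
E
python3 - <<'E'
from fb import *
t=Cam("top");s=Cam("scene")
o=[(t,(0,-.12,.024),(414.25-.4,193.5-.4)),(t,(.035,-.15,.024),(420.5,183)),(t,(-.035,-.15,.024),(423.5,202.3)),
(t,(.08,-.09,.085),(403.25,168.3)),(t,(-.08,-.09,.085),(410.3,216.5)),(t,(.08,.09,.085),(345,175.8)),(t,(-.08,.09,.085),(351.5,227)),
(s,(.08,-.09,.085),(256.7,176.2)),(s,(.08,.09,.085),(286.9,203.5)),(s,(-.08,.09,.085),(327.5,185.2)),(s,(.03,.09,.12),(299,188)),(s,(-.03,.09,.12),(315,181.5))]
x,e=jfit(o,[.547,-.085,6]); print("bin",x.round(4),e)
x,e=jfit(o[:7],[.547,-.085,6]); print("bin top",x.round(4))
x,e=jfit(o[7:],[.547,-.085,6]); print("bin scene",x.round(4))
o=[(t,(0,0,.191),(492.2,191)),(t,(.13,.035,.006),(455,159.7)),(t,(.07,.035,.006),(457,177.7)),
(s,(0,0,.044),(254.6,147.4)),(s,(.13,.035,.006),(230,171)),(s,(.07,.035,.006),(244.4,165.6)),(s,(0,0,.191),(251.5,112.3))]
x,e=jfit(o,[.543,-.39,6]); print("stand",x.round(4),e)
x,e=jfit(o[:3],[.543,-.39,6]); print("st top",x.round(4))
x,e=jfit(o[3:],[.543,-.39,6]); print("st scene",x.round(4))
s.crop("e1.png",200,80,280,190,7)
E
```

```text
bin [ 0.5466 -0.0827  6.6217] [[-1.1, 0.6], [-0.1, -1.4], [0.4, 1.2], [0.1, -1.8], [1.0, 2.1], [-0.3, -1.9], [0.4, -0.6], [-0.4, -0.6], [0.0, 0.1], [0.2, -0.5], [1.0, 0.6], [0.5, 0.1]]
bin top [ 0.5451 -0.0825  7.0541]
bin scene [ 0.547  -0.0831  6.2095]
stand [ 0.5435 -0.3885  3.9732] [[-0.3, 0.1], [-0.7, 0.3], [-0.5, 0.6], [0.2, -0.7], [-1.3, -0.7], [-0.9, -0.5], [-0.2, -0.5]]
st top [ 0.5441 -0.3893  3.1866]
st scene [ 0.5441 -0.3859  6.3307]
```

View pics/e1.png

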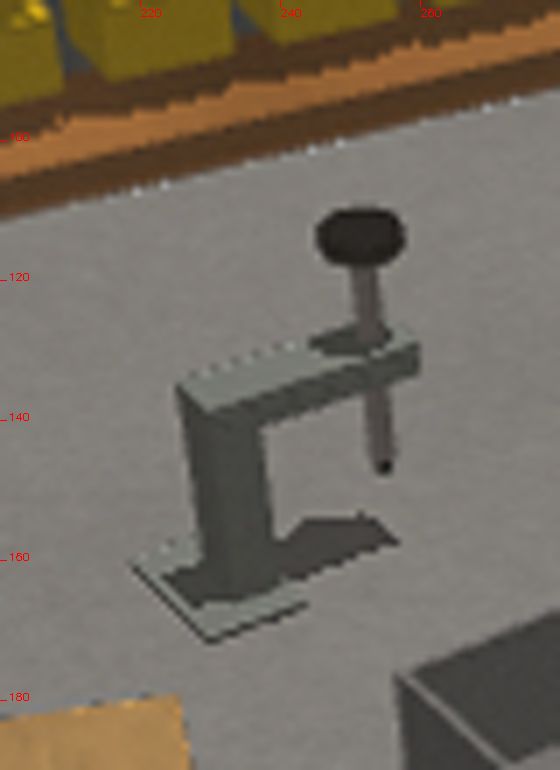

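```bash
python3 - <<'E'
from h import *
plan(.5365,.0,.2,6.6)
E
```

```text
t 51.6 pos [0.4792 0.4016 0.2522] gap 0.0854 F [ 0.7  0.1 -0.1]
rot units [ 0.007  0.007 -0.043] slide units [ 0.431 16.222  2.09 ]
```

Request:
step_arm(slide=[[0, 0.7, 0], [0, 1, 0], [0, 1, 0], [0, 1, 0], [0, 1, 0], [0, 1, 0], [0, 1, 0], [0, 1, 0], [0, 1, 0], [0, 1, 0], [0, 1, 0], [0.1, 1, 0]], dr=[[0, 0, -0.04], [0, 0, 0], [0, 0, 0], [0, 0, 0], [0, 0, 0], [0, 0, 0], [0, 0, 0], [0, 0, 0], [0, 0, 0], [0, 0, 0], [0, 0, 0], [0, 0, 0]])

```text
time: 52.8
eef_pos: [0.5147, 0.1105, 0.2518]
tcp_rot: [0.0, 0.998, 0.058, -0.001]
wrist_force: [0.2, 0.0, -0.1]
finger_gap: 0.0854
```

Request:
step_arm(slide=[[0.1, 1, 0], [0.1, 1, 0], [0.1, 1, 0], [0, 1, 0], [0, 0.5, 0], [0, 0, 0], [0, 0, 0]], dr=[[0, 0, 0], [0, 0, 0], [0, 0, 0], [0, 0, 0], [0, 0, 0], [0, 0, 0], [0, 0, 0]])

```text
time: 53.5
eef_pos: [0.5354, 0.0019, 0.2524]
tcp_rot: [-0.0, 0.998, 0.058, -0.0]
wrist_force: [-1.0, 0.2, 0.4]
finger_gap: 0.0855
```

```bash
python3 - <<'E'
from h import *
plan(.5365,.0015,.092,6.6)
s=Cam("scene"); draw(s,"e2.png",200,80,360,220,5,[(BIN,frame(.5466,-.0827,0,6.6),(0,255,0))])
E
```

```text
t 53.5 pos [0.5354 0.0019 0.2524] gap 0.0855 F [-1.   0.2  0.4]
rot units [-0.008  0.006  0.003] slide units [0.041 0.023 6.414]
```

View pics/e2.png

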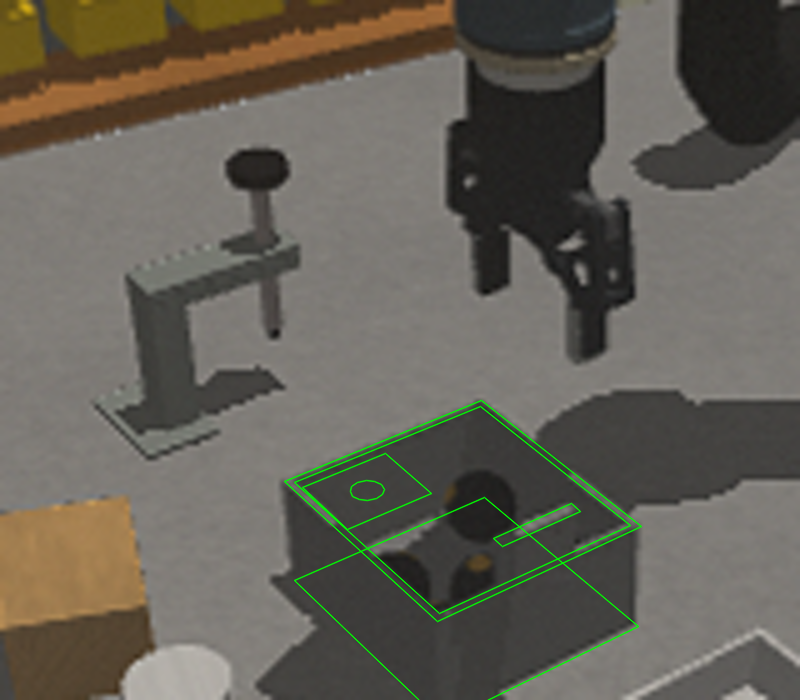

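Request:
step_arm(slide=[[0.04, 0.02, 0.8], [0, 0, 1], [0, 0, 1], [0, 0, 1], [0, 0, 1], [0, 0, 0.8], [0, 0, 0.5], [0, 0, 0.3], [0, 0, 0], [0, 0, 0]], dr=[[0, 0, 0], [0, 0, 0], [0, 0, 0], [0, 0, 0], [0, 0, 0], [0, 0, 0], [0, 0, 0], [0, 0, 0], [0, 0, 0], [0, 0, 0]])

```text
time: 54.55
eef_pos: [0.5371, 0.0009, 0.0932]
tcp_rot: [0.0, 0.998, 0.058, 0.0]
wrist_force: [-0.3, 0.4, 0.2]
finger_gap: 0.0856
```

```bash
python3 - <<'E'
from h import *
plan(.5365,.0015,.092,6.6)
s=Cam("scene"); s.crop("e3.png",230,120,350,220,6)
E
```

```text
t 54.55 pos [0.5371 0.0009 0.0932] gap 0.0856 F [-0.3  0.4  0.2]
rot units [ 0.    -0.007  0.001] slide units [-0.022 -0.026  0.047]
```

View pics/e3.png

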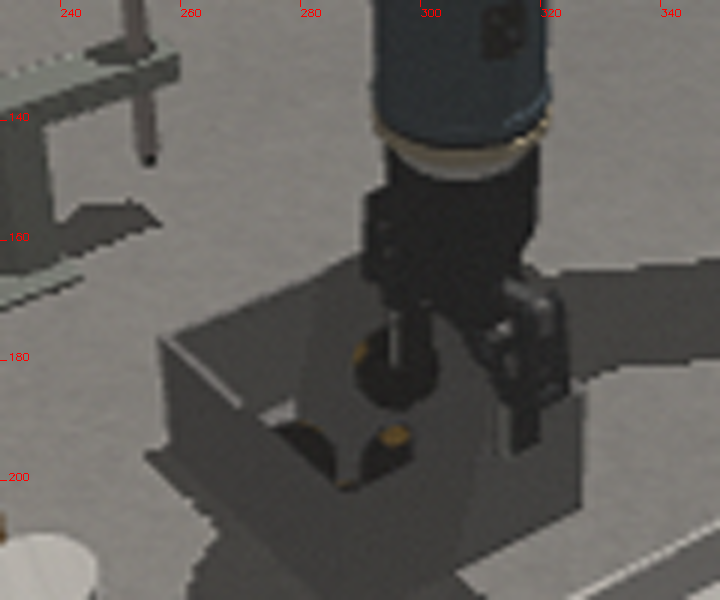

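Request:
step_arm(slide=[[0, 0, 0], [0, 0, 0], [0, 0, 0], [0, 0, 0], [0, 0, 0], [0, 0, 0], [0, 0, 0], [0, 0, 0], [0, 0, 0], [0, 0, 0], [0, 0, 0], [0, 0, 0]], dr=[[0, 0, 0], [0, 0, 0], [0, 0, 0], [0, 0, 0], [0, 0, 0], [0, 0, 0], [0, 0, 0], [0, 0, 0], [0, 0, 0], [0, 0, 0], [0, 0, 0], [0, 0, 0]], jaw=0, force=70)

```text
time: 55.8
eef_pos: [0.5368, 0.0, 0.0928]
tcp_rot: [0.0, 0.998, 0.057, 0.0]
wrist_force: [-0.9, -3.6, 5.6]
finger_gap: 0.0089
```

```bash
python3 - <<'E'
from h import *
plan(.4969,-.1888,.0932,13)
p,q,o=tcp(); print(o["torque"].round(2))
s=Cam("scene"); draw(s,"e4.png",230,120,350,220,6,[])
E
```

```text
t 55.8 pos [0.5368 0.     0.0928] gap 0.0089 F [-0.9 -3.6  5.6]
rot units [ 8.000e-03  1.000e-03 -1.124e+00] slide units [-3.255  6.999 -0.017]
[-0.47  0.17  0.04]
```

View pics/e4.png

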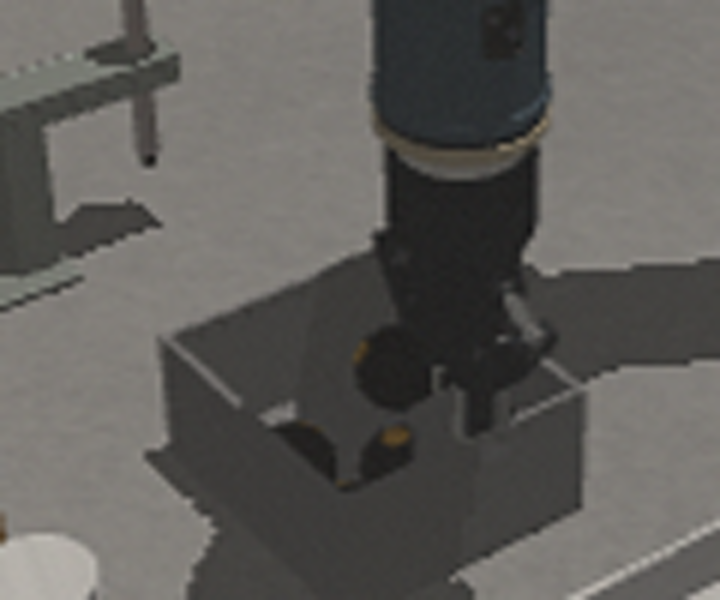

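Request:
step_arm(slide=[[-0.05, 0.1, 0], [-0.1, 0.2, 0], [-0.12, 0.25, 0], [-0.12, 0.25, 0], [-0.12, 0.25, 0], [-0.12, 0.25, 0], [-0.12, 0.25, 0], [-0.12, 0.25, 0], [-0.12, 0.25, 0], [-0.12, 0.25, 0], [-0.1, 0.2, 0], [-0.05, 0.1, 0]], dr=[[0, 0, -0.08], [0, 0, -0.1], [0, 0, -0.1], [0, 0, -0.1], [0, 0, -0.1], [0, 0, -0.1], [0, 0, -0.1], [0, 0, -0.1], [0, 0, -0.1], [0, 0, -0.1], [0, 0, -0.1], [0, 0, -0.04]])

```text
time: 57.05
eef_pos: [0.517, -0.067, 0.0928]
tcp_rot: [-0.001, 0.993, 0.114, 0.001]
wrist_force: [1.2, 6.9, 2.0]
finger_gap: 0.0089
```

```bash
python3 - <<'E'
from h import *
plan(.4969,-.1888,.0932,13)
s=Cam("scene"); draw(s,"e5.png",200,100,350,220,5,[])
t=Cam("top"); t.crop("e5t.png",330,130,510,260,4)
E
```

```text
t 57.05 pos [ 0.517  -0.067   0.0928] gap 0.0089 F [1.2 6.9 2. ]
rot units [-0.023 -0.018  0.023] slide units [-1.88   4.564 -0.016]
```

View pics/e5.png

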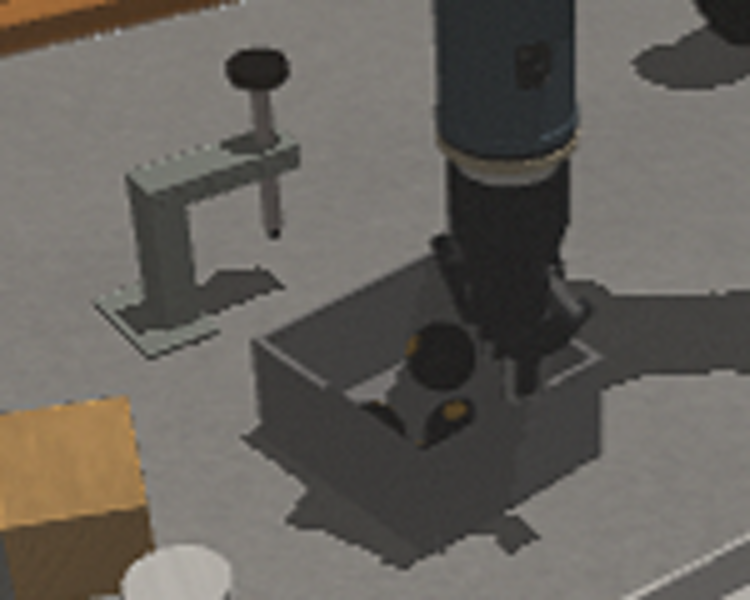

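View pics/e5t.png

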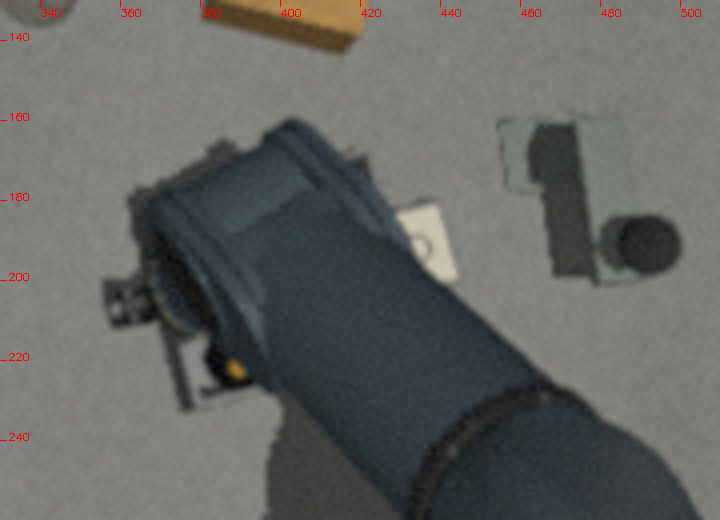

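Request:
step_arm(slide=[[-0.08, 0.15, 0], [-0.12, 0.25, 0], [-0.15, 0.35, 0], [-0.15, 0.38, 0], [-0.15, 0.38, 0], [-0.15, 0.38, 0], [-0.15, 0.38, 0], [-0.15, 0.38, 0], [-0.15, 0.38, 0], [-0.15, 0.35, 0], [-0.12, 0.25, 0], [-0.06, 0.15, 0]], dr=[[0, 0, 0], [0, 0, 0], [0, 0, 0], [0, 0, 0], [0, 0, 0], [0, 0, 0], [0, 0, 0], [0, 0, 0], [0, 0, 0], [0, 0, 0], [0, 0, 0], [0, 0, 0]])

```text
time: 58.35
eef_pos: [0.5, -0.1683, 0.0928]
tcp_rot: [-0.001, 0.993, 0.114, 0.001]
wrist_force: [1.6, 7.2, 3.5]
finger_gap: 0.0092
```

```bash
python3 - <<'E'
from h import *
plan(.4969,-.1888,.0932,13)
s=Cam("scene"); s.crop("e6.png",200,80,320,190,6)
t=Cam("top"); t.crop("e6t.png",420,130,540,230,6)
E
```

```text
t 58.35 pos [ 0.5    -0.1683  0.0928] gap 0.0092 F [1.6 7.2 3.5]
rot units [-0.018 -0.019  0.02 ] slide units [-0.306  0.772 -0.016]
```

View pics/e6.png

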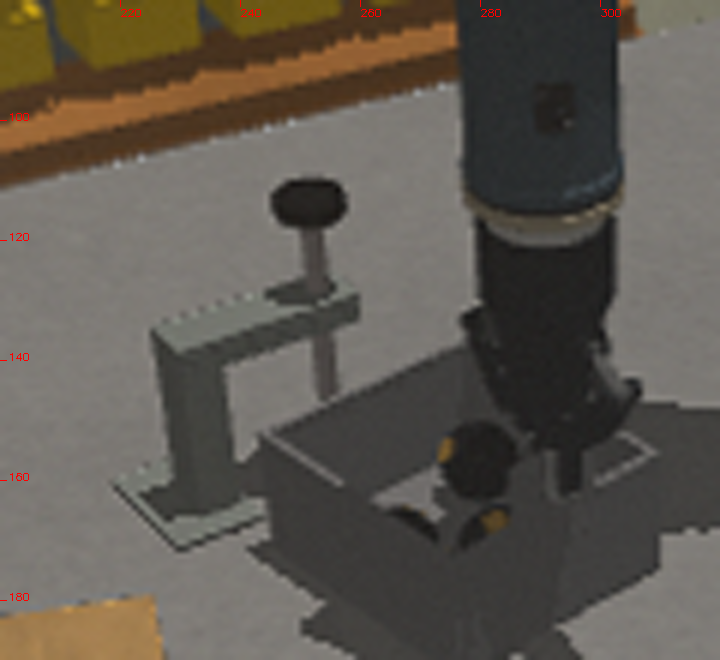

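View pics/e6t.png

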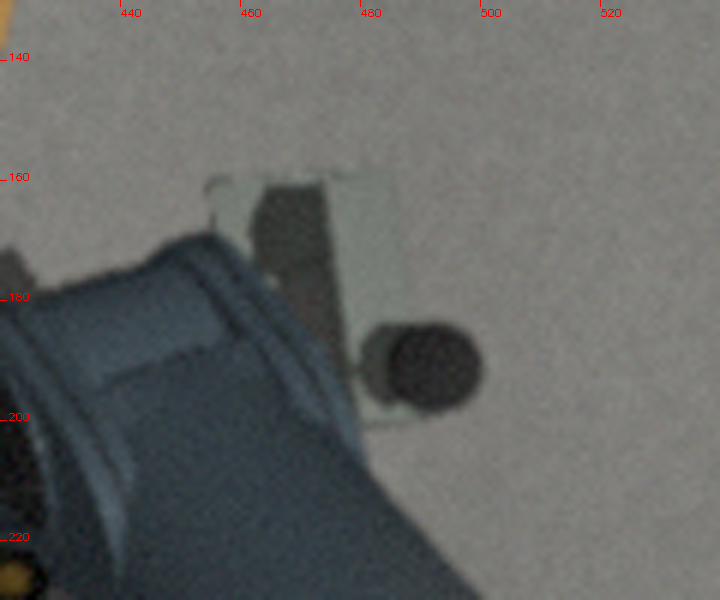

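Request:
step_arm(slide=[[-0.08, 0.2, 0], [-0.08, 0.2, 0], [-0.08, 0.2, 0], [-0.06, 0.14, 0], [0, 0.03, 0], [0, 0, 0], [0, 0, 0]], dr=[[0, 0, 0.02], [0, 0, 0], [0, 0, 0], [0, 0, 0], [0, 0, 0], [0, 0, 0], [0, 0, 0]])

```text
time: 59.15
eef_pos: [0.4968, -0.1886, 0.0928]
tcp_rot: [-0.001, 0.994, 0.113, 0.0]
wrist_force: [1.3, 7.2, 4.3]
finger_gap: 0.0085
```

```bash
python3 - <<'E'
from h import *
plan(.4969,-.1888,.0932,13)
p,q,o=tcp(); b=R.from_euler('z',13,degrees=True)
S=p+b.apply([0,-.205,0]); print("spot pred",S)
bc=p+b.apply([0,-.085,0]); 
s=Cam("scene"); draw(s,"e7.png",200,80,320,190,6,[(BIN,frame(bc[0],bc[1],0,13),(0,255,0)),(STAND,frame(.5438,-.3885,0,5),(0,255,255))])
E
```

```text
t 59.15 pos [ 0.4968 -0.1886  0.0928] gap 0.0085 F [1.3 7.2 4.3]
rot units [-0.015 -0.011  0.001] slide units [ 0.003  0.011 -0.017]
spot pred [ 0.54288461 -0.38830264  0.09276983]
```

View pics/e7.png

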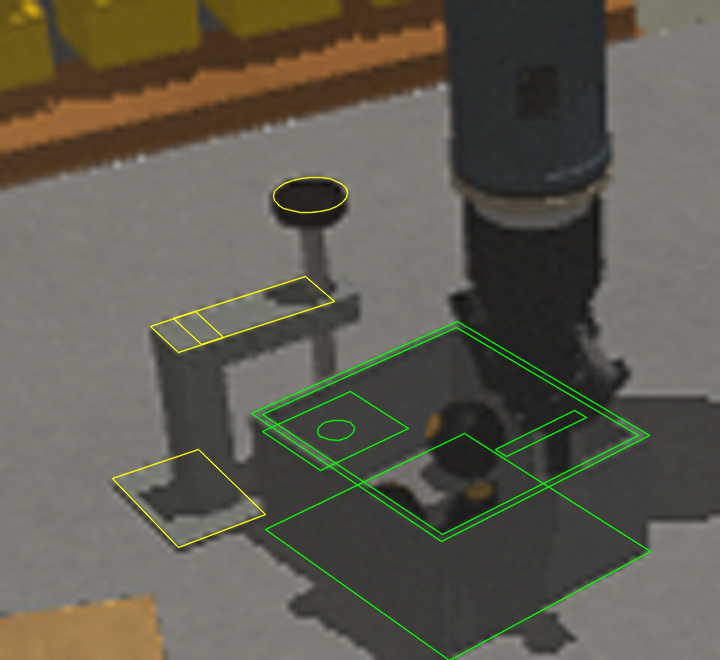

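Request:
step_arm(slide=[[0, 0, 0], [0, 0, 0], [0, 0, 0], [0, 0, 0], [0, 0, 0], [0, 0, 0], [0, 0, 0], [0, 0, 0]], dr=[[0, 0, 0], [0, 0, 0], [0, 0, 0], [0, 0, 0], [0, 0, 0], [0, 0, 0], [0, 0, 0], [0, 0, 0]], jaw=1)

```text
time: 60.0
eef_pos: [0.4963, -0.1903, 0.0926]
tcp_rot: [0.0, 0.994, 0.112, -0.0]
wrist_force: [0.1, 0.9, 0.5]
finger_gap: 0.0855
```

Request:
step_arm(slide=[[0, 0, -0.4], [0, 0, -0.8], [0, 0, -1], [0, 0, -1], [0, 0, -1], [0, 0, -1], [0, 0, -1], [0, -1, 0], [0, -1, 0], [0, -1, 0], [0, -1, 0], [0, -1, 0]], dr=[[0, 0, 0], [0, 0, 0], [0, 0, 0], [0, 0, 0], [0, 0, 0], [0, 0, 0], [0, 0, 0], [0, 0, 0], [0, 0, 0], [0, 0, 0], [0, 0, 0], [0, 0, 0]])

```text
time: 61.2
eef_pos: [0.4681, -0.0672, 0.2483]
tcp_rot: [0.0, 0.994, 0.112, 0.0]
wrist_force: [0.6, -0.3, -0.5]
finger_gap: 0.0852
```

Request:
step_arm(slide=[[0, -1, 0], [0, -1, 0], [0, -1, 0], [0, -1, 0], [0, -1, 0], [0, 0, 0]], dr=[[0, 0, 0], [0, 0, 0], [0, 0, 0], [0, 0, 0], [0, 0, 0], [0, 0, 0]])

```text
time: 61.8
eef_pos: [0.4398, 0.0569, 0.2487]
tcp_rot: [-0.0, 0.993, 0.115, 0.001]
wrist_force: [-0.0, 0.4, 0.3]
finger_gap: 0.0852
```

```bash
python3 - <<'E'
from h import *
s=Cam("scene"); s.crop("f1.png",200,80,330,200,6)
t=Cam("top"); t.crop("f1t.png",400,130,520,250,6)
m=[(BIN,frame(.5161,-.2715,0,13),(0,255,0)),(STAND,frame(.5438,-.3885,0,5),(0,255,255))]
draw(t,"f1o.png",400,130,520,250,6,m)
print(tcp()[0])
E
```

```text
[0.44050277 0.05377199 0.24809649]
```

View pics/f1t.png

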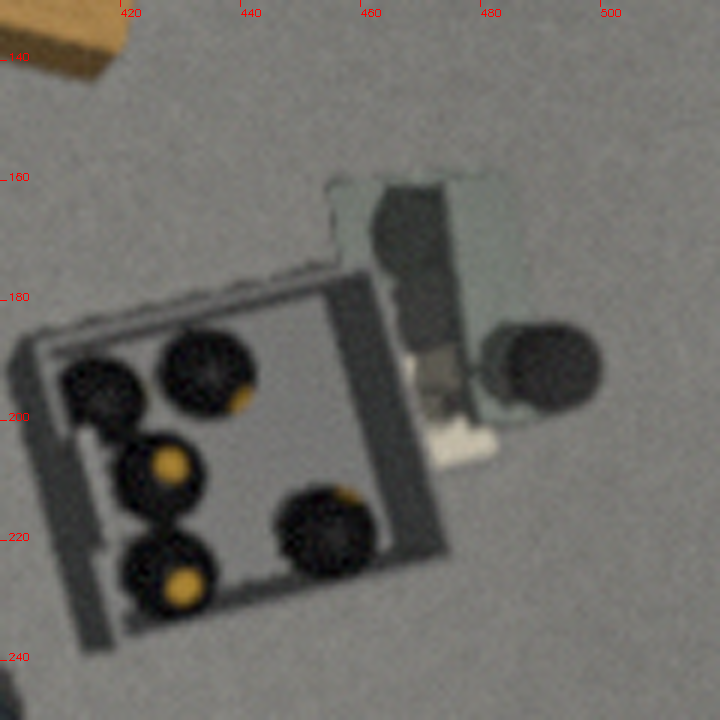

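View pics/f1o.png

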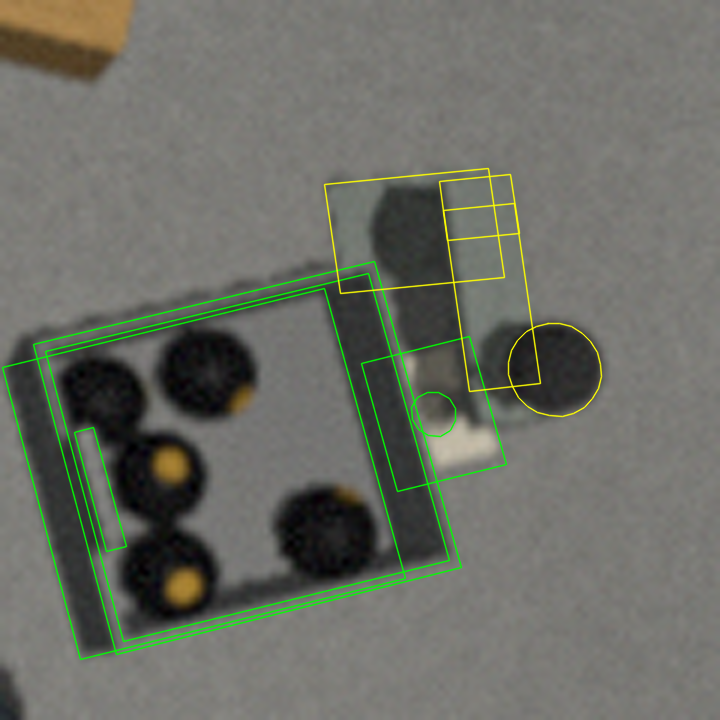

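View pics/f1.png

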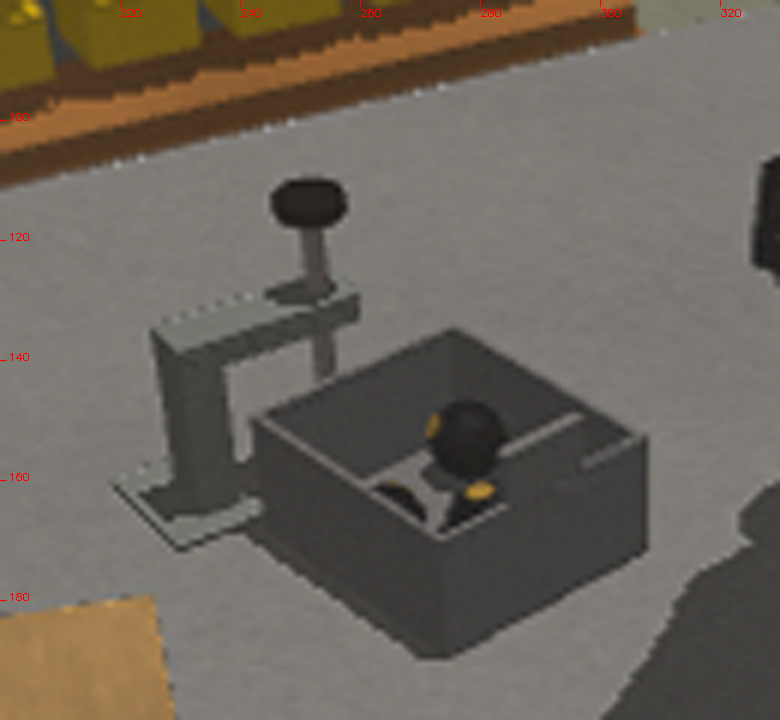

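```bash
python3 - <<'E'
from h import *
t=Cam("top")
im=t.img[178:214,460:506].astype(float); im=np.clip((im-30)*1.5,0,255).astype(np.uint8)
im=cv2.resize(im,None,fx=16,fy=16,interpolation=cv2.INTER_CUBIC)
S=t.w2p((.5438,-.3885,.024)); T=t.w2p((.5438,-.3885,.044)); print(S,T)
cv2.circle(im,(int((S[0]+.5-460)*16),int((S[1]+.5-178)*16)),3,(0,255,255),-1)
cv2.imwrite("pics/f2.png",im)
E
```

```text
[471.71627459 198.20344994] [473.8914753  197.43191907]
```

View pics/f2.png

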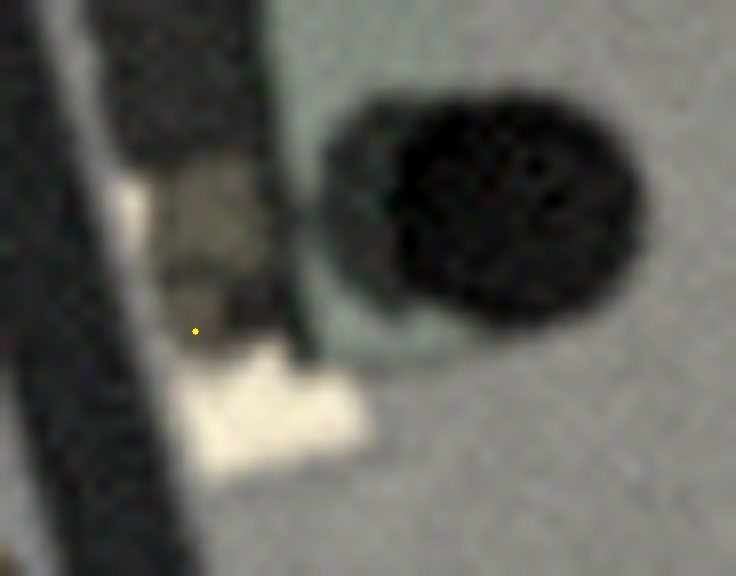

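```bash
python3 - <<'E'
from fb import *
t=Cam("top");s=Cam("scene")
q=lambda X,Y:(X/6+200-.5,Y/6+80-.5)
o=[(s,(.08,-.09,.085),q(253,418)),(s,(.08,.09,.085),q(439,539)),(s,(-.08,.09,.085),q(649,438)),(s,(-.08,-.09,.085),q(453,328))]
x,e=jfit(o,[.516,-.27,13]); print("bin scene",x.round(4),e)
b=R.from_euler('z',x[2],degrees=True); print("spot",(np.array([x[0],x[1],0])+b.apply([0,-.12,.024])).round(4))
print("tip scene",s.p2w(254.5,146.8,.044), "cap scene",)
# top spot
for X,Y in((184,326),(195,331)): print("spot top",t.p2w(X/16+460-.5,Y/16+178-.5,.024))
for X,Y in((230,319),(247,312)): print("tip top",t.p2w(X/16+460-.5,Y/16+178-.5,.044))
print("cap top",t.p2w(491.9,190.7,.191))
im=s.img[90:160,225:290]; cv2.imwrite("pics/f3.png",cv2.resize(im,None,fx=11,fy=11,interpolation=cv2.INTER_CUBIC)[:600])
im=t.img[185:210,462:482].astype(float); im=np.clip((im-20)*2.2,0,255).astype(np.uint8)
cv2.imwrite("pics/f4.png",cv2.resize(im,None,fx=24,fy=24,interpolation=cv2.INTER_NEAREST))
E
```

```text
bin scene [ 0.5178 -0.269  13.2644] [[-0.7, -0.2], [0.3, 0.9], [-0.1, -0.1], [0.4, -0.8]]
spot [ 0.5453 -0.3858  0.024 ]
tip scene [ 0.54476068 -0.38816941  0.044     ] cap scene
spot top [ 0.54487344 -0.38626846  0.024     ]
spot top [ 0.54385188 -0.38841081  0.024     ]
tip top [ 0.54378316 -0.38844717  0.044     ]
tip top [ 0.54511246 -0.39186772  0.044     ]
cap top [ 0.54475958 -0.3885509   0.191     ]
```

View pics/f4.png

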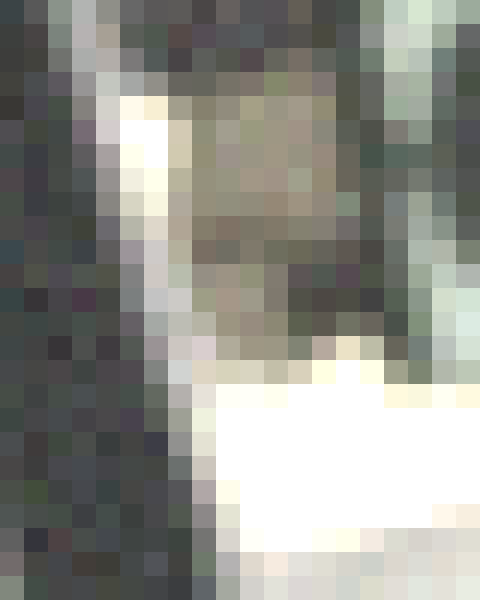

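View pics/f3.png

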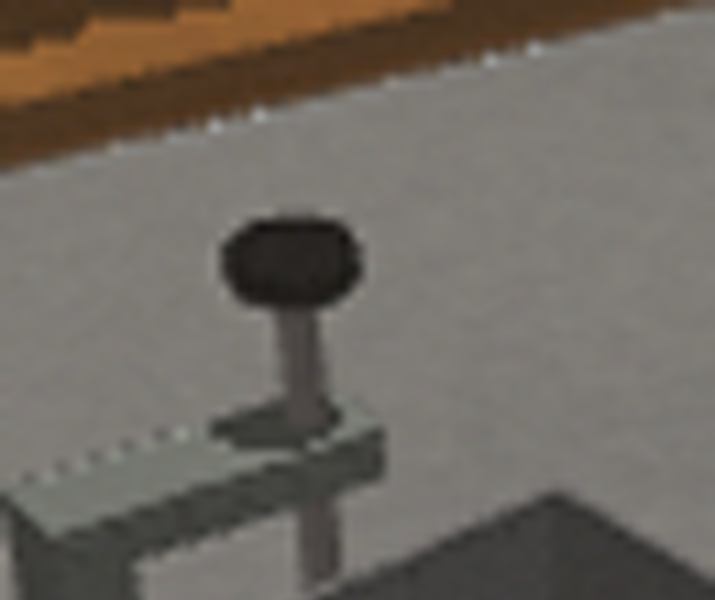

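```bash
python3 - <<'E'
from h import *
plan(.4968,-.1886,.0928,13)
E
```

```text
t 62.05 pos [0.4407 0.0525 0.2476] gap 0.0853 F [0.7 1.1 0.3]
rot units [ 0.005  0.004 -0.034] slide units [0.016 9.903 6.193]
```

Request:
step_arm(slide=[[0, 0.6, 0], [0, 1, 0], [0, 1, 0], [0, 1, 0], [0, 1, 0], [0, 1, 0], [0, 1, 0], [0, 1, 0], [0, 1, 0], [0, 1, 0], [0.02, 0.3, 0], [0, 0, 0]], dr=[[0, 0, -0.03], [0, 0, 0], [0, 0, 0], [0, 0, 0], [0, 0, 0], [0, 0, 0], [0, 0, 0], [0, 0, 0], [0, 0, 0], [0, 0, 0], [0, 0, 0], [0, 0, 0]])

```text
time: 63.25
eef_pos: [0.4967, -0.1889, 0.2471]
tcp_rot: [-0.0, 0.994, 0.112, -0.0]
wrist_force: [0.1, 1.0, -0.2]
finger_gap: 0.0855
```

Request:
step_arm(slide=[[0, 0, 0.8], [0, 0, 1], [0, 0, 1], [0, 0, 1], [0, 0, 1], [0, 0, 0.7], [0, 0, 0.4], [0, 0, 0.25], [0, 0, 0], [0, 0, 0]], dr=[[0, 0, 0], [0, 0, 0], [0, 0, 0], [0, 0, 0], [0, 0, 0], [0, 0, 0], [0, 0, 0], [0, 0, 0], [0, 0, 0], [0, 0, 0]])

```text
time: 64.25
eef_pos: [0.4973, -0.1874, 0.0945]
tcp_rot: [0.0, 0.994, 0.114, 0.0]
wrist_force: [0.8, -0.1, -0.1]
finger_gap: 0.0858
```

```bash
python3 - <<'E'
from h import *
plan(.4968,-.1886,.0928,13)
E
```

```text
t 64.25 pos [ 0.4973 -0.1874  0.0945] gap 0.0858 F [ 0.8 -0.1 -0.1]
rot units [ 0.005 -0.006  0.012] slide units [-0.031  0.043  0.068]
```

Request:
step_arm(slide=[[0, 0.04, 0.05], [0, 0, 0], [0, 0, 0], [0, 0, 0], [0, 0, 0], [0, 0, 0], [0, 0, 0], [0, 0, 0], [0, 0, 0], [0, 0, 0], [0, 0, 0], [0, 0, 0]], dr=[[0, 0, 0], [0, 0, 0], [0, 0, 0], [0, 0, 0], [0, 0, 0], [0, 0, 0], [0, 0, 0], [0, 0, 0], [0, 0, 0], [0, 0, 0], [0, 0, 0], [0, 0, 0]], jaw=0, force=60)

```text
time: 65.45
eef_pos: [0.4972, -0.1885, 0.0928]
tcp_rot: [0.0, 0.994, 0.114, -0.0]
wrist_force: [-1.8, 0.6, 5.7]
finger_gap: 0.009
```

```bash
python3 - <<'E'
from h import *
plan(.4963,-.1914,.0928,13)
E
```

```text
t 65.45 pos [ 0.4972 -0.1885  0.0928] gap 0.009 F [-1.8  0.6  5.7]
rot units [0.003 0.    0.011] slide units [-0.062  0.107 -0.001]
```

Request:
step_arm(slide=[[-0.02, 0.05, 0], [-0.02, 0.05, 0], [-0.02, 0.03, 0], [0, 0, 0], [0, 0, 0]], dr=[[0, 0, 0], [0, 0, 0], [0, 0, 0], [0, 0, 0], [0, 0, 0]])

```text
time: 65.95
eef_pos: [0.4971, -0.1898, 0.0928]
tcp_rot: [-0.001, 0.993, 0.115, 0.001]
wrist_force: [-0.4, 7.6, 4.2]
finger_gap: 0.0089
```

Request:
step_arm(slide=[[0, 0, 0], [0, 0, 0], [0, 0, 0], [0, 0, 0], [0, 0, 0], [0, 0, 0], [0, 0, 0], [0, 0, 0]], dr=[[0, 0, 0], [0, 0, 0], [0, 0, 0], [0, 0, 0], [0, 0, 0], [0, 0, 0], [0, 0, 0], [0, 0, 0]], jaw=1)

```text
time: 66.75
eef_pos: [0.4964, -0.192, 0.0926]
tcp_rot: [0.0, 0.994, 0.114, -0.0]
wrist_force: [0.1, 0.2, -0.9]
finger_gap: 0.0853
```

Request:
step_arm(slide=[[0, 0, -0.4], [0, 0, -0.8], [0, 0, -1], [0, 0, -1], [0, 0, -1], [0, 0, -1], [0, 0, -1], [0, -1, 0], [0, -1, 0], [0, -1, 0], [0, -1, 0], [0, -1, 0]], dr=[[0, 0, 0], [0, 0, 0], [0, 0, 0], [0, 0, 0], [0, 0, 0], [0, 0, 0], [0, 0, 0], [0, 0, 0], [0, 0, 0], [0, 0, 0], [0, 0, 0], [0, 0, 0]])

```text
time: 67.95
eef_pos: [0.4678, -0.0691, 0.2483]
tcp_rot: [0.0, 0.993, 0.114, 0.0]
wrist_force: [-0.0, -0.1, 1.1]
finger_gap: 0.0855
```

Request:
step_arm(slide=[[0, -1, 0], [0, -1, 0], [0, -1, 0], [0, -1, 0], [0, -1, 0], [0, 0, 0]], dr=[[0, 0, 0], [0, 0, 0], [0, 0, 0], [0, 0, 0], [0, 0, 0], [0, 0, 0]], jaw=0)

```text
time: 68.55
eef_pos: [0.4392, 0.055, 0.2487]
tcp_rot: [-0.0, 0.993, 0.116, 0.001]
wrist_force: [-0.4, -0.5, 0.6]
finger_gap: 0.0002
```

```bash
python3 - <<'E'
from h import *
s=Cam("scene"); s.crop("g1.png",200,80,330,200,6)
t=Cam("top")
im=t.img[178:214,460:506].astype(float); im=np.clip((im-20)*2,0,255).astype(np.uint8)
cv2.imwrite("pics/g2.png",cv2.resize(im,None,fx=16,fy=16,interpolation=cv2.INTER_CUBIC))
print(tcp()[0])
E
```

```text
[0.43987938 0.05183419 0.24811602]
```

View pics/g1.png

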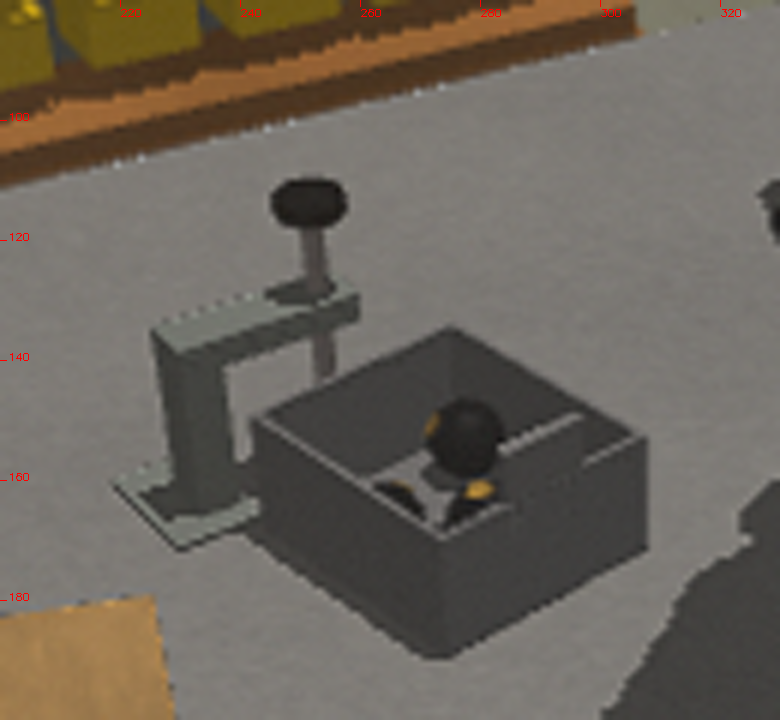

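View pics/g2.png

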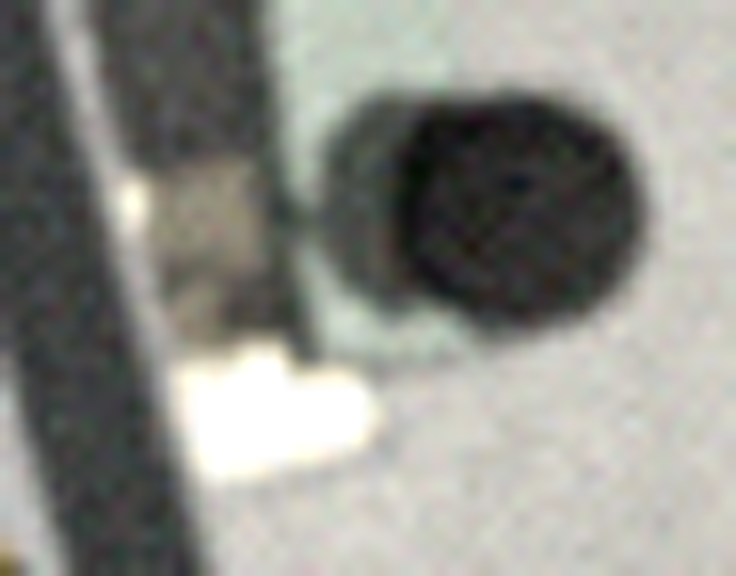

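```bash
python3 - <<'E'
from h import *
plan(.5445,-.3885,.245,13)
E
```

```text
t 68.65 pos [0.4399 0.0518 0.2481] gap -0.0003 F [-0.6 -0.5 -0.4]
rot units [ 0.007 -0.003  0.025] slide units [ 0.115 18.103  0.125]
```

Request:
step_arm(slide=[[0, 0.6, 0], [0, 1, 0], [0, 1, 0], [0, 1, 0], [0, 1, 0], [0, 1, 0], [0, 1, 0], [0, 1, 0], [0, 1, 0], [0, 1, 0], [0, 1, 0], [0, 1, 0]], dr=[[0, 0, 0], [0, 0, 0], [0, 0, 0], [0, 0, 0], [0, 0, 0], [0, 0, 0], [0, 0, 0], [0, 0, 0], [0, 0, 0], [0, 0, 0], [0, 0, 0], [0, 0, 0]])

```text
time: 69.85
eef_pos: [0.5049, -0.2335, 0.2476]
tcp_rot: [0.0, 0.994, 0.113, -0.0]
wrist_force: [0.4, -0.2, -0.3]
finger_gap: -0.0003
```

Request:
step_arm(slide=[[0.05, 1, 0], [0.05, 1, 0], [0, 1, 0], [0, 1, 0], [0, 1, 0], [0, 1, 0], [0, 0.5, 0], [0, 0, 0], [0, 0, 0]], dr=[[0, 0, 0], [0, 0, 0], [0, 0, 0], [0, 0, 0], [0, 0, 0], [0, 0, 0], [0, 0, 0], [0, 0, 0], [0, 0, 0]])

```text
time: 70.75
eef_pos: [0.5443, -0.3879, 0.2475]
tcp_rot: [-0.0, 0.994, 0.114, -0.0]
wrist_force: [0.1, -0.2, -0.0]
finger_gap: 0.0001
```

```bash
python3 - <<'E'
from h import *
plan(.5445,-.3885,.193,13)
s=Cam("scene"); s.crop("g3.png",200,60,330,180,6)
E
```

```text
t 70.75 pos [ 0.5443 -0.3879  0.2475] gap 0.0001 F [ 0.1 -0.2 -0. ]
rot units [-0.009  0.002  0.012] slide units [1.000e-03 2.400e-02 2.179e+00]
```

View pics/g3.png

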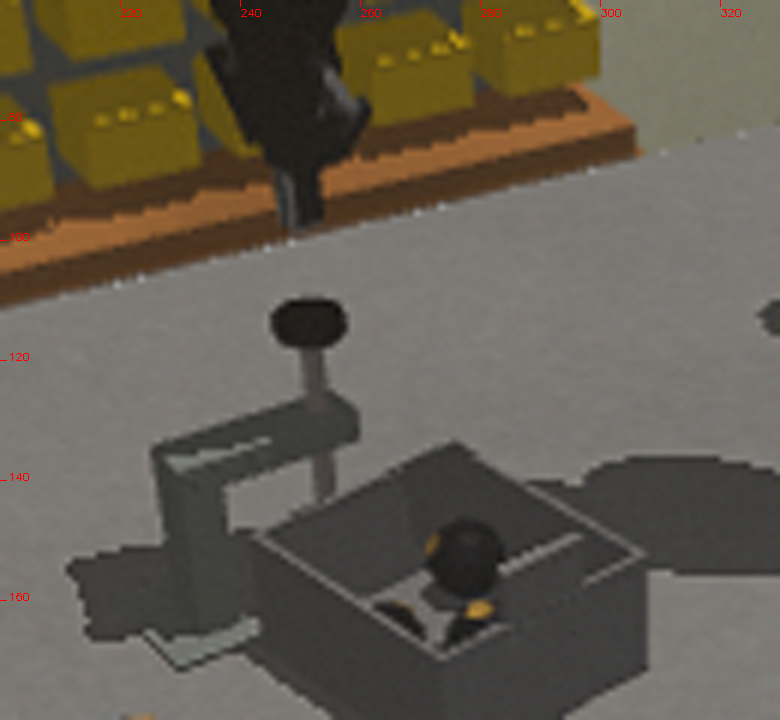

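Request:
step_arm(slide=[[0, 0.02, 0.6], [0, 0, 0.7], [0, 0, 0.5], [0, 0, 0.3], [0, 0, 0.1], [0, 0, 0.2], [0, 0, 0.2], [0, 0, 0.15], [0, 0, 0]], dr=[[0, 0, 0], [0, 0, 0], [0, 0, 0], [0, 0, 0], [0, 0, 0], [0, 0, 0], [0, 0, 0], [0, 0, 0], [0, 0, 0]])

```text
time: 71.7
eef_pos: [0.545, -0.3891, 0.1788]
tcp_rot: [0.0, 0.994, 0.114, 0.0]
wrist_force: [-0.3, 1.0, 4.1]
finger_gap: 0.0002
```

Request:
step_arm(slide=[[0, 0, 0.12], [0, 0, 0.1], [0, 0, 0]], dr=[[0, 0, 0], [0, 0, 0], [0, 0, 0]])

```text
time: 72.0
eef_pos: [0.545, -0.3891, 0.1734]
tcp_rot: [0.0, 0.994, 0.114, 0.0]
wrist_force: [-0.5, 1.8, 4.5]
finger_gap: -0.0002
```

Request:
step_arm(slide=[[0, 0, 0.05], [0, 0, 0.05], [0, 0, 0]], dr=[[0, 0, 0], [0, 0, 0], [0, 0, 0]])

```text
time: 72.3
eef_pos: [0.5451, -0.3891, 0.1731]
tcp_rot: [0.001, 0.994, 0.114, 0.001]
wrist_force: [-5.7, 3.8, 19.8]
finger_gap: 0.0005
```

Request:
step_arm(slide=[[0, 0, 0.05], [0, 0, 0.05], [0, 0, 0], [0, 0, 0], [0, 0, 0]], dr=[[0, 0, 0], [0, 0, 0], [0, 0, 0], [0, 0, 0], [0, 0, 0]])

```text
time: 72.8
eef_pos: [0.5452, -0.3892, 0.1728]
tcp_rot: [0.002, 0.994, 0.113, 0.001]
wrist_force: [-11.7, 6.2, 37.4]
finger_gap: -0.0003
```

```bash
python3 - <<'E'
from h import *
plan(.5445,-.3885,.25,13)
s=Cam("scene"); s.crop("g4.png",200,60,330,180,6)
E
```

```text
t 72.8 pos [ 0.5452 -0.3892  0.1728] gap -0.0003 F [-11.7   6.2  37.4]
rot units [ 0.034 -0.014  0.005] slide units [-0.021 -0.033 -3.087]
```

View pics/g4.png

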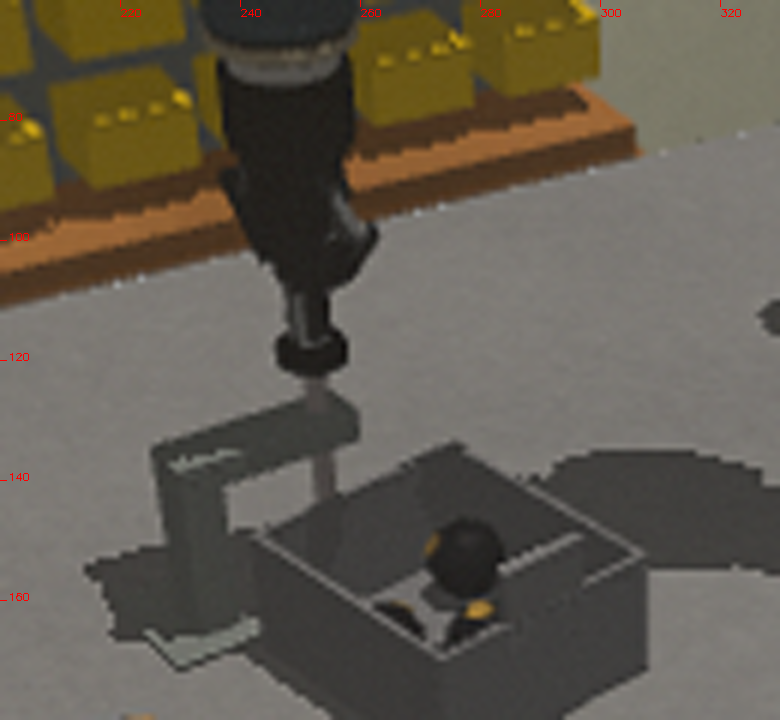

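Hard stop reached: the force jumped to 37 N at z = 0.173, so the plunger is fully down. I'll retreat now.

Request:
step_arm(slide=[[0, 0, -0.2], [0, 0, -0.3], [0, 0, -0.5], [0, 0, -0.8], [0, 0, -1], [0, 0, -1], [0, 0, -1], [0, 0, -1], [0, 0, 0]], dr=[[0, 0, 0], [0, 0, 0], [0, 0, 0], [0, 0, 0], [0, 0, 0], [0, 0, 0], [0, 0, 0], [0, 0, 0], [0, 0, 0]])

```text
time: 73.75
eef_pos: [0.5458, -0.3896, 0.3171]
tcp_rot: [0.002, 0.994, 0.113, 0.002]
wrist_force: [1.1, -0.1, 0.9]
finger_gap: 0.0005
```

Request:
step_arm(slide=[[-0.5, 0.6, 0], [-0.7, 0.8, 0], [-0.8, 0.9, 0], [-0.8, 0.9, 0], [-0.8, 0.9, 0], [-0.8, 0.9, 0], [-0.8, 0.9, 0], [0, 0, 0], [0, 0, 0]], dr=[[0, 0, 0], [0, 0, 0], [0, 0, 0], [0, 0, 0], [0, 0, 0], [0, 0, 0], [0, 0, 0], [0, 0, 0], [0, 0, 0]])

```text
time: 74.65
eef_pos: [0.4497, -0.5635, 0.3117]
tcp_rot: [-0.001, 0.994, 0.112, -0.001]
wrist_force: [0.7, 1.1, 0.9]
finger_gap: -0.0004
```

```bash
python3 - <<'E'
from h import *
print(tcp()[0])
s=Cam("scene");t=Cam("top"); cv2.imwrite("pics/z1.png",s.img); cv2.imwrite("pics/z2.png",cv2.resize(t.img[60:280,100:540],None,fx=1.8,fy=1.8,interpolation=cv2.INTER_CUBIC))
im=t.img[178:214,460:506].astype(float); im=np.clip((im-20)*2,0,255).astype(np.uint8)
cv2.imwrite("pics/z3.png",cv2.resize(im,None,fx=16,fy=16,interpolation=cv2.INTER_CUBIC))
draw(s,"z4.png",330,180,460,330,5,[(MAT,MT,(0,255,255))])
E
```

```text
[ 0.44968304 -0.56345363  0.31171981]
```

View pics/z1.png

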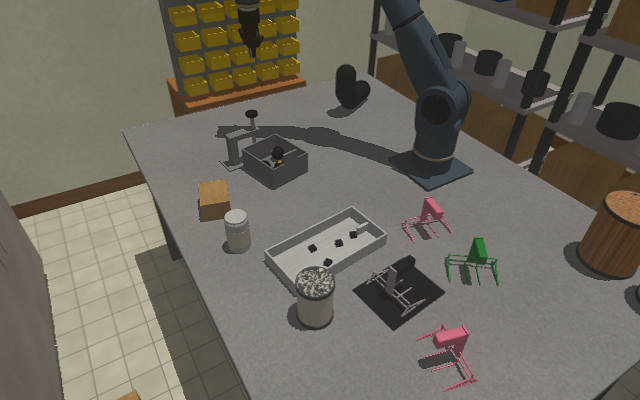

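View pics/z2.png

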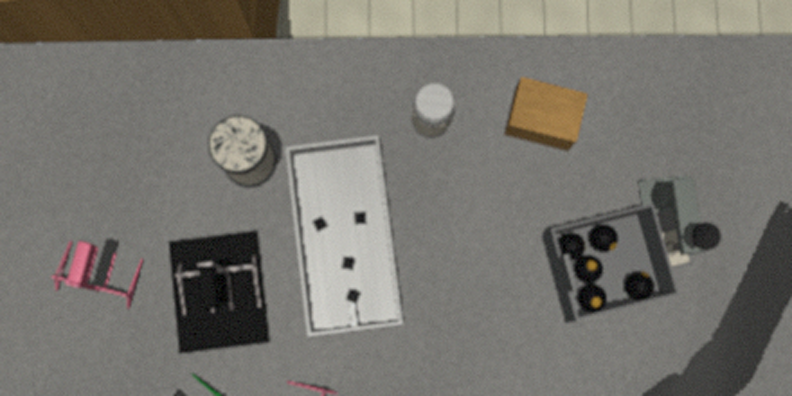

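View pics/z3.png

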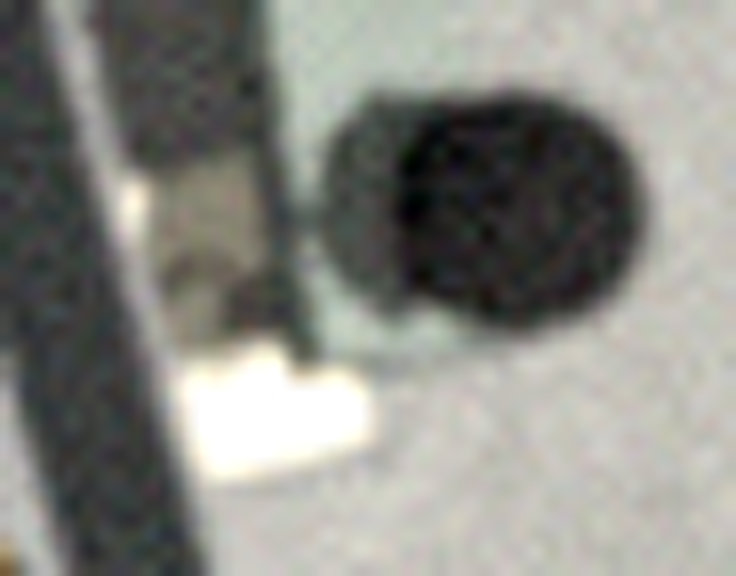

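View pics/z4.png

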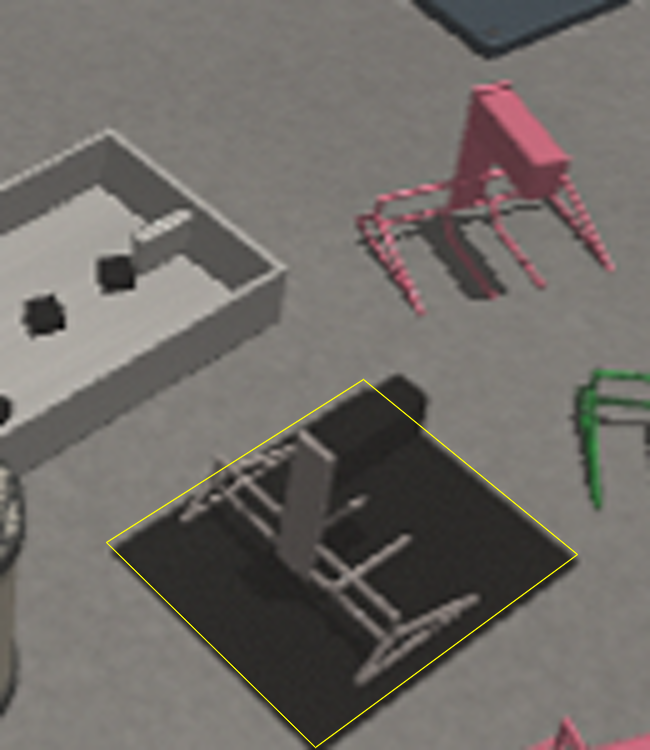

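```bash
python3 - <<'E'
from station import r
print(r.finish_job(), r.observe()["time"])
E
```

```text
the job is handed in; nothing more can be done
the job is handed in; nothing more can be done
```

I did the whole job and handed it in at about 75 s of the 210 s allowed; no verdict was reported.

**What I did**
- **Knobs:** I scooped the five knobs in three trips (1, 2, 2) and tipped them into the grey bin. The fingers touched none of them.
- **Scoop:** I parked it on its mat, but it was knocked about 3 cm aside soon after. I gripped it again and set it back in the middle.
- **Bin and stamp:** I slid the bin by its tab without lifting it. It is turned about 7° from how it stood, so that it clears the foot of the stand. I then made a correction of about 2 mm and pressed the plunger until it hit its stop, with the force rising to about 37 N at z = 0.173 m.

**Last checks**
- The last pictures show five knobs in the bin and all four chips in the tray. The scoop stands level in the middle of its mat, and the can, carton and filter are where they were.
- **Ring under the tip:** the stand's arm hides most of the ring, so I could only work out its position from the label and the rim. One view put it within about 1 mm of the tip. Other readings of the tip disagreed by up to about 3 mm, which is still inside the ring. I could not see the stamp mark itself.
- **Tipping angle:** the mouth only reached about 26–29° down, because a wrist joint was at or near its limit. That is less than the 35–45° in the notes, but the knobs still rolled out every time.

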